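Square up the driver boards, run the test and put them away

ROBOT

A 6-joint arm with a two-finger parallel gripper is mounted at the origin on a cart in front of the work surface, level with it; the furniture and walls round the work are solid. World frame = base frame: x ahead of the robot, y to its left, z up, the work surface at z = 0. Lengths are in m, angles in rad, forces in N, time in s.
With the tool pointing down it reaches from about 0.325 to 0.75 m from the base axis. Payload 7.6 kg.
Tool frame: the origin (TCP) lies midway between the tips of the shut fingers; the grasp point (between the pads) lies 19 mm behind it (bot.grip_point_offset is the distance from the TCP to the grasp point, in m); z points along the fingers, x is the direction in which the jaws open and shut, and the axes are right-handed (so a half turn about z gives the same grasp; the last joint's range is limited). The gripper opens to 85 mm and grips with 20 to 120 N. Pads are 22 mm wide; open, the fingers measure 114 mm over their backs; the gripper's body (76 mm by 85 mm) begins 54 mm behind the grasp point. The pads swing forward as they close: fully open they stand 13 mm farther back than shut.
Start: joints at [-1.212, 0.052, 1.401, -0, 1.689, -0.07], TCP at [0.218, -0.477, 0.231] pointing down, gripper open.
Joint ranges: [-2.9, 2.9], [-0.91, 2.17], [0.12, 2.37], [-1.06, 4.2], [0.26, 2.73], [-2.93, 2.93]. Speed limits (rad/s): [2.57, 2.57, 3.01, 3.14, 3.14, 3.14].

INTERFACE

Orientations are given as a unit quaternion [x, y, z, w].
In Python, from cell import bot gives the robot as it stands.
- The arm moves only by the shell command python3 -m crank 'ROWS'. ROWS is JSON, a list of rows, each an object of numbers: "tx", "ty", "tz": the shift along the tool's x, y, z in mm; "wx", "wy", "wz": the turn, a rotation vector about the tool's x, y, z in rad; "hand": the opening in per cent of the stroke, from 0 (shut) to 100 (fully open). In form: [{"tx": .., "ty": .., "tz": .., "wx": .., "wy": .., "wz": .., "hand": ..}, ...]. A call has exactly 10 rows; each row shifts and turns the commanded pose from where the row before left it, along the tool's axes as they then stand; what a row does not reach is not made up. A row lasts 1/12 s, in which the tool goes at most 41.7 mm and 7.16 degrees, less where a joint would pass 70% of its speed; a pose out of reach is approached as far as the arm can. A call is refused whole if a number of a shift passes 41.7 or a number of a turn 0.125, either way. A call with a gripper value outside its range is refused whole. The fingers move at their own pace and stop on an object; the grip force is fixed at half the most. Time passes only in rows, so rows that do not move let the fingers close, or fill a call up. It gives the time, the measured TCP pose, the force and the opening at its end, in the units of the state.
- bot.get_state(): the state, without advancing time (a new reading comes with each control period).
- bot.read_camera(name): name is "side" or "top"; returns a dict with "image" (384x512x3 uint8, red, green, blue), "depth" (384x512 float32, m along the optical axis (not along the pixel's ray), 0 where there is no reading), "intrinsics" (3x3 intrinsics, pixels), "rvec" (rotation vector, rad) and "tvec" (3), from world to camera coordinates, as OpenCV has them. Camera axes: x right, y down, z forward; pixel columns grow to the right and rows downward; lengths in m; the calibration is good to about 2 mm. A picture is of the moment at which its call begins.
- bot.job_done(): hands the job in, once; it reports no verdict.
The state is a dict: "time": time; "joints": joint angles; "dq": joint speeds; "joint_torque": joint torques, N m; "ee_pos": TCP position; "tool_rot": TCP orientation; "force": force on the tool from outside, world axes, zero at the start; "moment": the same for the moment, N m; "finger_gap": finger opening in m.
Only numpy, scipy, OpenCV 4.12 (cv2) and the standard library are available. Lean on these libraries where they do the work, as an engineer would, in place of code of your own. Each camera call takes 0.05 s, during which the arm holds its last target.

TASK

Put every circuit board lying on the bench into a bay of its own on the steel test bed, flat, with its long sides pointing away from you, and slide it snugly into the bay's corner so that it is tight and square against both the back stop and the side stop. With the boards still tight in their corners, press the three keys of the control box fully down one at a time: first the near one, then the far one, then the middle one. After that lay the boards flat and side by side in the drawer of the small drawer unit and shut the drawer fully, without disturbing the solder spool, the marker or the tip tin.

Things in the scene. Friction and masses are not known exactly. Their poses are not given: they have to be found in the camera images.
- board1_c (a point): small circuit board on an aluminium plate: a flat block 60 x 40 x 7 mm, with a square black chip (16 x 16 mm) standing 3 mm above it 6 mm from the middle; 40 to 85 g. The boards are alike; one may be absent (None). The point is the centre of the 60 x 40 x 7 mm block, 3.5 mm above its underside; x runs along the 60 mm, y along the 40 mm, z up
- board2_c (a point): small circuit board on an aluminium plate: a flat block 60 x 40 x 7 mm, with a square black chip (16 x 16 mm) standing 3 mm above it 6 mm from the middle; 40 to 85 g. The boards are alike; one may be absent (None). The point is the centre of the 60 x 40 x 7 mm block, 3.5 mm above its underside; x runs along the 60 mm, y along the 40 mm, z up
- board3_c (a point): small circuit board on an aluminium plate: a flat block 60 x 40 x 7 mm, with a square black chip (16 x 16 mm) standing 3 mm above it 6 mm from the middle; 40 to 85 g. The boards are alike; one may be absent (None). The point is the centre of the 60 x 40 x 7 mm block, 3.5 mm above its underside; x runs along the 60 mm, y along the 40 mm, z up
- seat1 (a point): place where the centre of a board lies when tight in this bay's corner, 6.5 mm above the bench (board resting on the bed). x points to the back stop (rear), y to the side stop (left), z up. The back stop's face is 30 mm away in x and runs from y = -14 to +28 mm; the side stop's face is 20 mm away in y and covers only x = +10 to +30 mm, so a seated board's front two thirds are free on both sides; right-hand bay
- seat2 (a point): place where the centre of a board lies when tight in this bay's corner, 6.5 mm above the bench (board resting on the bed). x points to the back stop (rear), y to the side stop (left), z up. The back stop's face is 30 mm away in x and runs from y = -14 to +28 mm; the side stop's face is 20 mm away in y and covers only x = +10 to +30 mm, so a seated board's front two thirds are free on both sides; middle bay
- seat3 (a point): place where the centre of a board lies when tight in this bay's corner, 6.5 mm above the bench (board resting on the bed). x points to the back stop (rear), y to the side stop (left), z up. The back stop's face is 30 mm away in x and runs from y = -14 to +28 mm; the side stop's face is 20 mm away in y and covers only x = +10 to +30 mm, so a seated board's front two thirds are free on both sides; left-hand bay
- key_near_top (a point): centre of the top of the near key (grey disc, 24 mm across, in a black collar of 40 mm); stands about 52 mm above the bench, z up
- key_mid_top (a point): centre of the top of the middle key (grey disc, 24 mm across, in a black collar of 40 mm); stands about 52 mm above the bench, z up
- key_far_top (a point): centre of the top of the far key (grey disc, 24 mm across, in a black collar of 40 mm); stands about 52 mm above the bench, z up
- key_near (a joint): travel of the near key: 0 up, 0.006 m fully down; a spring pushes back with 1.5 N at the start and 5 N fully down
- key_mid (a joint): travel of the middle key: 0 up, 0.006 m fully down; a spring pushes back with 1.5 N at the start and 5 N fully down
- key_far (a joint): travel of the far key: 0 up, 0.006 m fully down; a spring pushes back with 1.5 N at the start and 5 N fully down
- unit_drawer0 (a joint): opening of the drawer: 0 shut, 0.149 m fully open; light friction of about 1 N
- test_bed: fixed steel plate, 115 mm (x) by 275 mm (y), 3 mm thick, with three L-shaped corner stops of dark steel, 8 mm thick, standing 8 mm above the plate; the three bays are 90 mm apart along y. Origin under its centre; x to the rear, y to the left. It reaches 73 mm from a seat to the front and 42 mm to the rear
- control_box: fixed grey box, 165 mm (x) by 62 mm (y), 30 mm high, with three keys 45 mm apart in a row from front to rear; origin under its centre, x to the rear
- unit: fixed grey drawer unit with one white-fronted drawer, 220 mm deep (x), 280 mm wide (y), 75 mm high; origin under its centre, x points into it from its front
- unit_drawer0_handle (a point): middle of the drawer's bar handle: a round level steel bar, 11 mm thick, 120 mm long, its axis 35 mm in front of the drawer front and about 41 mm above the bench; x points into the unit (the drawer opens along -x), y along the bar, z up
- drawer_floor (a point): centre of the drawer's inner floor, moves with the drawer, about 22 mm above the bench; x points into the unit, z up. Inside it is 175 mm (x) by 238 mm (y), walls 31 mm above the floor; front panel 15 mm thick, to 41 mm above the floor; the handle bar is 143 mm in front of this point. Fully open, the inside lies uncovered from 87 mm in front of this point to 55 mm behind it
- solder_spool: spool of solder, 62 mm across, 46 mm high, a bystander; origin under its centre
- marker: white marker pen with a black cap, 136 mm long, a bystander; origin under its centre
- tip_tin: round tin of brass wool, 56 mm across, 32 mm high, a bystander; origin under its centre
Mind the look-alikes: they are no part of the job. Leave any blue look-alike of the part that bears board3_c alone.

How it is judged:
By the outcome, as a careful person would: the job done as asked, in the order asked, and still so for the second after the job is handed in, with the robot touching nothing.
Of board1, board2, board3 only 2 to 3 are there at a start; the rules pass over those that are not, and their reading is None.
At some moment in a run one of board1, board2, board3 may be knocked a few centimetres aside while the robot is not near it.
Once in a run the grip may slacken for a moment while it holds something.
It also fails if it takes over 210 s, if anything falls off the work surface, if the arm or the gripper's body presses on something with over 40 N, if the wrist force passes 120 N, or if a joint passes its speed limit or range.

## Working session

There is one attempt and no reset: what is moved stays moved. The work goes in short steps, Python scripts to look and compute and a shell command to move; the robot and the scene stay as the last step left them, time stands still between calls to the robot, and variables do not carry over. Pictures are saved under pics/ and viewed, and the job is handed in when it is done.

```bash
ls; mkdir -p pics; python3 - <<'E'
from cell import bot
import cv2,numpy as np
print(bot.get_state(), bot.grip_point_offset)
for n in ("top","side"):
    r=bot.read_camera(n); cv2.imwrite(f"pics/{n}0.png",cv2.cvtColor(cv2.resize(r["image"],None,fx=1.5,fy=1.5),cv2.COLOR_RGB2BGR))
    print(n,r["intrinsics"],r["rvec"],r["tvec"])
    np.savez(f"{n}0.npz",**r)
E
```

```text
pics
{'time': 0.0, 'joints': array([-1.21232648e+00,  5.28487186e-02,  1.40174278e+00, -2.67648348e-05,
        1.68861199e+00, -7.03131538e-02]), 'dq': array([-0.00059144,  0.00110984,  0.00070769,  0.00057178,  0.00098519,
       -0.0004376 ]), 'joint_torque': array([-1.47568164e-03, -3.81672049e+01, -3.60187268e+01, -1.63033910e-04,
        6.20126899e-03, -2.08117427e-06]), 'ee_pos': array([ 0.2181751 , -0.47717867,  0.23045706]), 'tool_rot': array([ 8.41356202e-01, -5.40480427e-01, -6.53337627e-04, -4.71193564e-04]), 'force': array([-0.52462078,  0.00848015, -0.11699088]), 'moment': array([ 0.00581719,  0.02927343, -0.00723985]), 'finger_gap': 0.085730874357527} 0.0187
top [[387.72558161   0.         252.63515463]
 [  0.         387.72558161 189.78369175]
 [  0.           0.           1.        ]] [ 2.15294723 -2.12219955  0.10098564] [-0.01278716  0.61636297  1.40083421]
side [[473.35745816   0.         248.28840351]
 [  0.         473.35745816 195.43277942]
 [  0.           0.           1.        ]] [ 2.26418635 -0.42815587  0.21946161] [-0.59150424  0.21488503  1.48378096]
```

View pics/top0.png

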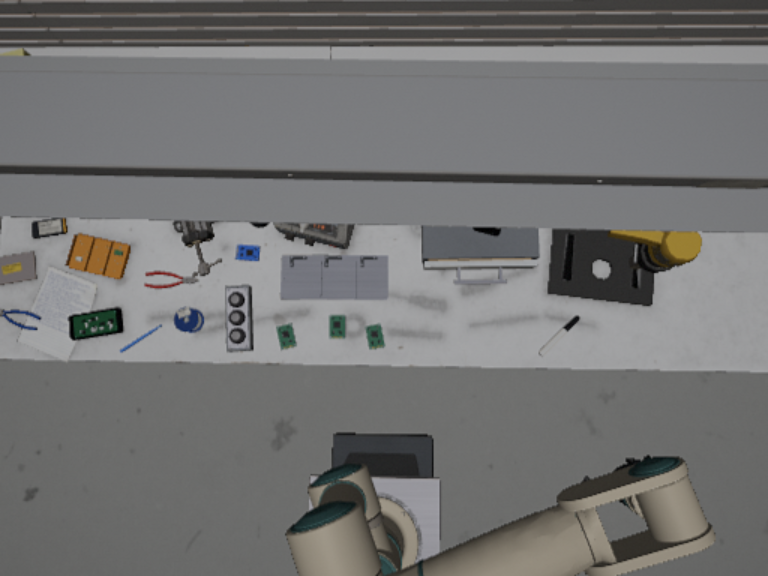

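View pics/side0.png

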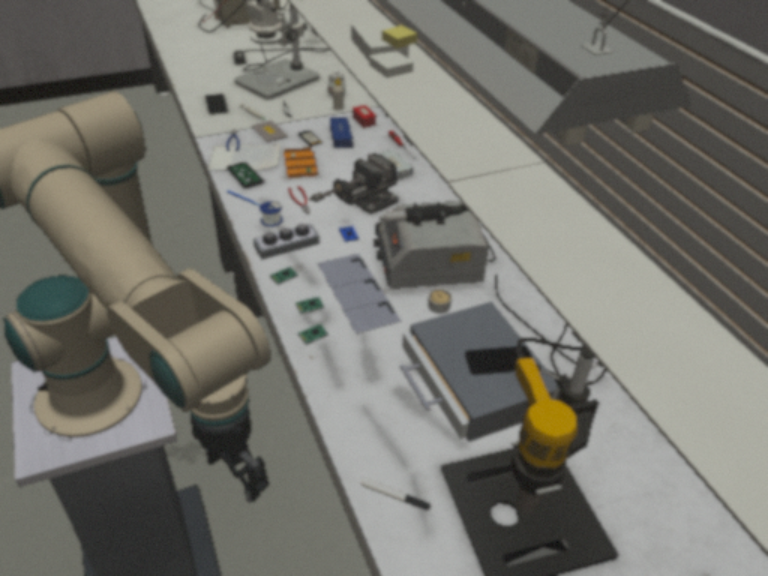

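```bash
cat > h.py <<'E'
import cv2,numpy as np
from scipy.spatial.transform import Rotation as R
def load(n):
    d=np.load(n); return {k:d[k] for k in d.files}
def ray(c,uv,z):
    uv=np.atleast_2d(np.asarray(uv,float)); Rm=R.from_rotvec(c["rvec"]).as_matrix(); K=c["intrinsics"]
    d=np.c_[uv,np.ones(len(uv))]@np.linalg.inv(K).T@Rm; o=-Rm.T@c["tvec"]
    return o+d*((z-o[2])/d[:,2])[:,None]
def proj(c,P):
    P=np.atleast_2d(np.asarray(P,float)); p=cv2.projectPoints(P,c["rvec"],c["tvec"],c["intrinsics"],None)[0]; return p[:,0]
def tri(c1,p1,c2,p2):
    a=[]
    for c in(c1,c2): a.append(c["intrinsics"]@np.c_[R.from_rotvec(c["rvec"]).as_matrix(),c["tvec"]])
    X=cv2.triangulatePoints(a[0],a[1],np.array(p1,float).reshape(2,1),np.array(p2,float).reshape(2,1)); return (X[:3]/X[3]).ravel()
def crop(c,x0,y0,x1,y1,f,name):
    im=c["image"][y0:y1,x0:x1]; cv2.imwrite(name,cv2.cvtColor(cv2.resize(im,None,fx=f,fy=f,interpolation=cv2.INTER_CUBIC),cv2.COLOR_RGB2BGR))
def green(c,lo=(35,60,20),hi=(95,255,255),amin=30):
    h=cv2.cvtColor(c["image"],cv2.COLOR_RGB2HSV); m=cv2.inRange(h,lo,hi); m=cv2.morphologyEx(m,cv2.MORPH_CLOSE,np.ones((5,5)))
    cs=cv2.findContours(m,cv2.RETR_EXTERNAL,cv2.CHAIN_APPROX_NONE)[0]
    return [k for k in cs if cv2.contourArea(k)>amin]
E
python3 - <<'E'
from h import *
t=load("top0.npz");s=load("side0.npz")
for n,c in(("top",t),("side",s)):
    Rm=R.from_rotvec(c["rvec"]).as_matrix(); print(n,"cam at",-Rm.T@c["tvec"])
    for k in green(c):
        r=cv2.minAreaRect(k); P=ray(c,[r[0]],.007)[0]; print(r,P.round(4))
crop(t,140,145,270,245,6,"pics/tc1.png"); crop(t,270,140,400,240,6,"pics/tc2.png")
crop(s,160,130,290,230,6,"pics/sc1.png")
E
```

```text
top cam at [ 0.43039903 -0.05620255  1.46765161]
((258.2923278808594, 376.8385314941406), (12.899612426757812, 9.054535865783691), 82.87498474121094) [-0.0532 -0.0342  0.007 ]
((214.4000244140625, 343.3000183105469), (11.62755298614502, 45.16857147216797), 63.43495178222656) [0.0578 0.1267 0.007 ]
((231.10865783691406, 319.9527587890625), (38.910152435302734, 25.674535751342773), 25.90650749206543) [0.1409 0.0679 0.007 ]
((435.3799743652344, 310.15997314453125), (11.17228889465332, 33.799705505371094), 81.8698959350586) [ 0.1922 -0.6676  0.007 ]
((249.5294189453125, 223.88233947753906), (14.534341812133789, 9.761872291564941), 77.47119140625) [0.4914 0.0068 0.007 ]
((190.47061157226562, 223.8823699951172), (14.55213737487793, 9.701424598693848), 75.96376037597656) [0.488  0.2302 0.007 ]
((224.5, 217.5), (13.0, 9.0), 90.0) [0.514  0.1018 0.007 ]
((63.081077575683594, 215.4864959716797), (14.467110633850098, 30.249414443969727), 80.53767395019531) [0.5126 0.7227 0.007 ]
side cam at [ 0.16612557 -1.11185563  1.1549191 ]
((143.0, 280.5), (5.0, 28.0), 90.0) [ 0.2282 -0.1633  0.007 ]
((110
[... 176 characters left out ...]
319824, 14.575016021728516), 66.80140686035156) [0.4923 0.005  0.007 ]
((10.88460922241211, 229.423095703125), (33.61341094970703, 6.077701091766357), 60.2551155090332) [-0.135   0.2058  0.007 ]
((206.09434509277344, 202.8302001953125), (6.043863773345947, 14.285496711730957), 74.05460357666016) [0.515  0.1012 0.007 ]
((34.384620666503906, 198.42308044433594), (26.475677490234375, 46.87175369262695), 78.69007110595703) [-0.053   0.3409  0.007 ]
((188.97413635253906, 182.93966674804688), (5.908790588378906, 13.655871391296387), 66.80140686035156) [0.4894 0.2295 0.007 ]
((162.92001342773438, 115.56000518798828), (16.80000114440918, 10.399999618530273), 53.13010025024414) [0.5148 0.7237 0.007 ]
```

View pics/tc1.png

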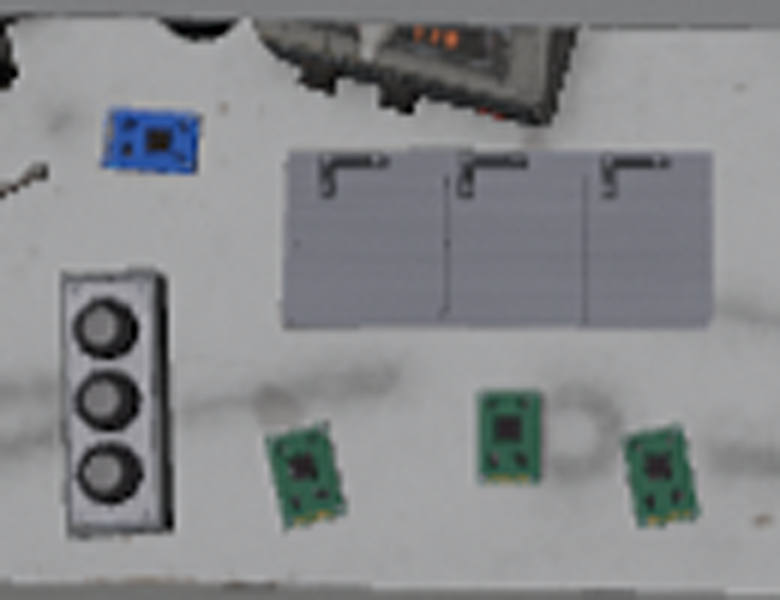

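View pics/tc2.png

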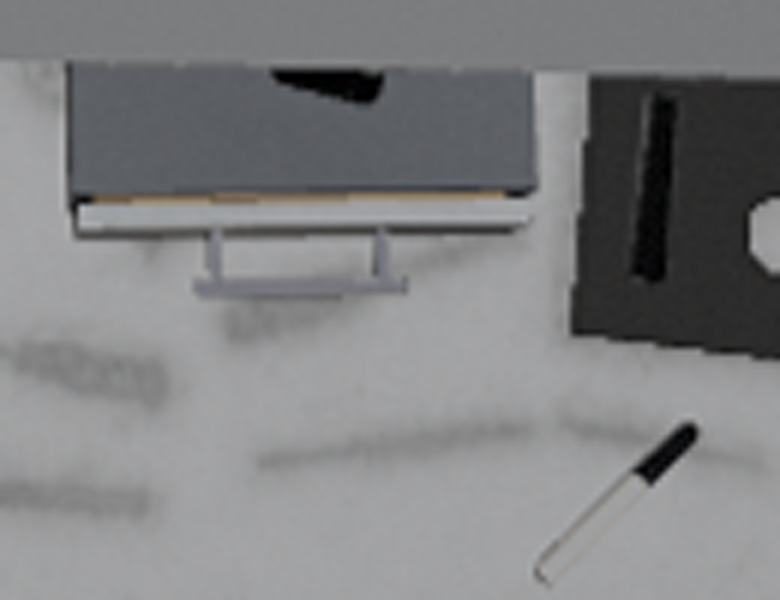

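View pics/sc1.png

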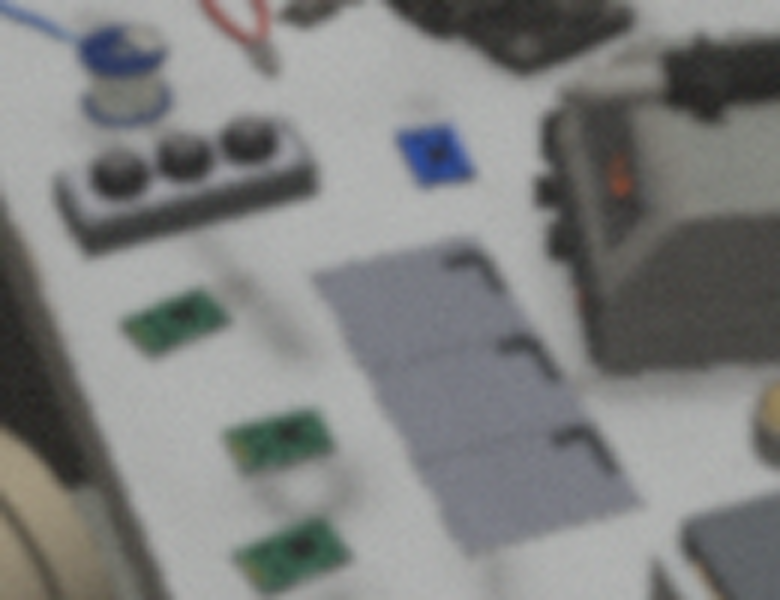

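```bash
python3 - <<'E'
from h import *
t=load("top0.npz");s=load("side0.npz")
def pw(c,u,v):
    d=c["depth"][v,u]; K=c["intrinsics"]; Rm=R.from_rotvec(c["rvec"]).as_matrix()
    return (Rm.T@(np.array([(u-K[0,2])/K[0,0]*d,(v-K[1,2])/K[1,1]*d,d])-c["tvec"])).round(4)
for u,v in[(250,60),(250,100),(250,115),(250,125),(250,140),(250,148),(250,151),(320,151),(320,160),(320,173),(320,187),(250,190),(290,190)]: print("top",(u,v),pw(t,u,v))
def cp(X,Y,ox=140): return (ox+X/6-.5+.5/6, 145+Y/6-.5+.5/6) if ox==140 else (270+X/6-.42,140+Y/6-.42)
print("plate corners",ray(t,[cp(288,150),cp(713,150),cp(712,327),cp(283,327)],.003).round(4))
print("stops inner corner",ray(t,[cp(335,165),cp(474,165),cp(617,165)],.011).round(4))
print("keys",ray(t,[cp(106,328),cp(106,400),cp(107,472)],.052).round(4))
print("handle",ray(t,[cp(196,290,0),cp(405,285,0)],.046).round(4))
print("front",ray(t,[cp(77,208,0),cp(530,200,0)],.063).round(4))
print("marker",ray(t,[cp(540,575,0),cp(695,430,0)],.01).round(4))
E
```

```text
top (250, 60) [ 0.735  -0.0251  0.8415]
top (250, 100) [ 0.6641 -0.0263  0.8416]
top (250, 115) [ 0.6394 -0.0266  0.8373]
top (250, 125) [ 0.6336 -0.0251  0.7994]
top (250, 140) [ 0.608  -0.0253  0.7926]
top (250, 148) [ 0.594  -0.0254  0.7901]
top (250, 151) [0.7723 0.0101 0.0027]
top (320, 151) [ 0.7549 -0.2472  0.0869]
top (320, 160) [ 0.7242 -0.2487  0.0747]
top (320, 173) [ 0.678  -0.2498  0.0646]
top (320, 187) [ 0.6282 -0.2513  0.0518]
top (250, 190) [ 0.6208  0.0076 -0.0008]
top (290, 190) [ 0.6222 -0.1446  0.003 ]
plate corners [[ 0.6969  0.25    0.003 ]
 [ 0.6997 -0.0235  0.003 ]
 [ 0.5859 -0.0245  0.003 ]
 [ 0.5824  0.2488  0.003 ]]
stops inner corner [[0.686  0.2178 0.011 ]
 [0.687  0.1286 0.011 ]
 [0.6879 0.0373 0.011 ]]
keys [[0.5753 0.3486 0.052 ]
 [0.5308 0.3464 0.052 ]
 [0.4867 0.3436 0.052 ]]
handle [[ 0.6249 -0.187   0.046 ]
 [ 0.6295 -0.3145  0.046 ]]
front [[ 0.6722 -0.113   0.063 ]
 [ 0.6801 -0.3874  0.063 ]]
marker [[ 0.4549 -0.4017  0.01  ]
 [ 0.5458 -0.4987  0.01  ]]
```

```bash
cat >> h.py <<'E'
def plate(c):
    # bed plate contour: bluish grey
    hsv=cv2.cvtColor(c["image"],cv2.COLOR_RGB2HSV); return hsv
def edges(P,rect):
    pass
def fitrect(P2):
    """P2 Nx2 world pts on contour; line-fit each side of min area rect; returns centre, size, yaw of long axis, corner-ish lines"""
    r=cv2.minAreaRect(P2.astype(np.float32)*1000); b=cv2.boxPoints(r)/1000; L=[]
    for i in range(4):
        a,e=b[i],b[(i+1)%4]; d=e-a; n=np.linalg.norm(d); d/=n; q=P2-a; tt=q@d; o=abs(q@np.array([-d[1],d[0]]))
        k=(o<.12*min(r[1])/1000)&(tt>.15*n)&(tt<.85*n)
        vx,vy,x0,y0=cv2.fitLine((P2[k]*1000).astype(np.float32),cv2.DIST_HUBER,0,.01,.01).ravel()
        L.append((np.degrees(np.arctan2(vy,vx))%180,np.array([x0,y0])/1000,n))
    return L
E
python3 - <<'E'
from h import *
t=load("top0.npz");s=load("side0.npz")
for n,c,box in(("top",t,(180,165,265,205)),("side",s,(205,165,275,225))):
    x0,y0,x1,y1=box
    hsv=cv2.cvtColor(c["image"],cv2.COLOR_RGB2HSV)
    lab=c["image"].astype(int); m=((lab[...,2]-lab[...,0])>4)&(lab.sum(2)>250)&(lab.sum(2)<480)
    mm=np.zeros(m.shape,np.uint8); mm[y0:y1,x0:x1]=m[y0:y1,x0:x1]*255
    mm=cv2.morphologyEx(mm,cv2.MORPH_CLOSE,np.ones((7,7)))
    k=max(cv2.findContours(mm,cv2.RETR_EXTERNAL,cv2.CHAIN_APPROX_NONE)[0],key=cv2.contourArea)
    P=ray(c,k[:,0],.003)[:,:2]
    r=cv2.minAreaRect((P*1000).astype(np.float32)); print(n,r)
    for l in fitrect(P): print(l)
    pix=c["image"][195,215]; print(pix)
E
```

```text
top ((640.7400512695312, 113.89344024658203), (112.54739379882812, 273.42523193359375), 0.7421264052391052)
(np.float32(90.742134), array([0.5845681 , 0.10568258], dtype=float32), np.float32(0.27342528))
(np.float32(0.8498211), array([ 0.63458884, -0.02282661], dtype=float32), np.float32(0.11254736))
(np.float32(91.07792), array([0.6962096 , 0.10552447], dtype=float32), np.float32(0.27342528))
(np.float32(2.2190876), array([0.63175756, 0.24977058], dtype=float32), np.float32(0.11254742))
[115 116 124]
side ((641.3869018554688, 113.1661376953125), (116.79645538330078, 276.1176452636719), 0.5121454000473022)
(np.float32(90.00062), array([0.5870342 , 0.10698765], dtype=float32), np.float32(0.27611768))
(np.float32(1.3114882), array([ 0.6401581 , -0.02243269], dtype=float32), np.float32(0.11679651))
(np.float32(89.9823), array([0.6935582 , 0.10701953], dtype=float32), np.float32(0.27611768))
(np.float32(0.13511172), array([0.64215493, 0.24802276], dtype=float32), np.float32(0.11679657))
[172 175 174]
```

```bash
python3 - <<'E'
from h import *
t=load("top0.npz");s=load("side0.npz")
def cp(X,Y): return (140+X/6-.42,145+Y/6-.42)
for n,q in dict(A=[(268,437),(327,424),(346,514),(286,528)],B=[(478,391),(542,390),(541,482),(479,482)],C=[(625,438),(682,427),(700,517),(646,527)]).items():
    P=ray(t,[cp(*a) for a in q],.007)[:,:2]; d=(P[0]+P[1]-P[2]-P[3])/2; e=(P[0]+P[3]-P[1]-P[2])/2
    print(n,P.mean(0).round(4),np.linalg.norm(d).round(4),np.linalg.norm(e).round(4),np.degrees(np.arctan2(d[1],d[0])).round(1),np.degrees(np.arctan2(-e[0],e[1])).round(1))
for k in green(t)+green(s):
    for c,nm in((t,"t"),(s,"s")):
        r=cv2.minAreaRect(k)
        if 80<cv2.contourArea(k)<180 or cv2.contourArea(k)<100:
            P=ray(c,k[:,0],.007)[:,:2]; R_=cv2.minAreaRect((P*1000).astype(np.float32))
            if 450<R_[0][0]<530 and -50<R_[0][1]<300: print(nm,R_)
E
```

```text
A [0.4881 0.2293] 0.0583 0.0385 13.7 13.6
B [0.5148 0.1015] 0.0575 0.0398 1.5 1.3
C [0.4906 0.0046] 0.0572 0.0354 13.3 11.5
t ((491.4398193359375, 6.829109191894531), (54.525733947753906, 36.69072341918945), 13.483990669250488)
t ((487.95477294921875, 230.54315185546875), (55.15012741088867, 36.57252883911133), 14.855878829956055)
t ((513.9993896484375, 101.85871124267578), (49.3477897644043, 34.148841857910156), 1.4070402383804321)
t ((495.8825378417969, 161.87783813476562), (26.899120330810547, 55.1384391784668), 24.072189331054688)
s ((492.55218505859375, 5.1403350830078125), (52.25339889526367, 32.81815719604492), 11.496569633483887)
s ((515.4036865234375, 101.33860778808594), (51.75922775268555, 31.330224990844727), 2.5499074459075928)
s ((489.3583068847656, 229.58160400390625), (49.07568359375, 32.28610610961914), 14.251570701599121)
```

```bash
cat > p.py <<'E'
# p.py x y z(mm) yaw(deg): total shift in tool axes AFTER the turn, and the turn as rotation vector in present tool axes
import sys; from h import *; from cell import bot
x,y,z,yaw=map(float,sys.argv[1:5]); s=bot.get_state(); p=s["ee_pos"]*1000; q=R.from_quat(s["tool_rot"])
f=np.radians(yaw); T=R.from_matrix(np.array([[np.cos(f),np.sin(f),0],[np.sin(f),-np.cos(f),0],[0,0,-1]]))
w=(q.inv()*T).as_rotvec(); d=T.inv().apply(np.array([x,y,z])-p)
print("turn",w.round(4),"shift",d.round(1),"| pos",p.round(1),"gap",round(s["finger_gap"]*1000,1),"F",s["force"].round(1),"t",round(s["time"],1),"q6",s["joints"][5].round(2))
E
python3 p.py 483.7 4.2 100 -77
```

```text
turn [0.     0.0014 0.2019] shift [-409.3 -367.   130.6] | pos [ 218.2 -477.2  230.6] gap 85.4 F [-0.7  0.2 -0. ] t 0.1 q6 -0.07
```

```bash
python3 -m crank '[{"wz":0.101,"hand":70},{"wz":0.101},{"tx":-24,"ty":-21.5},{"tx":-24,"ty":-21.5},{"tx":-24,"ty":-21.5},{"tx":-24,"ty":-21.5},{"tx":-24,"ty":-21.5},{"tx":-24,"ty":-21.5},{"tx":-24,"ty":-21.5},{"tx":-24,"ty":-21.5}]'; python3 p.py 483.7 4.2 60 -77
```

```text
turn [0.     0.0014 0.2019] shift [-409.3 -367.   170.6] | pos [ 218.2 -477.2  230.6] gap 85.4 F [-0.7  0.2 -0. ] t 0.1 q6 -0.07invalid input at $[0]: expected keys tx, ty, tz, wx, wy, wz, hand
```

```bash
python3 -m crank '[{"tx":0,"ty":0,"tz":0,"wx":0,"wy":0,"wz":0.101,"hand":70},{"tx":0,"ty":0,"tz":0,"wx":0,"wy":0,"wz":0.101,"hand":70},{"tx":-24,"ty":-21.5,"tz":0,"wx":0,"wy":0,"wz":0,"hand":70},{"tx":-24,"ty":-21.5,"tz":0,"wx":0,"wy":0,"wz":0,"hand":70},{"tx":-24,"ty":-21.5,"tz":0,"wx":0,"wy":0,"wz":0,"hand":70},{"tx":-24,"ty":-21.5,"tz":0,"wx":0,"wy":0,"wz":0,"hand":70},{"tx":-24,"ty":-21.5,"tz":0,"wx":0,"wy":0,"wz":0,"hand":70},{"tx":-24,"ty":-21.5,"tz":0,"wx":0,"wy":0,"wz":0,"hand":70},{"tx":-24,"ty":-21.5,"tz":0,"wx":0,"wy":0,"wz":0,"hand":70},{"tx":-24,"ty":-21.5,"tz":0,"wx":0,"wy":0,"wz":0,"hand":70}]'; python3 p.py 483.7 4.2 60 -77
```

```text
time: 0.93
ee_pos: [0.343, -0.2502, 0.231]
tool_rot: [0.783, -0.623, -0.0, -0.0]
force: [1.2, -0.6, 0.3]
finger_gap: 0.0601
turn [ 0.0002  0.0003 -0.0003] shift [-216.2 -194.3  171. ] | pos [ 343.  -250.2  231. ] gap 60.1 F [ 1.2 -0.6  0.3] t 0.9 q6 0.63
```

```bash
python3 -m crank '[{"tx":-24,"ty":-21.6,"tz":15,"wx":0,"wy":0,"wz":0,"hand":70},{"tx":-24,"ty":-21.6,"tz":15,"wx":0,"wy":0,"wz":0,"hand":70},{"tx":-24,"ty":-21.6,"tz":15,"wx":0,"wy":0,"wz":0,"hand":70},{"tx":-24,"ty":-21.6,"tz":15,"wx":0,"wy":0,"wz":0,"hand":70},{"tx":-24,"ty":-21.6,"tz":15,"wx":0,"wy":0,"wz":0,"hand":70},{"tx":-24,"ty":-21.6,"tz":15,"wx":0,"wy":0,"wz":0,"hand":70},{"tx":-24,"ty":-21.6,"tz":15,"wx":0,"wy":0,"wz":0,"hand":70},{"tx":-24,"ty":-21.6,"tz":15,"wx":0,"wy":0,"wz":0,"hand":70},{"tx":-24,"ty":-21.5,"tz":20,"wx":0,"wy":0,"wz":0,"hand":70},{"tx":0,"ty":0,"tz":0,"wx":0,"wy":0,"wz":0,"hand":70}]'; python3 p.py 483.7 4.2 8 -77
python3 - <<'E'
from h import *; from cell import bot
t=bot.read_camera("top");np.savez("top1.npz",**t)
s=bot.read_camera("side");np.savez("side1.npz",**s)
for c in(t,s):
    for k in green(c):
        P=ray(c,k[:,0],.007)[:,:2]; r=cv2.minAreaRect((P*1000).astype(np.float32))
        if 450<r[0][0]<530 and -50<r[0][1]<300: print(r)
crop(s,160,130,290,230,6,"pics/sc2.png")
E
```

```text
time: 1.77
ee_pos: [0.4826, 0.0066, 0.0867]
tool_rot: [0.784, -0.621, -0.003, 0.001]
force: [-0.5, 0.4, -1.2]
finger_gap: 0.0598
turn [0.006  0.0033 0.004 ] shift [ 2.6 -0.5 78.7] | pos [482.6   6.6  86.7] gap 59.8 F [-0.5  0.4 -1.2] t 1.8 q6 1.28
((487.93408203125, 230.5993194580078), (55.13723373413086, 36.54682159423828), 14.630110740661621)
((492.2867431640625, 5.399070739746094), (51.83656311035156, 33.43366241455078), 11.505667686462402)
((480.6265563964844, 227.5019989013672), (31.287948608398438, 31.034196853637695), 18.73328971862793)
```

View pics/sc2.png

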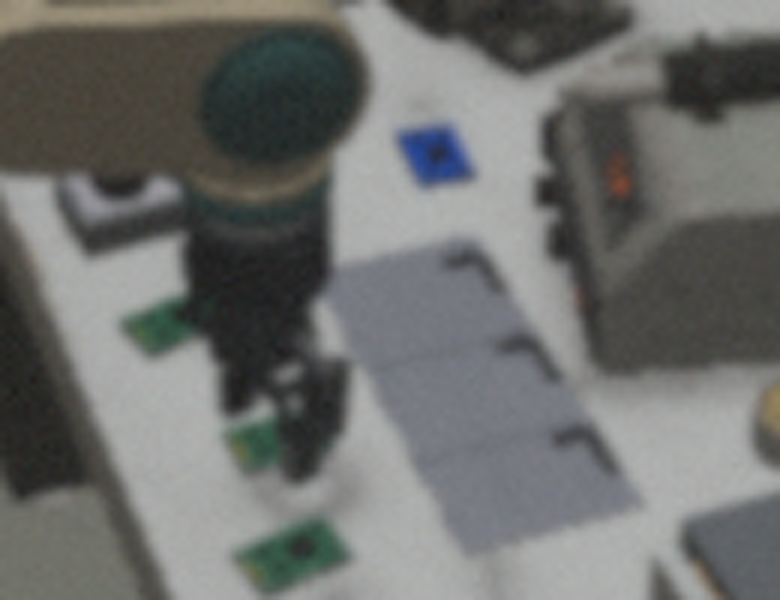

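```bash
python3 -m crank '[{"tx":0.6,"ty":0,"tz":10,"wx":0.003,"wy":0.001,"wz":0,"hand":70},{"tx":0.6,"ty":0,"tz":12,"wx":0,"wy":0,"wz":0,"hand":70},{"tx":0.6,"ty":0,"tz":15,"wx":0,"wy":0,"wz":0,"hand":70},{"tx":0,"ty":0,"tz":15,"wx":0,"wy":0,"wz":0,"hand":70},{"tx":0,"ty":0,"tz":12,"wx":0,"wy":0,"wz":0,"hand":70},{"tx":0,"ty":0,"tz":8,"wx":0,"wy":0,"wz":0,"hand":70},{"tx":0,"ty":0,"tz":5,"wx":0,"wy":0,"wz":0,"hand":70},{"tx":0,"ty":0,"tz":2,"wx":0,"wy":0,"wz":0,"hand":70},{"tx":0,"ty":0,"tz":0,"wx":0,"wy":0,"wz":0,"hand":70},{"tx":0,"ty":0,"tz":0,"wx":0,"wy":0,"wz":0,"hand":70}]'; python3 p.py 483.7 4.2 1 -77
```

```text
time: 2.7
ee_pos: [0.4846, 0.0004, 0.013]
tool_rot: [0.782, -0.623, 0.002, -0.001]
force: [-0.5, -0.8, 0.3]
finger_gap: 0.0598
turn [-0.0042 -0.0015 -0.0004] shift [-3.9 -0.  12. ] | pos [4.846e+02 4.000e-01 1.300e+01] gap 59.8 F [-0.5 -0.8  0.3] t 2.7 q6 1.27
```

```bash
python3 -m crank '[{"tx":-1.3,"ty":0,"tz":2,"wx":0,"wy":0,"wz":0,"hand":70},{"tx":-1.3,"ty":0,"tz":4,"wx":0,"wy":0,"wz":0,"hand":70},{"tx":-1.3,"ty":0,"tz":4,"wx":0,"wy":0,"wz":0,"hand":70},{"tx":0,"ty":0,"tz":2,"wx":0,"wy":0,"wz":0,"hand":70},{"tx":0,"ty":0,"tz":0,"wx":0,"wy":0,"wz":0,"hand":60},{"tx":0,"ty":0,"tz":0,"wx":0,"wy":0,"wz":0,"hand":40},{"tx":0,"ty":0,"tz":0,"wx":0,"wy":0,"wz":0,"hand":20},{"tx":0,"ty":0,"tz":0,"wx":0,"wy":0,"wz":0,"hand":20},{"tx":0,"ty":0,"tz":0,"wx":0,"wy":0,"wz":0,"hand":20},{"tx":0,"ty":0,"tz":0,"wx":0,"wy":0,"wz":0,"hand":20}]'; python3 p.py 483.7 4.2 40 -77
```

```text
time: 3.53
ee_pos: [0.4836, 0.0044, 0.0006]
tool_rot: [0.783, -0.623, 0.002, -0.001]
force: [0.9, 0.3, 3.4]
finger_gap: 0.0374
turn [-0.0038 -0.0013 -0.0001] shift [  0.2  -0.1 -39.4] | pos [483.6   4.4   0.6] gap 37.4 F [0.9 0.3 3.4] t 3.5 q6 1.28
```

```bash
python3 -m crank '[{"tx":0,"ty":0,"tz":-5,"wx":-0.002,"wy":-0.001,"wz":0,"hand":20},{"tx":0,"ty":0,"tz":-10,"wx":-0.002,"wy":0,"wz":0,"hand":20},{"tx":0,"ty":0,"tz":-10,"wx":0,"wy":0,"wz":0.07,"hand":20},{"tx":0,"ty":0,"tz":-5,"wx":0,"wy":0,"wz":0.075,"hand":20},{"tx":0,"ty":-10,"tz":0,"wx":0,"wy":0,"wz":0.07,"hand":20},{"tx":0,"ty":-25,"tz":0,"wx":0,"wy":0,"wz":0,"hand":20},{"tx":0,"ty":-30,"tz":0,"wx":0,"wy":0,"wz":0,"hand":20},{"tx":0,"ty":-30,"tz":0,"wx":0,"wy":0,"wz":0,"hand":20},{"tx":0,"ty":-20,"tz":0,"wx":0,"wy":0,"wz":0,"hand":20},{"tx":0,"ty":-10,"tz":0,"wx":0,"wy":0,"wz":0,"hand":20}]'; python3 p.py 641.7 11 10 -89.35
```

```text
time: 4.37
ee_pos: [0.6104, 0.0066, 0.031]
tool_rot: [0.711, -0.703, 0.0, -0.0]
force: [-0.2, 0.1, -2.2]
finger_gap: 0.0375
turn [-0.0005 -0.0004  0.0004] shift [ -4.1 -31.3  21. ] | pos [610.4   6.6  31. ] gap 37.5 F [-0.2  0.1 -2.2] t 4.4 q6 1.51
```

```bash
python3 -m crank '[{"tx":-1,"ty":-10,"tz":0,"wx":0,"wy":0,"wz":0,"hand":20},{"tx":-1,"ty":-12,"tz":0,"wx":0,"wy":0,"wz":0,"hand":20},{"tx":-1,"ty":-9,"tz":3,"wx":0,"wy":0,"wz":0,"hand":20},{"tx":-1,"ty":0,"tz":6,"wx":0,"wy":0,"wz":0,"hand":20},{"tx":0,"ty":0,"tz":6,"wx":0,"wy":0,"wz":0,"hand":20},{"tx":0,"ty":0,"tz":5,"wx":0,"wy":0,"wz":0,"hand":20},{"tx":0,"ty":0,"tz":3,"wx":0,"wy":0,"wz":0,"hand":20},{"tx":0,"ty":0,"tz":1,"wx":0,"wy":0,"wz":0,"hand":20},{"tx":0,"ty":0,"tz":0,"wx":0,"wy":0,"wz":0,"hand":20},{"tx":0,"ty":0,"tz":0,"wx":0,"wy":0,"wz":0,"hand":20}]'; python3 p.py 641.7 11 4 -89.35
python3 - <<'E'
from h import *; from cell import bot
s=bot.read_camera("side"); crop(s,160,130,290,230,6,"pics/sc3.png")
s=bot.read_camera("top"); crop(s,160,130,290,230,6,"pics/tc3.png")
E
```

```text
time: 5.2
ee_pos: [0.6391, 0.0109, 0.0064]
tool_rot: [0.711, -0.703, -0.0, 0.0]
force: [0.5, 0.6, 0.3]
finger_gap: 0.0372
turn [ 0.0007 -0.0003  0.0004] shift [-0.  -2.6  2.4] | pos [639.1  10.9   6.4] gap 37.2 F [0.5 0.6 0.3] t 5.2 q6 1.52
```

View pics/sc3.png

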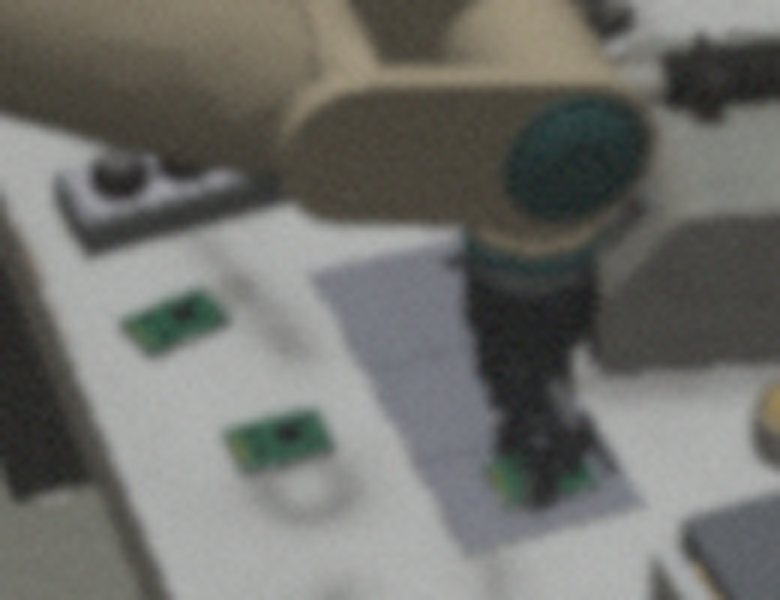

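```bash
python3 -m crank '[{"tx":0,"ty":0,"tz":1.5,"wx":0,"wy":0,"wz":0,"hand":20},{"tx":0,"ty":0,"tz":1,"wx":0,"wy":0,"wz":0,"hand":20},{"tx":0,"ty":-2,"tz":0,"wx":0,"wy":0,"wz":0,"hand":20},{"tx":0,"ty":-2,"tz":0,"wx":0,"wy":0,"wz":0,"hand":20},{"tx":0,"ty":-1,"tz":0,"wx":0,"wy":0,"wz":0,"hand":20},{"tx":0,"ty":-1,"tz":0,"wx":0,"wy":0,"wz":0,"hand":20},{"tx":0,"ty":-1,"tz":0,"wx":0,"wy":0,"wz":0,"hand":20},{"tx":0,"ty":0,"tz":0,"wx":0,"wy":0,"wz":0,"hand":20},{"tx":0,"ty":0,"tz":0,"wx":0,"wy":0,"wz":0,"hand":20},{"tx":0,"ty":0,"tz":0,"wx":0,"wy":0,"wz":0,"hand":20}]'; python3 p.py 649.7 11 4 -89.35
```

```text
time: 6.13
ee_pos: [0.6463, 0.0111, 0.0037]
tool_rot: [0.711, -0.703, -0.0, 0.0]
force: [0.6, 0.4, 0.5]
finger_gap: 0.0376
turn [ 0.0005 -0.0003  0.0005] shift [ 0.1 -3.4 -0.3] | pos [646.3  11.1   3.7] gap 37.6 F [0.6 0.4 0.5] t 6.1 q6 1.52
```

```bash
python3 -m crank '[{"tx":0,"ty":-0.8,"tz":0,"wx":0,"wy":0,"wz":0,"hand":20},{"tx":0,"ty":-0.8,"tz":0,"wx":0,"wy":0,"wz":0,"hand":20},{"tx":0,"ty":-0.7,"tz":0,"wx":0,"wy":0,"wz":0,"hand":20},{"tx":0,"ty":-0.5,"tz":0,"wx":0,"wy":0,"wz":0,"hand":20},{"tx":0,"ty":-0.5,"tz":0,"wx":0,"wy":0,"wz":0,"hand":20},{"tx":0,"ty":-0.5,"tz":0,"wx":0,"wy":0,"wz":0,"hand":20},{"tx":0,"ty":0,"tz":0,"wx":0,"wy":0,"wz":0,"hand":20},{"tx":0,"ty":0,"tz":0,"wx":0,"wy":0,"wz":0,"hand":20},{"tx":0,"ty":0,"tz":0,"wx":0,"wy":0,"wz":0,"hand":20},{"tx":0,"ty":0,"tz":0,"wx":0,"wy":0,"wz":0,"hand":20}]'; python3 p.py 649.7 11 4 -89.35
```

```text
time: 6.97
ee_pos: [0.6486, 0.011, 0.0036]
tool_rot: [0.711, -0.703, -0.002, 0.002]
force: [-8.5, 0.2, 6.7]
finger_gap: 0.038
turn [ 0.0048 -0.0005  0.0007] shift [ 0.  -1.1 -0.4] | pos [648.6  11.    3.6] gap 38.0 F [-8.5  0.2  6.7] t 7.0 q6 1.52
```

```bash
python3 -m crank '[{"tx":-1,"ty":0,"tz":0,"wx":0,"wy":0,"wz":0,"hand":20},{"tx":-1,"ty":0,"tz":0,"wx":0,"wy":0,"wz":0,"hand":20},{"tx":-1,"ty":0,"tz":0,"wx":0,"wy":0,"wz":0,"hand":20},{"tx":-0.7,"ty":0,"tz":0,"wx":0,"wy":0,"wz":0,"hand":20},{"tx":-0.7,"ty":0,"tz":0,"wx":0,"wy":0,"wz":0,"hand":20},{"tx":-0.6,"ty":0,"tz":0,"wx":0,"wy":0,"wz":0,"hand":20},{"tx":0,"ty":0,"tz":0,"wx":0,"wy":0,"wz":0,"hand":20},{"tx":0,"ty":0,"tz":0,"wx":0,"wy":0,"wz":0,"hand":20},{"tx":0,"ty":0,"tz":0,"wx":0,"wy":0,"wz":0,"hand":20},{"tx":0,"ty":0,"tz":0,"wx":0,"wy":0,"wz":0,"hand":20}]'; python3 p.py 649.7 16 4 -89.35
```

```text
time: 7.8
ee_pos: [0.6486, 0.0133, 0.0036]
tool_rot: [0.711, -0.704, -0.0, 0.003]
force: [-9.2, -9.2, 5.8]
finger_gap: 0.0379
turn [ 0.0049 -0.0043 -0.0013] shift [-2.6 -1.2 -0.4] | pos [648.6  13.3   3.6] gap 37.9 F [-9.2 -9.2  5.8] t 7.8 q6 1.53
```

```bash
python3 -m crank '[{"tx":-0.5,"ty":0,"tz":0,"wx":0,"wy":0,"wz":0,"hand":20},{"tx":-0.5,"ty":0,"tz":0,"wx":0,"wy":0,"wz":0,"hand":20},{"tx":-0.5,"ty":0,"tz":0,"wx":0,"wy":0,"wz":0,"hand":20},{"tx":-0.5,"ty":0,"tz":0,"wx":0,"wy":0,"wz":0,"hand":20},{"tx":0,"ty":0,"tz":0,"wx":0,"wy":0,"wz":0,"hand":20},{"tx":0,"ty":0,"tz":0,"wx":0,"wy":0,"wz":0,"hand":20},{"tx":0,"ty":0,"tz":0,"wx":0,"wy":0,"wz":0,"hand":20},{"tx":0,"ty":0,"tz":0,"wx":0,"wy":0,"wz":0,"hand":20},{"tx":0,"ty":0,"tz":0,"wx":0,"wy":0,"wz":0,"hand":20},{"tx":0,"ty":0,"tz":0,"wx":0,"wy":0,"wz":0,"hand":20}]'; python3 p.py 649.7 16 4 -89.35
python3 - <<'E'
from h import *; from cell import bot
s=bot.read_camera("side"); crop(s,220,180,285,230,12,"pics/sc4.png")
E
```

```text
time: 8.63
ee_pos: [0.6485, 0.0153, 0.0036]
tool_rot: [0.711, -0.704, -0.0, 0.003]
force: [-9.5, -9.6, 6.2]
finger_gap: 0.0377
turn [ 0.005  -0.0043 -0.0013] shift [-0.7 -1.2 -0.4] | pos [648.5  15.3   3.6] gap 37.7 F [-9.5 -9.6  6.2] t 8.6 q6 1.53
```

View pics/sc4.png

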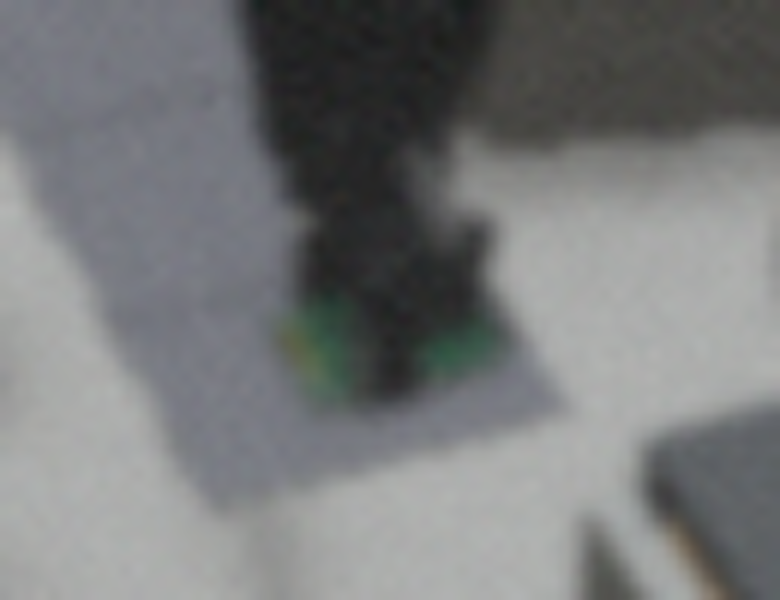

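```bash
python3 -m crank '[{"tx":-0.5,"ty":0,"tz":0,"wx":0,"wy":0,"wz":0,"hand":20},{"tx":-0.5,"ty":0,"tz":0,"wx":0,"wy":0,"wz":0,"hand":20},{"tx":-0.5,"ty":0,"tz":0,"wx":0,"wy":0,"wz":0,"hand":20},{"tx":-0.5,"ty":0,"tz":0,"wx":0,"wy":0,"wz":0,"hand":20},{"tx":-0.5,"ty":0,"tz":0,"wx":0,"wy":0,"wz":0,"hand":20},{"tx":-0.5,"ty":0,"tz":0,"wx":0,"wy":0,"wz":0,"hand":20},{"tx":0,"ty":0,"tz":0,"wx":0,"wy":0,"wz":0,"hand":20},{"tx":0,"ty":0,"tz":0,"wx":0,"wy":0,"wz":0,"hand":20},{"tx":0,"ty":0,"tz":0,"wx":0,"wy":0,"wz":0,"hand":20},{"tx":0,"ty":0,"tz":0,"wx":0,"wy":0,"wz":0,"hand":20}]'; python3 p.py 649.7 16 4 -89.35
```

```text
time: 9.52
ee_pos: [0.6485, 0.018, 0.0036]
tool_rot: [0.711, -0.704, -0.0, 0.003]
force: [-9.2, -10.0, 7.2]
finger_gap: 0.0381
turn [ 0.005  -0.0047 -0.0016] shift [ 2.  -1.2 -0.4] | pos [648.5  18.    3.6] gap 38.1 F [ -9.2 -10.    7.2] t 9.5 q6 1.54
```

```bash
python3 -m crank '[{"tx":-0.5,"ty":0,"tz":0,"wx":0,"wy":0,"wz":0,"hand":20},{"tx":-0.5,"ty":0,"tz":0,"wx":0,"wy":0,"wz":0,"hand":20},{"tx":-0.5,"ty":0,"tz":0,"wx":0,"wy":0,"wz":0,"hand":20},{"tx":-0.5,"ty":0,"tz":0,"wx":0,"wy":0,"wz":0,"hand":20},{"tx":0,"ty":0,"tz":0,"wx":0,"wy":0,"wz":0,"hand":20},{"tx":0,"ty":0,"tz":0,"wx":0,"wy":0,"wz":0,"hand":20},{"tx":0,"ty":0,"tz":0,"wx":0,"wy":0,"wz":0,"hand":20},{"tx":0,"ty":0,"tz":0,"wx":0,"wy":0,"wz":0,"hand":20},{"tx":0,"ty":0,"tz":0,"wx":0,"wy":0,"wz":0,"hand":20},{"tx":0,"ty":0,"tz":0,"wx":0,"wy":0,"wz":0,"hand":20}]'; python3 p.py 649.7 16 4 -89.35
```

```text
time: 10.35
ee_pos: [0.6485, 0.0183, 0.0037]
tool_rot: [0.71, -0.704, 0.001, 0.004]
force: [-10.4, -16.4, 6.2]
finger_gap: 0.0379
turn [ 0.0051 -0.0072 -0.0028] shift [ 2.3 -1.2 -0.3] | pos [648.5  18.3   3.7] gap 37.9 F [-10.4 -16.4   6.2] t 10.3 q6 1.54
```

```bash
python3 -m crank '[{"tx":1,"ty":0.5,"tz":0,"wx":0,"wy":0,"wz":0,"hand":20},{"tx":1,"ty":0.5,"tz":0,"wx":0,"wy":0,"wz":0,"hand":20},{"tx":0,"ty":0,"tz":0,"wx":0,"wy":0,"wz":0,"hand":20},{"tx":0,"ty":0,"tz":0,"wx":0,"wy":0,"wz":0,"hand":60},{"tx":0,"ty":0,"tz":0,"wx":0,"wy":0,"wz":0,"hand":64},{"tx":0,"ty":0,"tz":0,"wx":0,"wy":0,"wz":0,"hand":64},{"tx":0,"ty":0,"tz":0,"wx":0,"wy":0,"wz":0,"hand":64},{"tx":0,"ty":0,"tz":0,"wx":0,"wy":0,"wz":0,"hand":64},{"tx":0,"ty":0,"tz":0,"wx":0,"wy":0,"wz":0,"hand":64},{"tx":0,"ty":0,"tz":-10,"wx":0,"wy":0,"wz":0,"hand":64}]'; python3 p.py 649.7 16 60 -89.35
```

```text
time: 11.18
ee_pos: [0.6474, 0.0213, 0.0115]
tool_rot: [0.711, -0.703, -0.002, 0.002]
force: [-0.5, -0.1, 0.1]
finger_gap: 0.0544
turn [ 0.0051 -0.0001  0.0008] shift [  5.4  -2.2 -48.5] | pos [647.4  21.3  11.5] gap 54.4 F [-0.5 -0.1  0.1] t 11.2 q6 1.53
```

```bash
python3 -m crank '[{"tx":0,"ty":0,"tz":-15,"wx":0,"wy":0,"wz":0,"hand":70},{"tx":0,"ty":0,"tz":-20,"wx":0,"wy":0,"wz":0,"hand":70},{"tx":0,"ty":5,"tz":-15,"wx":0,"wy":0,"wz":0,"hand":70},{"tx":-12,"ty":20,"tz":0,"wx":0,"wy":0,"wz":0,"hand":70},{"tx":-17,"ty":30,"tz":0,"wx":0,"wy":0,"wz":0,"hand":70},{"tx":-17,"ty":30,"tz":0,"wx":0,"wy":0,"wz":0,"hand":70},{"tx":-17,"ty":30,"tz":0,"wx":0,"wy":0,"wz":-0.015,"hand":70},{"tx":-17,"ty":20,"tz":0,"wx":0,"wy":0,"wz":0,"hand":70},{"tx":0,"ty":5,"tz":0,"wx":0,"wy":0,"wz":0,"hand":70},{"tx":0,"ty":0,"tz":0,"wx":0,"wy":0,"wz":0,"hand":70}]'; python3 p.py 507 101.3 30 -88.5
python3 - <<'E'
from h import *; from cell import bot
s=bot.read_camera("side"); crop(s,160,130,290,230,6,"pics/sc5.png")
s=bot.read_camera("top"); crop(s,140,145,270,245,6,"pics/tc5.png")
E
```

```text
time: 12.02
ee_pos: [0.507, 0.0998, 0.0647]
tool_rot: [0.717, -0.697, 0.0, 0.0]
force: [0.8, -0.4, 0.6]
finger_gap: 0.06
turn [-0.0001 -0.0002  0.0024] shift [-1.5 -0.  34.7] | pos [507.   99.8  64.7] gap 60.0 F [ 0.8 -0.4  0.6] t 12.0 q6 1.67
```

View pics/sc5.png

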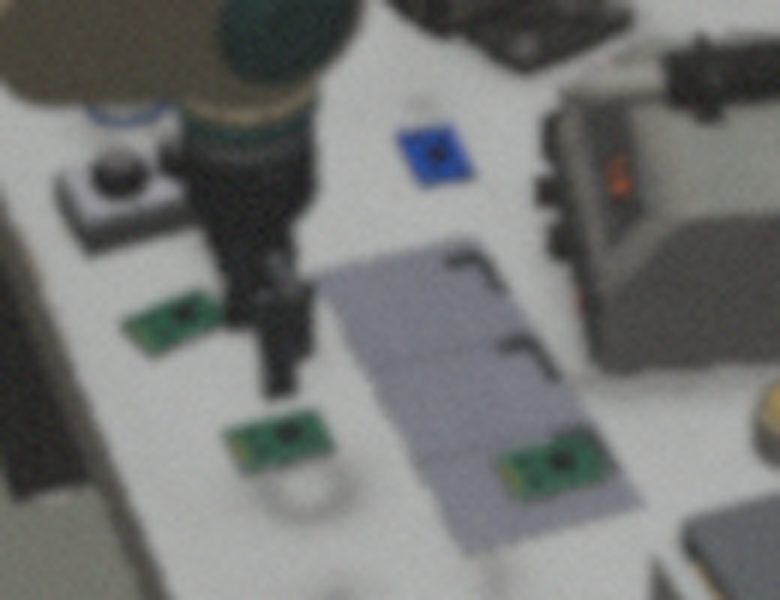

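View pics/tc5.png

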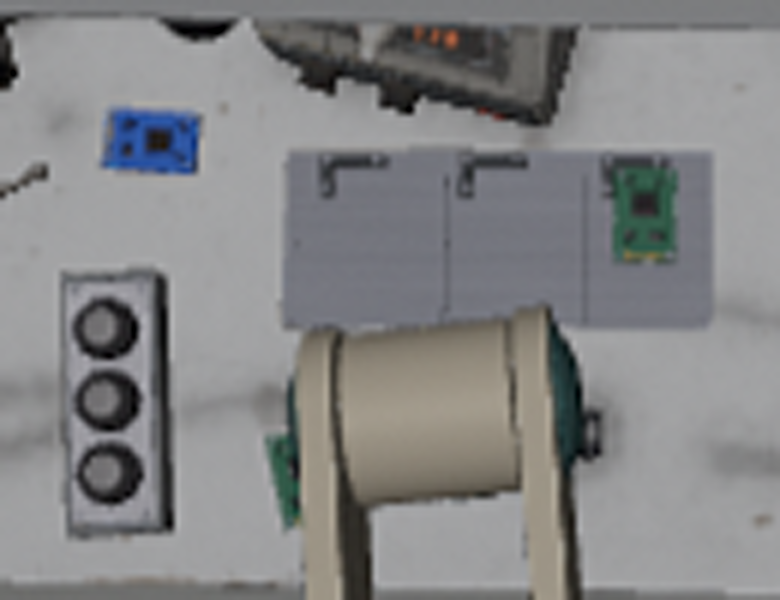

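```bash
python3 -m crank '[{"tx":-0.5,"ty":0,"tz":10,"wx":0,"wy":0,"wz":0.002,"hand":70},{"tx":-0.5,"ty":0,"tz":15,"wx":0,"wy":0,"wz":0,"hand":70},{"tx":-0.5,"ty":0,"tz":15,"wx":0,"wy":0,"wz":0,"hand":70},{"tx":0,"ty":0,"tz":12,"wx":0,"wy":0,"wz":0,"hand":70},{"tx":0,"ty":0,"tz":7,"wx":0,"wy":0,"wz":0,"hand":70},{"tx":0,"ty":0,"tz":3,"wx":0,"wy":0,"wz":0,"hand":70},{"tx":0,"ty":0,"tz":1,"wx":0,"wy":0,"wz":0,"hand":70},{"tx":0,"ty":0,"tz":0,"wx":0,"wy":0,"wz":0,"hand":70},{"tx":0,"ty":0,"tz":0,"wx":0,"wy":0,"wz":0,"hand":60},{"tx":0,"ty":0,"tz":0,"wx":0,"wy":0,"wz":0,"hand":50}]'; python3 p.py 507 101.3 1 -88.5
```

```text
time: 12.95
ee_pos: [0.5082, 0.1006, 0.0015]
tool_rot: [0.716, -0.698, 0.0, -0.0]
force: [-0.0, 0.1, -0.4]
finger_gap: 0.043
turn [-0.0006 -0.0002 -0.0014] shift [-0.7  1.2  0.5] | pos [508.2 100.6   1.5] gap 43.0 F [-0.   0.1 -0.4] t 12.9 q6 1.67
```

Now grip and lift.

```bash
python3 -m crank '[{"tx":0,"ty":0,"tz":0.5,"wx":0,"wy":0,"wz":0,"hand":30},{"tx":0,"ty":0,"tz":0,"wx":0,"wy":0,"wz":0,"hand":20},{"tx":0,"ty":0,"tz":0,"wx":0,"wy":0,"wz":0,"hand":20},{"tx":0,"ty":0,"tz":0,"wx":0,"wy":0,"wz":0,"hand":20},{"tx":0,"ty":0,"tz":0,"wx":0,"wy":0,"wz":0,"hand":20},{"tx":0,"ty":0,"tz":-4,"wx":0,"wy":0,"wz":0,"hand":20},{"tx":0,"ty":0,"tz":-8,"wx":0,"wy":0,"wz":0,"hand":20},{"tx":0,"ty":0,"tz":-10,"wx":0,"wy":0,"wz":0,"hand":20},{"tx":0,"ty":0,"tz":-6,"wx":0,"wy":0,"wz":0.014,"hand":20},{"tx":0,"ty":0,"tz":0,"wx":0,"wy":0,"wz":0,"hand":20}]'; python3 p.py 640 101.3 10 -89.35
```

```text
time: 13.78
ee_pos: [0.5089, 0.1007, 0.0305]
tool_rot: [0.711, -0.704, 0.001, -0.001]
force: [-0.3, 0.5, -0.7]
finger_gap: 0.0375
turn [-0.0028  0.0002 -0.0016] shift [   0.9 -131.1   20.5] | pos [508.9 100.7  30.5] gap 37.5 F [-0.3  0.5 -0.7] t 13.8 q6 1.69
```

```bash
python3 -m crank '[{"tx":0,"ty":-10,"tz":0,"wx":-0.002,"wy":0,"wz":-0.0015,"hand":20},{"tx":0,"ty":-25,"tz":0,"wx":0,"wy":0,"wz":0,"hand":20},{"tx":0,"ty":-30,"tz":0,"wx":0,"wy":0,"wz":0,"hand":20},{"tx":0,"ty":-30,"tz":0,"wx":0,"wy":0,"wz":0,"hand":20},{"tx":0,"ty":-20,"tz":2,"wx":0,"wy":0,"wz":0,"hand":20},{"tx":0,"ty":-10,"tz":6,"wx":0,"wy":0,"wz":0,"hand":20},{"tx":0,"ty":-5,"tz":8,"wx":0,"wy":0,"wz":0,"hand":20},{"tx":0,"ty":0,"tz":6,"wx":0,"wy":0,"wz":0,"hand":20},{"tx":0,"ty":0,"tz":3,"wx":0,"wy":0,"wz":0,"hand":20},{"tx":0,"ty":0,"tz":0,"wx":0,"wy":0,"wz":0,"hand":20}]'; python3 p.py 640 103 3.8 -89.35
```

```text
time: 14.62
ee_pos: [0.6378, 0.1021, 0.0049]
tool_rot: [0.711, -0.703, -0.0, 0.001]
force: [-3.5, -1.8, 10.6]
finger_gap: 0.0373
turn [ 0.0011 -0.0007  0.001 ] shift [-0.9 -2.2  1.1] | pos [637.8 102.1   4.9] gap 37.3 F [-3.5 -1.8 10.6] t 14.6 q6 1.66
```

```bash
python3 -m crank '[{"tx":0,"ty":0,"tz":-1,"wx":0,"wy":0,"wz":0,"hand":20},{"tx":-1,"ty":-2,"tz":-0.5,"wx":0,"wy":0,"wz":0,"hand":20},{"tx":-1,"ty":-2,"tz":0,"wx":0,"wy":0,"wz":0,"hand":20},{"tx":0,"ty":-2,"tz":0,"wx":0,"wy":0,"wz":0,"hand":20},{"tx":0,"ty":-2,"tz":0,"wx":0,"wy":0,"wz":0,"hand":20},{"tx":0,"ty":-1,"tz":0,"wx":0,"wy":0,"wz":0,"hand":20},{"tx":0,"ty":-1,"tz":0,"wx":0,"wy":0,"wz":0,"hand":20},{"tx":0,"ty":0,"tz":0,"wx":0,"wy":0,"wz":0,"hand":20},{"tx":0,"ty":0,"tz":0,"wx":0,"wy":0,"wz":0,"hand":20},{"tx":0,"ty":0,"tz":0,"wx":0,"wy":0,"wz":0,"hand":20}]'; python3 p.py 650 108 3.8 -89.35
```

```text
time: 15.45
ee_pos: [0.647, 0.1046, 0.0049]
tool_rot: [0.712, -0.703, -0.001, 0.001]
force: [-4.9, -0.1, 8.0]
finger_gap: 0.0373
turn [ 0.0039 -0.0001  0.0013] shift [-3.3 -3.1  1.1] | pos [647.  104.6   4.9] gap 37.3 F [-4.9 -0.1  8. ] t 15.4 q6 1.66
```

```bash
python3 -m crank '[{"tx":0,"ty":-0.8,"tz":-0.5,"wx":0,"wy":0,"wz":0,"hand":20},{"tx":0,"ty":-0.7,"tz":0,"wx":0,"wy":0,"wz":0,"hand":20},{"tx":0,"ty":-0.7,"tz":0,"wx":0,"wy":0,"wz":0,"hand":20},{"tx":0,"ty":-0.7,"tz":0,"wx":0,"wy":0,"wz":0,"hand":20},{"tx":0,"ty":-0.6,"tz":0,"wx":0,"wy":0,"wz":0,"hand":20},{"tx":0,"ty":-0.5,"tz":0,"wx":0,"wy":0,"wz":0,"hand":20},{"tx":0,"ty":-0.5,"tz":0,"wx":0,"wy":0,"wz":0,"hand":20},{"tx":0,"ty":0,"tz":0,"wx":0,"wy":0,"wz":0,"hand":20},{"tx":0,"ty":0,"tz":0,"wx":0,"wy":0,"wz":0,"hand":20},{"tx":0,"ty":0,"tz":0,"wx":0,"wy":0,"wz":0,"hand":20}]'; python3 p.py 650 108 3.8 -89.35
```

```text
time: 16.28
ee_pos: [0.65, 0.1046, 0.0049]
tool_rot: [0.712, -0.703, -0.003, 0.003]
force: [-12.2, -0.8, 10.4]
finger_gap: 0.037
turn [ 0.0083 -0.0004  0.0014] shift [-3.4 -0.   1.1] | pos [650.  104.6   4.9] gap 37.0 F [-12.2  -0.8  10.4] t 16.3 q6 1.66
```

```bash
python3 -m crank '[{"tx":-0.8,"ty":0,"tz":0,"wx":0,"wy":0,"wz":0,"hand":20},{"tx":-0.8,"ty":0,"tz":0,"wx":0,"wy":0,"wz":0,"hand":20},{"tx":-0.8,"ty":0,"tz":0,"wx":0,"wy":0,"wz":0,"hand":20},{"tx":-0.8,"ty":0,"tz":0,"wx":0,"wy":0,"wz":0,"hand":20},{"tx":-0.8,"ty":0,"tz":0,"wx":0,"wy":0,"wz":0,"hand":20},{"tx":-0.8,"ty":0,"tz":0,"wx":0,"wy":0,"wz":0,"hand":20},{"tx":-0.6,"ty":0,"tz":0,"wx":0,"wy":0,"wz":0,"hand":20},{"tx":-0.6,"ty":0,"tz":0,"wx":0,"wy":0,"wz":0,"hand":20},{"tx":0,"ty":0,"tz":0,"wx":0,"wy":0,"wz":0,"hand":20},{"tx":0,"ty":0,"tz":0,"wx":0,"wy":0,"wz":0,"hand":20}]'; python3 p.py 650 108 3.8 -89.35
```

```text
time: 17.12
ee_pos: [0.65, 0.1058, 0.0049]
tool_rot: [0.71, -0.704, -0.001, 0.006]
force: [-13.8, -16.9, 13.7]
finger_gap: 0.0369
turn [ 0.0095 -0.0074 -0.0019] shift [-2.2 -0.1  1.1] | pos [650.  105.8   4.9] gap 36.9 F [-13.8 -16.9  13.7] t 17.1 q6 1.67
```

```bash
python3 -m crank '[{"tx":0,"ty":0.7,"tz":-1,"wx":0,"wy":0,"wz":0,"hand":20},{"tx":0,"ty":0.5,"tz":-1,"wx":0,"wy":0,"wz":0,"hand":20},{"tx":0,"ty":0,"tz":-0.5,"wx":0,"wy":0,"wz":0,"hand":20},{"tx":0,"ty":0,"tz":0,"wx":0,"wy":0,"wz":0,"hand":20},{"tx":-0.3,"ty":0,"tz":0,"wx":0,"wy":0,"wz":0,"hand":20},{"tx":-0.3,"ty":0,"tz":0,"wx":0,"wy":0,"wz":0,"hand":20},{"tx":0,"ty":0,"tz":0,"wx":0,"wy":0,"wz":0,"hand":20},{"tx":0,"ty":0,"tz":0,"wx":0,"wy":0,"wz":0,"hand":20},{"tx":0,"ty":0,"tz":0,"wx":0,"wy":0,"wz":0,"hand":20},{"tx":0,"ty":0,"tz":0,"wx":0,"wy":0,"wz":0,"hand":20}]'; python3 p.py 650 108 3.8 -89.35
```

```text
time: 17.95
ee_pos: [0.6498, 0.1079, 0.0055]
tool_rot: [0.711, -0.703, -0.0, 0.004]
force: [-0.5, -10.3, -1.4]
finger_gap: 0.0371
turn [ 0.0062 -0.0048 -0.0011] shift [-0.1 -0.2  1.7] | pos [649.8 107.9   5.5] gap 37.1 F [ -0.5 -10.3  -1.4] t 17.9 q6 1.67
```

```bash
python3 -m crank '[{"tx":0.5,"ty":0,"tz":0.7,"wx":0,"wy":0,"wz":0,"hand":20},{"tx":0.5,"ty":-0.7,"tz":0.5,"wx":0,"wy":0,"wz":0,"hand":20},{"tx":0,"ty":-0.7,"tz":0,"wx":0,"wy":0,"wz":0,"hand":20},{"tx":0,"ty":-0.7,"tz":0,"wx":0,"wy":0,"wz":0,"hand":20},{"tx":0,"ty":-0.5,"tz":0,"wx":0,"wy":0,"wz":0,"hand":20},{"tx":0,"ty":0,"tz":0,"wx":0,"wy":0,"wz":0,"hand":20},{"tx":0,"ty":0,"tz":0,"wx":0,"wy":0,"wz":0,"hand":20},{"tx":0,"ty":0,"tz":0,"wx":0,"wy":0,"wz":0,"hand":20},{"tx":0,"ty":0,"tz":0,"wx":0,"wy":0,"wz":0,"hand":20},{"tx":0,"ty":0,"tz":0,"wx":0,"wy":0,"wz":0,"hand":20}]'; python3 p.py 650 108 3.8 -89.35
```

```text
time: 18.78
ee_pos: [0.65, 0.1078, 0.0049]
tool_rot: [0.711, -0.703, -0.003, 0.006]
force: [-17.2, -9.2, 10.6]
finger_gap: 0.0372
turn [ 0.0128 -0.004  -0.0001] shift [-0.2 -0.   1.1] | pos [650.  107.8   4.9] gap 37.2 F [-17.2  -9.2  10.6] t 18.8 q6 1.67
```

```bash
python3 -m crank '[{"tx":-0.5,"ty":1,"tz":-0.4,"wx":0,"wy":0,"wz":0,"hand":20},{"tx":-0.5,"ty":0.8,"tz":-0.4,"wx":0,"wy":0,"wz":0,"hand":20},{"tx":0,"ty":0,"tz":0,"wx":0,"wy":0,"wz":0,"hand":20},{"tx":0,"ty":0,"tz":0,"wx":0,"wy":0,"wz":0,"hand":60},{"tx":0,"ty":0,"tz":0,"wx":0,"wy":0,"wz":0,"hand":64},{"tx":0,"ty":0,"tz":0,"wx":0,"wy":0,"wz":0,"hand":64},{"tx":0,"ty":0,"tz":0,"wx":0,"wy":0,"wz":0,"hand":64},{"tx":0,"ty":0,"tz":0,"wx":0,"wy":0,"wz":0,"hand":64},{"tx":0,"ty":0,"tz":0,"wx":0,"wy":0,"wz":0,"hand":64},{"tx":0,"ty":0,"tz":-10,"wx":0,"wy":0,"wz":0,"hand":64}]'; python3 p.py 480.7 228.3 60 -76.3
```

```text
time: 19.62
ee_pos: [0.6502, 0.1109, 0.0149]
tool_rot: [0.712, -0.703, -0.002, 0.003]
force: [-0.9, 0.0, -0.8]
finger_gap: 0.0545
turn [ 7.000e-03  1.000e-04 -2.266e-01] shift [-154.2  136.9  -45.1] | pos [650.2 110.9  14.9] gap 54.5 F [-0.9  0.  -0.8] t 19.6 q6 1.67
```

```bash
python3 -m crank '[{"tx":0,"ty":0,"tz":-20,"wx":0.006,"wy":0,"wz":0,"hand":70},{"tx":0,"ty":0,"tz":-25,"wx":0,"wy":0,"wz":0,"hand":70},{"tx":-10,"ty":14,"tz":0,"wx":0,"wy":0,"wz":0,"hand":70},{"tx":-20,"ty":28,"tz":0,"wx":0,"wy":0,"wz":0,"hand":70},{"tx":-23,"ty":33,"tz":0,"wx":0,"wy":0,"wz":0,"hand":70},{"tx":-23,"ty":33,"tz":0,"wx":0,"wy":0,"wz":0,"hand":70},{"tx":-23,"ty":33,"tz":0,"wx":0,"wy":0,"wz":0,"hand":70},{"tx":-20,"ty":27,"tz":0,"wx":0,"wy":0,"wz":-0.05,"hand":70},{"tx":0,"ty":0,"tz":0,"wx":0,"wy":0,"wz":-0.1,"hand":70},{"tx":0,"ty":0,"tz":0,"wx":0,"wy":0,"wz":-0.0765,"hand":70}]'
python3 - <<'E'
from h import *; from cell import bot
s=bot.read_camera("side"); crop(s,160,130,290,230,6,"pics/sc6.png")
s=bot.read_camera("top"); crop(s,140,145,270,245,6,"pics/tc6.png")
E
python3 p.py 480.7 228.3 1 -76.3
```

```text
time: 20.45
ee_pos: [0.4809, 0.2293, 0.0626]
tool_rot: [0.789, -0.615, 0.002, -0.001]
force: [-0.1, -0.3, 0.5]
finger_gap: 0.0599
turn [-0.0045 -0.0008  0.0014] shift [-0.2  1.4 61.5] | pos [482.1 228.4  62.5] gap 59.9 F [0.8 0.5 0.1] t 20.6 q6 1.7
```

View pics/sc6.png

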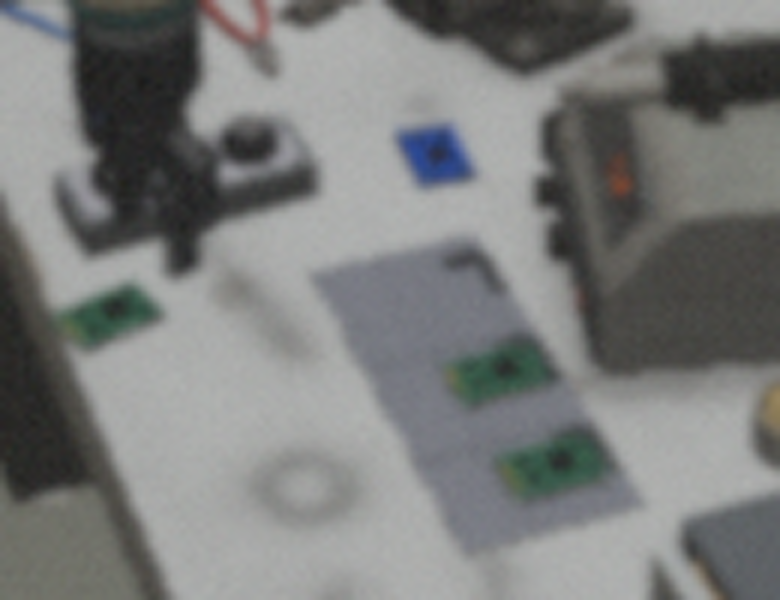

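View pics/tc6.png

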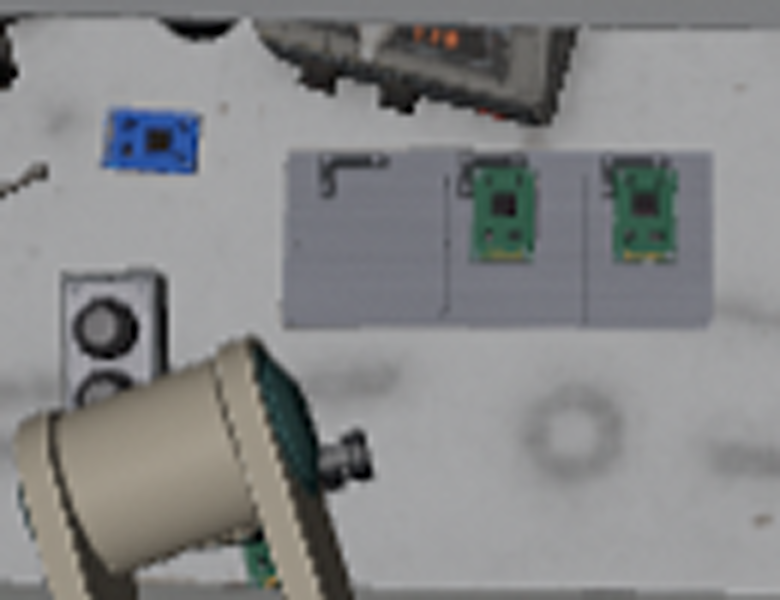

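```bash
python3 - <<'E'
from h import *; from cell import bot
s=bot.read_camera("side")
for k in green(s):
    P=ray(s,k[:,0],.007)[:,:2]; r=cv2.minAreaRect((P*1000).astype(np.float32))
    if 350<r[0][0]<750 and -50<r[0][1]<400: print(r)
q=[(62,323),(134,285),(162,312),(90,350)]
print(ray(s,[(160+a/6-.42,130+b/6-.42) for a,b in q],.007).round(4))
q=[(122,324),(205,289),(230,318),(150,356)]
print("old",ray(s,[(160+a/6-.42,130+b/6-.42) for a,b in q],.007).round(4))
E
```

```text
((660.67529296875, 21.795839309692383), (55.41975784301758, 35.77173614501953), 5.268712520599365)
((660.3856811523438, 112.31339263916016), (54.71274185180664, 34.08650588989258), 0.2806946337223053)
((450.7470703125, 249.5309295654297), (51.65007781982422, 32.10898971557617), 12.732072830200195)
[[0.4219 0.2519 0.007 ]
 [0.4742 0.2724 0.007 ]
 [0.4833 0.2404 0.007 ]
 [0.4313 0.2206 0.007 ]]
old [[0.4566 0.2378 0.007 ]
 [0.5152 0.2527 0.007 ]
 [0.5214 0.2197 0.007 ]
 [0.4644 0.2021 0.007 ]]
```

```bash
python3 -m crank '[{"tx":0,"ty":0,"tz":0,"wx":0,"wy":0,"wz":0,"hand":70},{"tx":15,"ty":0,"tz":0,"wx":0,"wy":0,"wz":0,"hand":70},{"tx":25,"ty":0,"tz":0,"wx":0,"wy":0,"wz":0,"hand":70},{"tx":30,"ty":0,"tz":0,"wx":0,"wy":0,"wz":0,"hand":70},{"tx":30,"ty":0,"tz":0,"wx":0,"wy":0,"wz":0,"hand":70},{"tx":30,"ty":0,"tz":0,"wx":0,"wy":0,"wz":0,"hand":70},{"tx":20,"ty":0,"tz":0,"wx":0,"wy":0,"wz":0,"hand":70},{"tx":0,"ty":0,"tz":0,"wx":0,"wy":0,"wz":0,"hand":70},{"tx":0,"ty":0,"tz":0,"wx":0,"wy":0,"wz":0,"hand":70},{"tx":0,"ty":0,"tz":0,"wx":0,"wy":0,"wz":0,"hand":70}]'
python3 - <<'E'
from h import *; from cell import bot
s=bot.read_camera("top"); crop(s,140,165,240,250,7,"pics/tc7.png")
for k in green(s):
    P=ray(s,k[:,0],.007)[:,:2]; r=cv2.minAreaRect((P*1000).astype(np.float32))
    if 350<r[0][0]<750 and -50<r[0][1]<400: print(r)
E
```

```text
time: 21.43
ee_pos: [0.5176, 0.0824, 0.0615]
tool_rot: [0.786, -0.618, 0.001, -0.001]
force: [-0.3, -0.0, 0.3]
finger_gap: 0.0602
((449.52398681640625, 250.30630493164062), (54.828887939453125, 37.67863845825195), 14.862602233886719)
((547.4016723632812, 42.605140686035156), (83.70792388916016, 13.341439247131348), 4.23359489440918)
((658.236328125, 19.58778953552246), (54.083824157714844, 38.35249328613281), 0.6802527904510498)
((657.2733154296875, 109.42994689941406), (54.447025299072266, 34.58473205566406), 1.4263020753860474)
```

View pics/tc7.png

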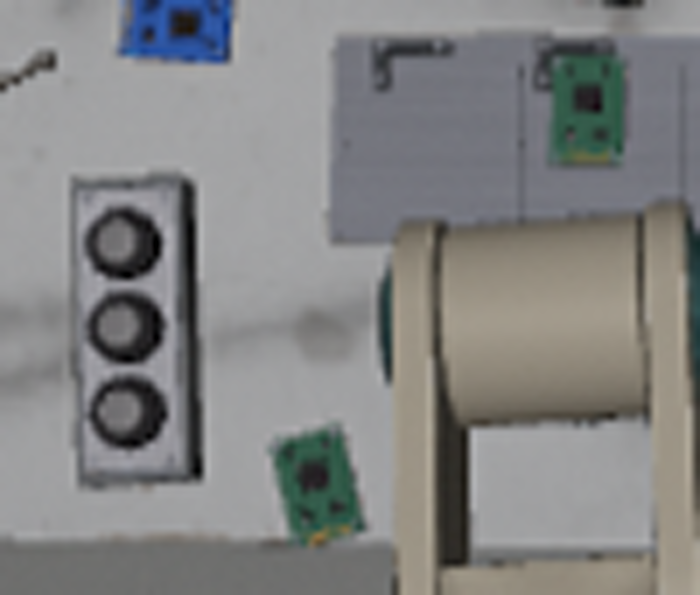

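```bash
python3 p.py 442.7 248 1 -76
```

```text
turn [-0.0028 -0.0007 -0.0057] shift [-178.4   32.6   60.5] | pos [517.5  82.8  61.5] gap 59.6 F [-0.  -0.5 -0.5] t 21.5 q6 1.42
```

```bash
python3 -m crank '[{"tx":-15,"ty":3,"tz":0,"wx":-0.002,"wy":0,"wz":-0.0057,"hand":70},{"tx":-28,"ty":5.6,"tz":0,"wx":0,"wy":0,"wz":0,"hand":70},{"tx":-35,"ty":6,"tz":0,"wx":0,"wy":0,"wz":0,"hand":70},{"tx":-35,"ty":6,"tz":0,"wx":0,"wy":0,"wz":0,"hand":70},{"tx":-35,"ty":6,"tz":0,"wx":0,"wy":0,"wz":0,"hand":70},{"tx":-20,"ty":4,"tz":0,"wx":0,"wy":0,"wz":0,"hand":70},{"tx":-10.4,"ty":2,"tz":10,"wx":0,"wy":0,"wz":0,"hand":70},{"tx":0,"ty":0,"tz":15,"wx":0,"wy":0,"wz":0,"hand":70},{"tx":0,"ty":0,"tz":15,"wx":0,"wy":0,"wz":0,"hand":70},{"tx":0,"ty":0,"tz":5,"wx":0,"wy":0,"wz":0,"hand":70}]';python3 p.py 442.7 248 1 -76
```

```text
time: 22.32
ee_pos: [0.4413, 0.247, 0.0134]
tool_rot: [0.788, -0.615, -0.0, 0.002]
force: [-0.2, -1.2, -1.8]
finger_gap: 0.0598
turn [ 0.0031 -0.002   0.001 ] shift [-0.7 -1.7 12.4] | pos [441.3 247.   13.4] gap 59.8 F [-0.2 -1.2 -1.8] t 22.3 q6 1.76
```

```bash
python3 -m crank '[{"tx":0,"ty":-1,"tz":3,"wx":0,"wy":0,"wz":0,"hand":70},{"tx":0,"ty":0,"tz":4,"wx":0,"wy":0,"wz":0,"hand":70},{"tx":0,"ty":0,"tz":3,"wx":0,"wy":0,"wz":0,"hand":70},{"tx":0,"ty":0,"tz":1.3,"wx":0,"wy":0,"wz":0,"hand":70},{"tx":0,"ty":0,"tz":0,"wx":0,"wy":0,"wz":0,"hand":55},{"tx":0,"ty":0,"tz":0,"wx":0,"wy":0,"wz":0,"hand":40},{"tx":0,"ty":0,"tz":0,"wx":0,"wy":0,"wz":0,"hand":20},{"tx":0,"ty":0,"tz":0,"wx":0,"wy":0,"wz":0,"hand":20},{"tx":0,"ty":0,"tz":0,"wx":0,"wy":0,"wz":0,"hand":20},{"tx":0,"ty":0,"tz":0,"wx":0,"wy":0,"wz":0,"hand":20}]';python3 p.py 640 192 30 -89.35
```

```text
time: 23.15
ee_pos: [0.4455, 0.2482, 0.0072]
tool_rot: [0.788, -0.616, 0.002, -0.002]
force: [-0.2, -0.6, 7.7]
finger_gap: 0.0169
turn [-0.0053  0.0003  0.233 ] shift [  58.4 -193.8  -22.8] | pos [445.5 248.2   7.2] gap 16.9 F [-0.2 -0.6  7.7] t 23.1 q6 1.76
```

```bash
python3 -m crank '[{"tx":0,"ty":0,"tz":-3,"wx":0,"wy":0,"wz":0,"hand":62},{"tx":0,"ty":0,"tz":-3,"wx":0,"wy":0,"wz":0,"hand":62},{"tx":0,"ty":0,"tz":0,"wx":0,"wy":0,"wz":0,"hand":62},{"tx":0,"ty":0,"tz":0,"wx":0,"wy":0,"wz":0,"hand":62},{"tx":0,"ty":0,"tz":0,"wx":0,"wy":0,"wz":0,"hand":62},{"tx":0,"ty":0,"tz":0,"wx":0,"wy":0,"wz":0,"hand":62},{"tx":0,"ty":0,"tz":0,"wx":0,"wy":0,"wz":0,"hand":62},{"tx":0,"ty":0,"tz":0,"wx":0,"wy":0,"wz":0,"hand":62},{"tx":0,"ty":0,"tz":0,"wx":0,"wy":0,"wz":0,"hand":62},{"tx":0,"ty":0,"tz":0,"wx":0,"wy":0,"wz":0,"hand":62}]';python3 p.py 442.7 248 0 -76
python3 - <<'E'
from h import *; from cell import bot
s=bot.read_camera("side"); crop(s,150,150,230,210,10,"pics/sc7.png")
for k in green(s):
    P=ray(s,k[:,0],.007)[:,:2]; r=cv2.minAreaRect((P*1000).astype(np.float32))
    if 350<r[0][0]<750 and -50<r[0][1]<400: print(r)
E
```

```text
time: 23.98
ee_pos: [0.4439, 0.2475, 0.011]
tool_rot: [0.788, -0.616, 0.001, -0.0]
force: [0.3, 0.2, 0.3]
finger_gap: 0.053
turn [-0.0008 -0.001   0.0002] shift [-0.7  1.  11. ] | pos [443.9 247.5  11. ] gap 53.0 F [0.3 0.2 0.3] t 24.0 q6 1.76
((660.6753540039062, 21.79583740234375), (55.41975021362305, 35.771728515625), 5.268709182739258)
((660.9146118164062, 112.93582916259766), (34.40692138671875, 52.87765884399414), 86.20906066894531)
```

View pics/sc7.png

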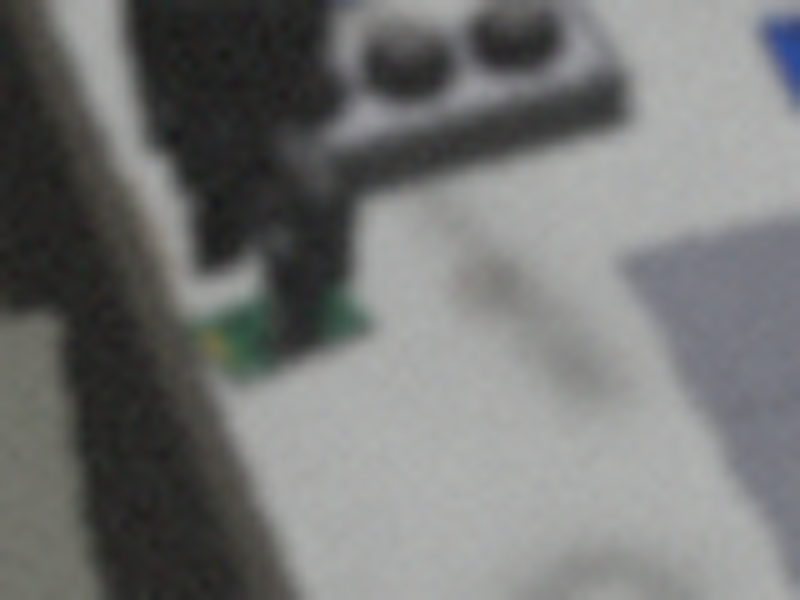

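```bash
python3 -m crank '[{"tx":0,"ty":0,"tz":3,"wx":0,"wy":0,"wz":0,"hand":62},{"tx":0,"ty":0,"tz":4,"wx":0,"wy":0,"wz":0,"hand":62},{"tx":0,"ty":0,"tz":2.5,"wx":0,"wy":0,"wz":0,"hand":62},{"tx":0,"ty":0,"tz":1.2,"wx":0,"wy":0,"wz":0,"hand":62},{"tx":0,"ty":0,"tz":0,"wx":0,"wy":0,"wz":0,"hand":62},{"tx":0,"ty":0,"tz":0,"wx":0,"wy":0,"wz":0,"hand":62},{"tx":0,"ty":0,"tz":0,"wx":0,"wy":0,"wz":0,"hand":50},{"tx":0,"ty":0,"tz":0,"wx":0,"wy":0,"wz":0,"hand":20},{"tx":0,"ty":0,"tz":0,"wx":0,"wy":0,"wz":0,"hand":20},{"tx":0,"ty":0,"tz":0,"wx":0,"wy":0,"wz":0,"hand":20}]';python3 p.py 640 192 30 -89.35
```

```text
time: 24.87
ee_pos: [0.4443, 0.2478, 0.0009]
tool_rot: [0.788, -0.616, 0.001, -0.001]
force: [-0.5, -1.5, 4.2]
finger_gap: 0.0377
turn [-0.0021 -0.0005  0.2331] shift [  58.  -195.1  -29.1] | pos [444.3 247.8   0.9] gap 37.7 F [-0.5 -1.5  4.2] t 24.9 q6 1.76
```

```bash
python3 -m crank '[{"tx":0,"ty":0,"tz":-5,"wx":-0.002,"wy":0,"wz":0,"hand":20},{"tx":0,"ty":0,"tz":-12,"wx":0,"wy":0,"wz":0,"hand":20},{"tx":0,"ty":0,"tz":-12,"wx":0,"wy":0,"wz":0.083,"hand":20},{"tx":0,"ty":0,"tz":-3,"wx":0,"wy":0,"wz":0.08,"hand":20},{"tx":5,"ty":-15,"tz":0,"wx":0,"wy":0,"wz":0.07,"hand":20},{"tx":10,"ty":-30,"tz":0,"wx":0,"wy":0,"wz":0,"hand":20},{"tx":12,"ty":-37,"tz":0,"wx":0,"wy":0,"wz":0,"hand":20},{"tx":12,"ty":-37,"tz":0,"wx":0,"wy":0,"wz":0,"hand":20},{"tx":10,"ty":-30,"tz":0,"wx":0,"wy":0,"wz":0,"hand":20},{"tx":6,"ty":-20,"tz":0,"wx":0,"wy":0,"wz":0,"hand":20}]';python3 p.py 637 193 5.5 -89.35
```

```text
time: 25.7
ee_pos: [0.6164, 0.194, 0.0331]
tool_rot: [0.711, -0.704, 0.001, 0.0]
force: [-0.2, -0.4, 0.1]
finger_gap: 0.0378
turn [-0.0005 -0.0013 -0.0015] shift [  1.2 -20.6  27.6] | pos [616.4 194.   33.1] gap 37.8 F [-0.2 -0.4  0.1] t 25.7 q6 1.81
```

```bash
python3 -m crank '[{"tx":0,"ty":-10,"tz":0,"wx":0,"wy":0,"wz":0,"hand":20},{"tx":0,"ty":-8,"tz":5,"wx":0,"wy":0,"wz":0,"hand":20},{"tx":0,"ty":-1,"tz":8,"wx":0,"wy":0,"wz":0,"hand":20},{"tx":0,"ty":0,"tz":8,"wx":0,"wy":0,"wz":0,"hand":20},{"tx":0,"ty":0,"tz":5,"wx":0,"wy":0,"wz":0,"hand":20},{"tx":0,"ty":0,"tz":2,"wx":0,"wy":0,"wz":0,"hand":20},{"tx":0,"ty":0,"tz":0,"wx":0,"wy":0,"wz":0,"hand":20},{"tx":0,"ty":0,"tz":0,"wx":0,"wy":0,"wz":0,"hand":20},{"tx":0,"ty":0,"tz":0,"wx":0,"wy":0,"wz":0,"hand":20},{"tx":0,"ty":0,"tz":0,"wx":0,"wy":0,"wz":0,"hand":20}]';python3 p.py 645 193 4.2 -89.35
python3 - <<'E'
from h import *; from cell import bot
s=bot.read_camera("side"); crop(s,160,130,290,230,6,"pics/sc8.png")
E
```

```text
time: 26.53
ee_pos: [0.6325, 0.1959, 0.0042]
tool_rot: [0.711, -0.703, 0.0, 0.001]
force: [0.3, -0.7, -0.7]
finger_gap: 0.0377
turn [ 0.001  -0.0012  0.0004] shift [  3.  -12.4  -0. ] | pos [632.5 195.9   4.2] gap 37.7 F [ 0.3 -0.7 -0.7] t 26.5 q6 1.8
```

View pics/sc8.png

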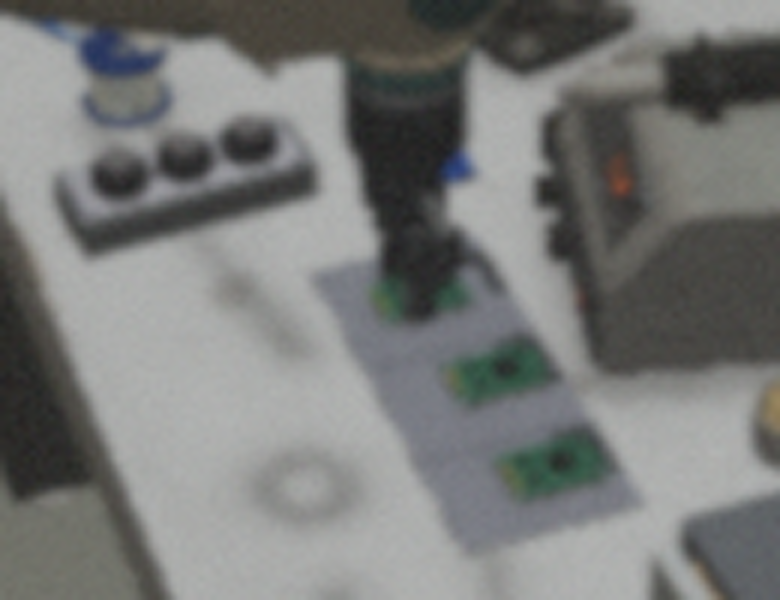

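```bash
python3 -m crank '[{"tx":1,"ty":-3,"tz":0,"wx":0,"wy":0,"wz":0,"hand":20},{"tx":1,"ty":-4,"tz":0,"wx":0,"wy":0,"wz":0,"hand":20},{"tx":0,"ty":-3,"tz":0,"wx":0,"wy":0,"wz":0,"hand":20},{"tx":0,"ty":-2,"tz":0,"wx":0,"wy":0,"wz":0,"hand":20},{"tx":0,"ty":-1,"tz":0,"wx":0,"wy":0,"wz":0,"hand":20},{"tx":0,"ty":-1,"tz":0,"wx":0,"wy":0,"wz":0,"hand":20},{"tx":0,"ty":-0.7,"tz":0,"wx":0,"wy":0,"wz":0,"hand":20},{"tx":0,"ty":-0.7,"tz":0,"wx":0,"wy":0,"wz":0,"hand":20},{"tx":0,"ty":0,"tz":0,"wx":0,"wy":0,"wz":0,"hand":20},{"tx":0,"ty":0,"tz":0,"wx":0,"wy":0,"wz":0,"hand":20}]';python3 p.py 648 197 4.2 -89.35
```

```text
time: 27.42
ee_pos: [0.6482, 0.194, 0.0042]
tool_rot: [0.711, -0.703, 0.0, 0.001]
force: [0.4, -0.2, -0.6]
finger_gap: 0.0377
turn [ 0.0009 -0.0012  0.0001] shift [-3.   0.2  0. ] | pos [648.2 194.    4.2] gap 37.7 F [ 0.4 -0.2 -0.6] t 27.4 q6 1.8
```

```bash
python3 -m crank '[{"tx":0,"ty":-0.7,"tz":0,"wx":0,"wy":0,"wz":0,"hand":20},{"tx":0,"ty":-0.7,"tz":0,"wx":0,"wy":0,"wz":0,"hand":20},{"tx":0,"ty":-0.6,"tz":0,"wx":0,"wy":0,"wz":0,"hand":20},{"tx":0,"ty":-0.5,"tz":0,"wx":0,"wy":0,"wz":0,"hand":20},{"tx":0,"ty":-0.5,"tz":0,"wx":0,"wy":0,"wz":0,"hand":20},{"tx":0,"ty":-0.5,"tz":0,"wx":0,"wy":0,"wz":0,"hand":20},{"tx":0,"ty":0,"tz":0,"wx":0,"wy":0,"wz":0,"hand":20},{"tx":0,"ty":0,"tz":0,"wx":0,"wy":0,"wz":0,"hand":20},{"tx":0,"ty":0,"tz":0,"wx":0,"wy":0,"wz":0,"hand":20},{"tx":0,"ty":0,"tz":0,"wx":0,"wy":0,"wz":0,"hand":20}]';python3 p.py 648 197 4.2 -89.35
```

```text
time: 28.25
ee_pos: [0.6499, 0.194, 0.004]
tool_rot: [0.711, -0.703, -0.002, 0.003]
force: [-11.1, -0.8, 5.3]
finger_gap: 0.0377
turn [ 0.0061 -0.0018  0.0004] shift [-3.   1.8 -0.2] | pos [649.9 194.    4. ] gap 37.7 F [-11.1  -0.8   5.3] t 28.2 q6 1.8
```

```bash
python3 -m crank '[{"tx":-0.5,"ty":1,"tz":-0.5,"wx":0,"wy":0,"wz":0,"hand":20},{"tx":-0.8,"ty":0,"tz":0,"wx":0,"wy":0,"wz":0,"hand":20},{"tx":-0.8,"ty":0,"tz":0,"wx":0,"wy":0,"wz":0,"hand":20},{"tx":-0.8,"ty":0,"tz":0,"wx":0,"wy":0,"wz":0,"hand":20},{"tx":-0.8,"ty":0,"tz":0,"wx":0,"wy":0,"wz":0,"hand":20},{"tx":-0.8,"ty":0,"tz":0,"wx":0,"wy":0,"wz":0,"hand":20},{"tx":-0.6,"ty":0,"tz":0,"wx":0,"wy":0,"wz":0,"hand":20},{"tx":-0.6,"ty":0,"tz":0,"wx":0,"wy":0,"wz":0,"hand":20},{"tx":0,"ty":0,"tz":0,"wx":0,"wy":0,"wz":0,"hand":20},{"tx":0,"ty":0,"tz":0,"wx":0,"wy":0,"wz":0,"hand":20}]';python3 p.py 648 197 4.2 -89.35
```

```text
time: 29.08
ee_pos: [0.6497, 0.1975, 0.004]
tool_rot: [0.711, -0.704, 0.0, 0.003]
force: [-6.9, -7.5, 1.7]
finger_gap: 0.0378
turn [ 0.0045 -0.0048 -0.0014] shift [ 0.5  1.7 -0.2] | pos [649.7 197.5   4. ] gap 37.8 F [-6.9 -7.5  1.7] t 29.1 q6 1.8
```

```bash
python3 -m crank '[{"tx":-0.5,"ty":0,"tz":0,"wx":0,"wy":0,"wz":0,"hand":20},{"tx":-0.5,"ty":0,"tz":0,"wx":0,"wy":0,"wz":0,"hand":20},{"tx":-0.5,"ty":0,"tz":0,"wx":0,"wy":0,"wz":0,"hand":20},{"tx":-0.5,"ty":0,"tz":0,"wx":0,"wy":0,"wz":0,"hand":20},{"tx":0,"ty":0,"tz":0,"wx":0,"wy":0,"wz":0,"hand":20},{"tx":0,"ty":0,"tz":0,"wx":0,"wy":0,"wz":0,"hand":20},{"tx":0,"ty":0,"tz":0,"wx":0,"wy":0,"wz":0,"hand":20},{"tx":0,"ty":0,"tz":0,"wx":0,"wy":0,"wz":0,"hand":20},{"tx":0,"ty":0,"tz":0,"wx":0,"wy":0,"wz":0,"hand":20},{"tx":0,"ty":0,"tz":0,"wx":0,"wy":0,"wz":0,"hand":20}]';python3 p.py 648 197 4.2 -89.35
```

```text
time: 29.92
ee_pos: [0.6497, 0.1977, 0.004]
tool_rot: [0.71, -0.704, 0.001, 0.005]
force: [-8.4, -14.8, 3.4]
finger_gap: 0.038
turn [ 0.0054 -0.0075 -0.0025] shift [ 0.7  1.7 -0.2] | pos [649.7 197.7   4. ] gap 38.0 F [ -8.4 -14.8   3.4] t 29.9 q6 1.81
```

```bash
python3 -m crank '[{"tx":1,"ty":0.5,"tz":0,"wx":0,"wy":0,"wz":0,"hand":20},{"tx":0.5,"ty":0,"tz":0,"wx":0,"wy":0,"wz":0,"hand":20},{"tx":0,"ty":0,"tz":0,"wx":0,"wy":0,"wz":0,"hand":20},{"tx":0,"ty":0,"tz":0,"wx":0,"wy":0,"wz":0,"hand":60},{"tx":0,"ty":0,"tz":0,"wx":0,"wy":0,"wz":0,"hand":64},{"tx":0,"ty":0,"tz":0,"wx":0,"wy":0,"wz":0,"hand":64},{"tx":0,"ty":0,"tz":0,"wx":0,"wy":0,"wz":0,"hand":64},{"tx":0,"ty":0,"tz":0,"wx":0,"wy":0,"wz":0,"hand":64},{"tx":0,"ty":0,"tz":0,"wx":0,"wy":0,"wz":0,"hand":64},{"tx":0,"ty":0,"tz":-10,"wx":0,"wy":0,"wz":0,"hand":64}]';python3 p.py 490 344 100 -89.35
```

```text
time: 30.75
ee_pos: [0.6488, 0.2, 0.0126]
tool_rot: [0.711, -0.703, -0.001, 0.002]
force: [-0.1, 0.4, -0.7]
finger_gap: 0.0545
turn [ 0.0048 -0.0021  0.0004] shift [-145.8  157.2  -87.4] | pos [648.8 200.   12.6] gap 54.5 F [-0.1  0.4 -0.7] t 30.8 q6 1.8
```

```bash
python3 -m crank '[{"tx":0,"ty":0,"tz":-25,"wx":0.004,"wy":-0.002,"wz":0,"hand":64},{"tx":0,"ty":0,"tz":-35,"wx":0,"wy":0,"wz":0,"hand":40},{"tx":-10,"ty":12,"tz":-20,"wx":0,"wy":0,"wz":0,"hand":0},{"tx":-25,"ty":25,"tz":0,"wx":0,"wy":0,"wz":0,"hand":0},{"tx":-27,"ty":28,"tz":0,"wx":0,"wy":0,"wz":0,"hand":0},{"tx":-27,"ty":28,"tz":0,"wx":0,"wy":0,"wz":0,"hand":0},{"tx":-27,"ty":28,"tz":0,"wx":0,"wy":0,"wz":0,"hand":0},{"tx":-20,"ty":22,"tz":0,"wx":0,"wy":0,"wz":0,"hand":0},{"tx":-10,"ty":14,"tz":0,"wx":0,"wy":0,"wz":0,"hand":0},{"tx":0,"ty":0,"tz":0,"wx":0,"wy":0,"wz":0,"hand":0}]';python3 p.py 487 344 80 -89.35
python3 - <<'E'
from h import *; from cell import bot
t=bot.read_camera("top"); crop(t,180,160,265,205,9,"pics/tc9.png");np.savez("top9.npz",**t)
s=bot.read_camera("side"); crop(s,210,165,275,215,12,"pics/sc9.png")
for c in (t,s):
  for k in green(c):
    P=ray(c,k[:,0],.01)[:,:2]; r=cv2.minAreaRect((P*1000).astype(np.float32))
    if 350<r[0][0]<750 and -50<r[0][1]<400: print(r)
E
```

```text
time: 31.58
ee_pos: [0.4888, 0.347, 0.0954]
tool_rot: [0.713, -0.702, 0.0, -0.002]
force: [0.5, -0.3, 0.6]
finger_gap: 0.0001
turn [-0.0033  0.0019  0.0044] shift [ 2.9  1.8 15.4] | pos [488.8 347.   95.4] gap 0.1 F [ 0.5 -0.3  0.6] t 31.6 q6 2.11
((657.7683715820312, 19.43209457397461), (53.972774505615234, 38.273704528808594), 0.6803346276283264)
((656.8072509765625, 109.08975219726562), (54.33522033691406, 34.51369857788086), 1.4263081550598145)
((657.6907958984375, 199.3240966796875), (58.74219512939453, 38.51958465576172), 1.8702714443206787)
((659.3828735351562, 18.833126068115234), (55.27492904663086, 35.67824172973633), 5.268709659576416)
((659.5319213867188, 109.16633605957031), (34.02943801879883, 53.63508224487305), 89.953857421875)
((659.2742309570312, 198.87835693359375), (51.781700134277344, 33.803001403808594), 7.39457893371582)
```

View pics/sc9.png

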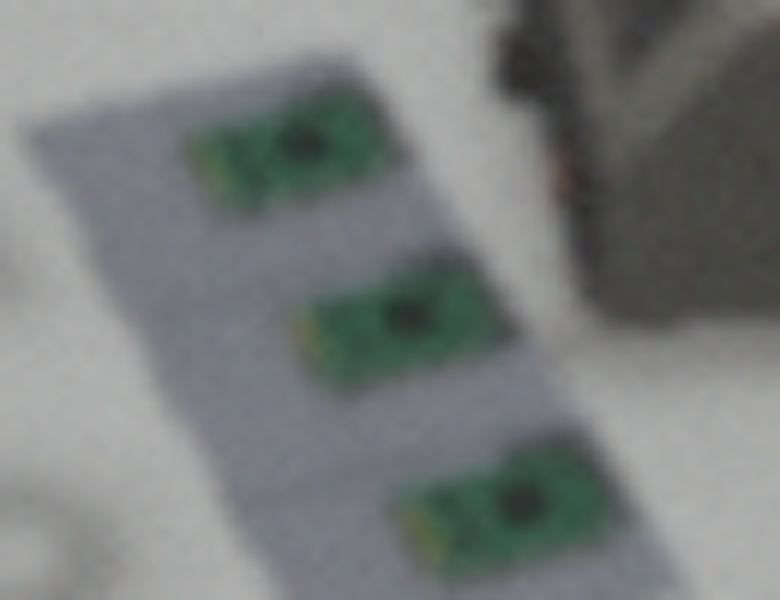

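View pics/tc9.png

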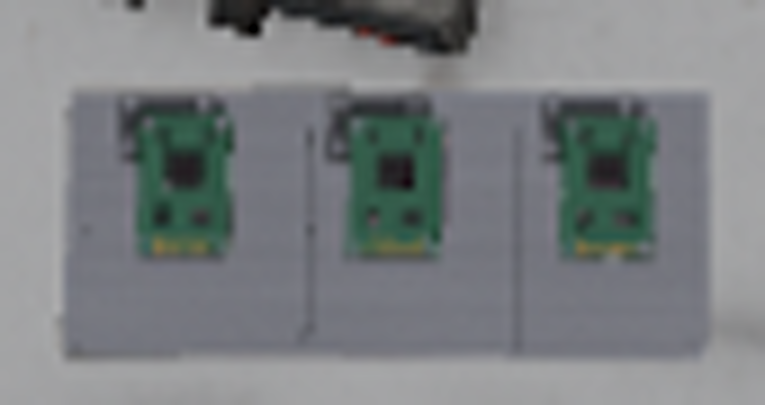

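```bash
python3 p.py 598 198 6 -89.35
```

```text
turn [-0.0045  0.0012  0.0015] shift [ 147.9 -104.9   89.3] | pos [491.4 344.7  95.3] gap -0.2 F [ 0.6  0.  -0.7] t 31.7 q6 2.11
```

```bash
python3 -m crank '[{"tx":10,"ty":-8,"tz":0,"wx":-0.003,"wy":0,"wz":0.001,"hand":0},{"tx":22,"ty":-16,"tz":0,"wx":0,"wy":0,"wz":0,"hand":0},{"tx":28,"ty":-20,"tz":0,"wx":0,"wy":0,"wz":0,"hand":0},{"tx":28,"ty":-20,"tz":5,"wx":0,"wy":0,"wz":0,"hand":0},{"tx":28,"ty":-20,"tz":10,"wx":0,"wy":0,"wz":0,"hand":0},{"tx":22,"ty":-14,"tz":15,"wx":0,"wy":0,"wz":0,"hand":0},{"tx":10,"ty":-7,"tz":18,"wx":0,"wy":0,"wz":0,"hand":0},{"tx":0,"ty":0,"tz":18,"wx":0,"wy":0,"wz":0,"hand":0},{"tx":0,"ty":0,"tz":10,"wx":0,"wy":0,"wz":0,"hand":0},{"tx":0,"ty":0,"tz":3,"wx":0,"wy":0,"wz":0,"hand":0}]';python3 p.py 612 198 6.5 -89.35
```

```text
time: 32.52
ee_pos: [0.5975, 0.1954, 0.0128]
tool_rot: [0.71, -0.704, -0.001, 0.001]
force: [-0.3, 0.3, -0.7]
finger_gap: 0.0003
turn [ 0.0036 -0.0003 -0.0031] shift [ -2.4 -14.5   6.3] | pos [597.5 195.4  12.8] gap 0.3 F [-0.3  0.3 -0.7] t 32.5 q6 1.82
```

```bash
python3 -m crank '[{"tx":-1,"ty":-1,"tz":3,"wx":0,"wy":0,"wz":-0.003,"hand":0},{"tx":-1,"ty":-2,"tz":3,"wx":0,"wy":0,"wz":0,"hand":0},{"tx":0,"ty":-3,"tz":0,"wx":0,"wy":0,"wz":0,"hand":0},{"tx":0,"ty":-3,"tz":0,"wx":0,"wy":0,"wz":0,"hand":0},{"tx":0,"ty":-2,"tz":0,"wx":0,"wy":0,"wz":0,"hand":0},{"tx":0,"ty":-1,"tz":0,"wx":0,"wy":0,"wz":0,"hand":0},{"tx":0,"ty":-1,"tz":0,"wx":0,"wy":0,"wz":0,"hand":0},{"tx":0,"ty":-1,"tz":0,"wx":0,"wy":0,"wz":0,"hand":0},{"tx":0,"ty":0,"tz":0,"wx":0,"wy":0,"wz":0,"hand":0},{"tx":0,"ty":0,"tz":0,"wx":0,"wy":0,"wz":0,"hand":0}]';python3 p.py 614 198 6.5 -89.35
```

```text
time: 33.35
ee_pos: [0.6119, 0.1997, 0.0093]
tool_rot: [0.712, -0.702, -0.0, -0.0]
force: [-0.9, 0.4, 0.3]
finger_gap: 0.0003
turn [-0.0002  0.0008  0.0022] shift [ 1.8 -2.1  2.8] | pos [611.9 199.7   9.3] gap 0.3 F [-0.9  0.4  0.3] t 33.4 q6 1.81
```

```bash
python3 -m crank '[{"tx":1,"ty":0,"tz":1.5,"wx":0,"wy":0,"wz":0.002,"hand":0},{"tx":1,"ty":0,"tz":1.3,"wx":0,"wy":0,"wz":0,"hand":0},{"tx":0,"ty":-1,"tz":0,"wx":0,"wy":0,"wz":0,"hand":0},{"tx":0,"ty":-1,"tz":0,"wx":0,"wy":0,"wz":0,"hand":0},{"tx":0,"ty":-0.7,"tz":0,"wx":0,"wy":0,"wz":0,"hand":0},{"tx":0,"ty":-0.7,"tz":0,"wx":0,"wy":0,"wz":0,"hand":0},{"tx":0,"ty":-0.6,"tz":0,"wx":0,"wy":0,"wz":0,"hand":0},{"tx":0,"ty":0,"tz":0,"wx":0,"wy":0,"wz":0,"hand":0},{"tx":0,"ty":0,"tz":0,"wx":0,"wy":0,"wz":0,"hand":0},{"tx":0,"ty":0,"tz":0,"wx":0,"wy":0,"wz":0,"hand":0}]';python3 p.py 614 198 6.5 -89.35
```

```text
time: 34.18
ee_pos: [0.6159, 0.1978, 0.0065]
tool_rot: [0.711, -0.703, -0.0, -0.0]
force: [-0.2, 0.6, -0.5]
finger_gap: -0.0002
turn [-0.0002  0.0008  0.0001] shift [-0.2  1.9 -0. ] | pos [615.9 197.8   6.5] gap -0.2 F [-0.2  0.6 -0.5] t 34.2 q6 1.81
```

```bash
python3 -m crank '[{"tx":0,"ty":-0.7,"tz":0,"wx":0,"wy":0,"wz":0,"hand":0},{"tx":0,"ty":-0.7,"tz":0,"wx":0,"wy":0,"wz":0,"hand":0},{"tx":0,"ty":-0.6,"tz":0,"wx":0,"wy":0,"wz":0,"hand":0},{"tx":0,"ty":-0.5,"tz":0,"wx":0,"wy":0,"wz":0,"hand":0},{"tx":0,"ty":-0.5,"tz":0,"wx":0,"wy":0,"wz":0,"hand":0},{"tx":0,"ty":0,"tz":0,"wx":0,"wy":0,"wz":0,"hand":0},{"tx":0,"ty":0,"tz":0,"wx":0,"wy":0,"wz":0,"hand":0},{"tx":0,"ty":0,"tz":0,"wx":0,"wy":0,"wz":0,"hand":0},{"tx":0,"ty":0,"tz":0,"wx":0,"wy":0,"wz":0,"hand":0},{"tx":0,"ty":0,"tz":0,"wx":0,"wy":0,"wz":0,"hand":0}]';python3 p.py 614 198 6.5 -89.35
python3 - <<'E'
from h import *; from cell import bot
s=bot.read_camera("side"); crop(s,210,165,275,215,12,"pics/sc10.png")
E
```

```text
time: 35.02
ee_pos: [0.6167, 0.1979, 0.0062]
tool_rot: [0.711, -0.703, -0.002, 0.002]
force: [-11.7, -0.6, 7.6]
finger_gap: 0.0
turn [0.0059 0.0001 0.0006] shift [-0.1  2.7 -0.3] | pos [616.7 197.9   6.2] gap 0.0 F [-11.7  -0.6   7.6] t 35.0 q6 1.81
```

View pics/sc10.png

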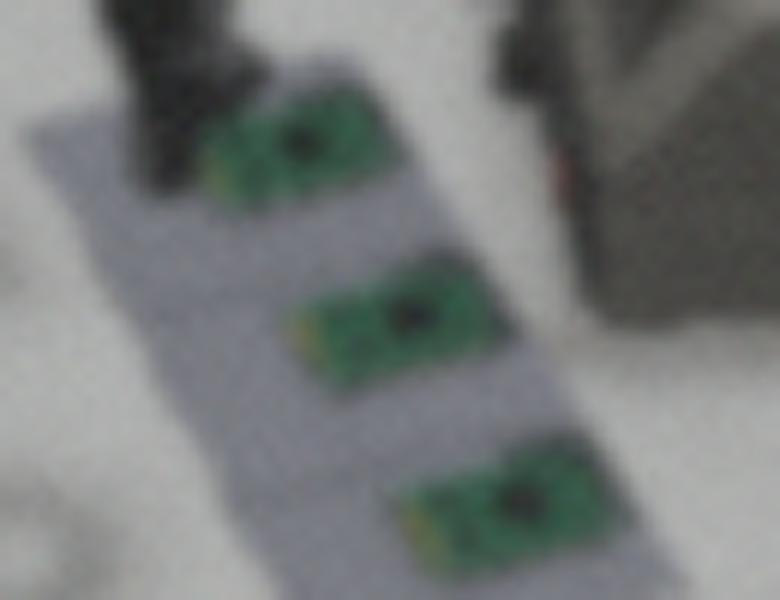

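```bash
python3 -m crank '[{"tx":0,"ty":4,"tz":0,"wx":0,"wy":0,"wz":0,"hand":0},{"tx":0,"ty":4,"tz":-4,"wx":0,"wy":0,"wz":0,"hand":0},{"tx":10,"ty":0,"tz":-14,"wx":0,"wy":0,"wz":0,"hand":0},{"tx":20,"ty":-10,"tz":-8,"wx":0,"wy":0,"wz":0,"hand":0},{"tx":12,"ty":-22,"tz":0,"wx":0,"wy":0,"wz":0,"hand":0},{"tx":0,"ty":-20,"tz":0,"wx":0,"wy":0,"wz":0,"hand":0},{"tx":0,"ty":-11,"tz":0,"wx":0,"wy":0,"wz":0,"hand":0},{"tx":0,"ty":0,"tz":8,"wx":0,"wy":0,"wz":0,"hand":0},{"tx":0,"ty":0,"tz":10,"wx":0,"wy":0,"wz":0,"hand":0},{"tx":0,"ty":0,"tz":5,"wx":0,"wy":0,"wz":0,"hand":0}]';python3 p.py 673.5 160 6.5 -89.35
```

```text
time: 35.9
ee_pos: [0.6731, 0.1561, 0.0075]
tool_rot: [0.711, -0.703, -0.001, 0.001]
force: [-0.2, -0.2, -1.6]
finger_gap: 0.0002
turn [0.0024 0.0003 0.0002] shift [-3.9 -0.5  1. ] | pos [673.1 156.1   7.5] gap 0.2 F [-0.2 -0.2 -1.6] t 35.9 q6 1.73
```

```bash
python3 -m crank '[{"tx":-2,"ty":0,"tz":0.5,"wx":0,"wy":0,"wz":0,"hand":0},{"tx":-2,"ty":0,"tz":0,"wx":0,"wy":0,"wz":0,"hand":0},{"tx":-1,"ty":0,"tz":0,"wx":0,"wy":0,"wz":0,"hand":0},{"tx":-1,"ty":0,"tz":0,"wx":0,"wy":0,"wz":0,"hand":0},{"tx":-1,"ty":0,"tz":0,"wx":0,"wy":0,"wz":0,"hand":0},{"tx":-1,"ty":0,"tz":0,"wx":0,"wy":0,"wz":0,"hand":0},{"tx":-0.8,"ty":0,"tz":0,"wx":0,"wy":0,"wz":0,"hand":0},{"tx":-0.7,"ty":0,"tz":0,"wx":0,"wy":0,"wz":0,"hand":0},{"tx":0,"ty":0,"tz":0,"wx":0,"wy":0,"wz":0,"hand":0},{"tx":0,"ty":0,"tz":0,"wx":0,"wy":0,"wz":0,"hand":0}]';python3 p.py 673.5 165 6.5 -89.35
```

```text
time: 36.73
ee_pos: [0.6743, 0.166, 0.0089]
tool_rot: [0.711, -0.703, -0.0, -0.0]
force: [0.1, 0.3, 0.1]
finger_gap: -0.0001
turn [-0.0002  0.0008  0.0002] shift [0.9 0.8 2.4] | pos [674.3 166.    8.9] gap -0.1 F [0.1 0.3 0.1] t 36.7 q6 1.75
```

```bash
python3 -m crank '[{"tx":0,"ty":0,"tz":1.2,"wx":0,"wy":0,"wz":0,"hand":0},{"tx":0,"ty":0,"tz":1.2,"wx":0,"wy":0,"wz":0,"hand":0},{"tx":-0.8,"ty":0,"tz":0,"wx":0,"wy":0,"wz":0,"hand":0},{"tx":-0.8,"ty":0,"tz":0,"wx":0,"wy":0,"wz":0,"hand":0},{"tx":-0.7,"ty":0,"tz":0,"wx":0,"wy":0,"wz":0,"hand":0},{"tx":-0.6,"ty":0,"tz":0,"wx":0,"wy":0,"wz":0,"hand":0},{"tx":-0.6,"ty":0,"tz":0,"wx":0,"wy":0,"wz":0,"hand":0},{"tx":-0.5,"ty":0,"tz":0,"wx":0,"wy":0,"wz":0,"hand":0},{"tx":0,"ty":0,"tz":0,"wx":0,"wy":0,"wz":0,"hand":0},{"tx":0,"ty":0,"tz":0,"wx":0,"wy":0,"wz":0,"hand":0}]';python3 p.py 673.5 165 6.5 -89.35
```

```text
time: 37.57
ee_pos: [0.6742, 0.17, 0.0065]
tool_rot: [0.711, -0.703, -0.0, -0.0]
force: [0.8, -0.7, -0.2]
finger_gap: 0.0001
turn [-0.0002  0.0008  0.0002] shift [5.  0.8 0. ] | pos [674.2 170.    6.5] gap 0.1 F [ 0.8 -0.7 -0.2] t 37.6 q6 1.75
```

```bash
python3 -m crank '[{"tx":-0.7,"ty":0,"tz":0,"wx":0,"wy":0,"wz":0,"hand":0},{"tx":-0.7,"ty":0,"tz":0,"wx":0,"wy":0,"wz":0,"hand":0},{"tx":-0.6,"ty":0,"tz":0,"wx":0,"wy":0,"wz":0,"hand":0},{"tx":-0.5,"ty":0,"tz":0,"wx":0,"wy":0,"wz":0,"hand":0},{"tx":-0.5,"ty":0,"tz":0,"wx":0,"wy":0,"wz":0,"hand":0},{"tx":-0.5,"ty":0,"tz":0,"wx":0,"wy":0,"wz":0,"hand":0},{"tx":0,"ty":0,"tz":0,"wx":0,"wy":0,"wz":0,"hand":0},{"tx":0,"ty":0,"tz":0,"wx":0,"wy":0,"wz":0,"hand":0},{"tx":0,"ty":0,"tz":0,"wx":0,"wy":0,"wz":0,"hand":0},{"tx":0,"ty":0,"tz":0,"wx":0,"wy":0,"wz":0,"hand":0}]';python3 p.py 673.5 165 6.5 -89.35
```

```text
time: 38.4
ee_pos: [0.6743, 0.1714, 0.0065]
tool_rot: [0.711, -0.703, 0.001, 0.001]
force: [-0.6, -7.7, 2.0]
finger_gap: -0.0001
turn [ 0.0005 -0.0021 -0.0012] shift [6.4 0.8 0. ] | pos [674.3 171.4   6.5] gap -0.1 F [-0.6 -7.7  2. ] t 38.4 q6 1.76
```

```bash
python3 -m crank '[{"tx":4,"ty":0,"tz":0,"wx":0,"wy":0,"wz":0,"hand":0},{"tx":4,"ty":0,"tz":-6,"wx":0,"wy":0,"wz":0,"hand":0},{"tx":6,"ty":6,"tz":-16,"wx":0,"wy":0,"wz":0,"hand":0},{"tx":12,"ty":20,"tz":0,"wx":0,"wy":0,"wz":0,"hand":0},{"tx":18,"ty":22,"tz":0,"wx":0,"wy":0,"wz":0,"hand":0},{"tx":14,"ty":12,"tz":0,"wx":0,"wy":0,"wz":0,"hand":0},{"tx":6,"ty":6,"tz":8,"wx":0,"wy":0,"wz":0,"hand":0},{"tx":0,"ty":0,"tz":10,"wx":0,"wy":0,"wz":0,"hand":0},{"tx":0,"ty":0,"tz":4,"wx":0,"wy":0,"wz":0,"hand":0},{"tx":0,"ty":0,"tz":0,"wx":0,"wy":0,"wz":0,"hand":0}]';python3 p.py 616 108 6.5 -89.35
```

```text
time: 39.23
ee_pos: [0.6085, 0.1092, 0.005]
tool_rot: [0.711, -0.703, -0.001, 0.0]
force: [-0.4, 0.2, -0.9]
finger_gap: 0.0002
turn [0.002  0.001  0.0005] shift [ 1.3 -7.5 -1.5] | pos [608.5 109.2   5. ] gap 0.2 F [-0.4  0.2 -0.9] t 39.2 q6 1.68
```

```bash
python3 -m crank '[{"tx":0.5,"ty":-2,"tz":0,"wx":0,"wy":0,"wz":0,"hand":0},{"tx":0.5,"ty":-2,"tz":0,"wx":0,"wy":0,"wz":0,"hand":0},{"tx":0,"ty":-1.5,"tz":0,"wx":0,"wy":0,"wz":0,"hand":0},{"tx":0,"ty":-1,"tz":0,"wx":0,"wy":0,"wz":0,"hand":0},{"tx":0,"ty":-1,"tz":0,"wx":0,"wy":0,"wz":0,"hand":0},{"tx":0,"ty":-1,"tz":0,"wx":0,"wy":0,"wz":0,"hand":0},{"tx":0,"ty":-0.7,"tz":0,"wx":0,"wy":0,"wz":0,"hand":0},{"tx":0,"ty":-0.7,"tz":0,"wx":0,"wy":0,"wz":0,"hand":0},{"tx":0,"ty":0,"tz":0,"wx":0,"wy":0,"wz":0,"hand":0},{"tx":0,"ty":0,"tz":0,"wx":0,"wy":0,"wz":0,"hand":0}]';python3 p.py 616 108 6.5 -89.35
```

```text
time: 40.07
ee_pos: [0.6172, 0.108, 0.0064]
tool_rot: [0.711, -0.703, -0.002, 0.001]
force: [-11.2, -0.7, 5.5]
finger_gap: 0.0
turn [0.0047 0.0006 0.0004] shift [-0.1  1.2 -0.1] | pos [617.2 108.    6.4] gap 0.0 F [-11.2  -0.7   5.5] t 40.1 q6 1.67
```

```bash
python3 -m crank '[{"tx":0,"ty":4,"tz":0,"wx":0,"wy":0,"wz":0,"hand":0},{"tx":0,"ty":4,"tz":-4,"wx":0,"wy":0,"wz":0,"hand":0},{"tx":10,"ty":0,"tz":-14,"wx":0,"wy":0,"wz":0,"hand":0},{"tx":16,"ty":-10,"tz":-8,"wx":0,"wy":0,"wz":0,"hand":0},{"tx":10,"ty":-22,"tz":0,"wx":0,"wy":0,"wz":0,"hand":0},{"tx":0,"ty":-20,"tz":0,"wx":0,"wy":0,"wz":0,"hand":0},{"tx":0,"ty":-11,"tz":4,"wx":0,"wy":0,"wz":0,"hand":0},{"tx":0,"ty":0,"tz":10,"wx":0,"wy":0,"wz":0,"hand":0},{"tx":0,"ty":0,"tz":9,"wx":0,"wy":0,"wz":0,"hand":0},{"tx":0,"ty":0,"tz":3,"wx":0,"wy":0,"wz":0,"hand":0}]';python3 p.py 673.5 80 6.5 -89.35
```

```text
time: 40.9
ee_pos: [0.6726, 0.0721, 0.0041]
tool_rot: [0.711, -0.703, -0.001, 0.001]
force: [-0.7, 0.3, -0.2]
finger_gap: -0.0001
turn [0.0035 0.0006 0.    ] shift [-7.9 -1.  -2.4] | pos [672.6  72.1   4.1] gap -0.1 F [-0.7  0.3 -0.2] t 40.9 q6 1.61
```

```bash
python3 -m crank '[{"tx":-2,"ty":0,"tz":0,"wx":0,"wy":0,"wz":0,"hand":0},{"tx":-2,"ty":0,"tz":0,"wx":0,"wy":0,"wz":0,"hand":0},{"tx":-2,"ty":0,"tz":0,"wx":0,"wy":0,"wz":0,"hand":0},{"tx":-1,"ty":0,"tz":0,"wx":0,"wy":0,"wz":0,"hand":0},{"tx":-1,"ty":0,"tz":0,"wx":0,"wy":0,"wz":0,"hand":0},{"tx":-1,"ty":0,"tz":0,"wx":0,"wy":0,"wz":0,"hand":0},{"tx":-1,"ty":0,"tz":0,"wx":0,"wy":0,"wz":0,"hand":0},{"tx":-1,"ty":0,"tz":0,"wx":0,"wy":0,"wz":0,"hand":0},{"tx":0,"ty":0,"tz":0,"wx":0,"wy":0,"wz":0,"hand":0},{"tx":0,"ty":0,"tz":0,"wx":0,"wy":0,"wz":0,"hand":0}]';python3 p.py 673.5 80 6.5 -89.35
```

```text
time: 41.73
ee_pos: [0.6744, 0.0814, 0.007]
tool_rot: [0.711, -0.703, 0.001, 0.001]
force: [-2.5, -7.1, 2.5]
finger_gap: 0.0003
turn [-0.0004 -0.0022 -0.0011] shift [1.4 0.9 0.5] | pos [674.4  81.4   7. ] gap 0.3 F [-2.5 -7.1  2.5] t 41.7 q6 1.63
```

```bash
python3 -m crank '[{"tx":4,"ty":0,"tz":0,"wx":0,"wy":0,"wz":0,"hand":0},{"tx":4,"ty":0,"tz":-6,"wx":0,"wy":0,"wz":0,"hand":0},{"tx":6,"ty":6,"tz":-16,"wx":0,"wy":0,"wz":0,"hand":0},{"tx":12,"ty":20,"tz":0,"wx":0,"wy":0,"wz":0,"hand":0},{"tx":18,"ty":22,"tz":0,"wx":0,"wy":0,"wz":0,"hand":0},{"tx":14,"ty":12,"tz":0,"wx":0,"wy":0,"wz":0,"hand":0},{"tx":6,"ty":6,"tz":8,"wx":0,"wy":0,"wz":0,"hand":0},{"tx":0,"ty":0,"tz":10,"wx":0,"wy":0,"wz":0,"hand":0},{"tx":0,"ty":0,"tz":4,"wx":0,"wy":0,"wz":0,"hand":0},{"tx":0,"ty":0,"tz":0,"wx":0,"wy":0,"wz":0,"hand":0}]';python3 p.py 616 18 6.5 -89.35
```

```text
time: 42.57
ee_pos: [0.6083, 0.0192, 0.0049]
tool_rot: [0.711, -0.703, -0.001, 0.0]
force: [0.3, -1.0, 0.4]
finger_gap: 0.0002
turn [0.0022 0.0013 0.0005] shift [ 1.3 -7.6 -1.6] | pos [608.3  19.2   4.9] gap 0.2 F [ 0.3 -1.   0.4] t 42.6 q6 1.53
```

```bash
python3 -m crank '[{"tx":0.5,"ty":-2,"tz":0,"wx":0,"wy":0,"wz":0,"hand":0},{"tx":0.5,"ty":-2,"tz":0,"wx":0,"wy":0,"wz":0,"hand":0},{"tx":0,"ty":-1.5,"tz":0,"wx":0,"wy":0,"wz":0,"hand":0},{"tx":0,"ty":-1,"tz":0,"wx":0,"wy":0,"wz":0,"hand":0},{"tx":0,"ty":-1,"tz":0,"wx":0,"wy":0,"wz":0,"hand":0},{"tx":0,"ty":-1,"tz":0,"wx":0,"wy":0,"wz":0,"hand":0},{"tx":0,"ty":-0.7,"tz":0,"wx":0,"wy":0,"wz":0,"hand":0},{"tx":0,"ty":-0.7,"tz":0,"wx":0,"wy":0,"wz":0,"hand":0},{"tx":0,"ty":-0.5,"tz":0,"wx":0,"wy":0,"wz":0,"hand":0},{"tx":0,"ty":0,"tz":0,"wx":0,"wy":0,"wz":0,"hand":0}]';python3 p.py 616 18 6.5 -89.35
```

```text
time: 43.4
ee_pos: [0.6176, 0.0178, 0.0063]
tool_rot: [0.711, -0.703, -0.002, 0.001]
force: [-9.7, -0.2, 5.8]
finger_gap: -0.0001
turn [0.0048 0.0008 0.0002] shift [-0.2  1.6 -0.2] | pos [617.6  17.8   6.3] gap -0.1 F [-9.7 -0.2  5.8] t 43.4 q6 1.53
```

```bash
python3 -m crank '[{"tx":0,"ty":4,"tz":0,"wx":0,"wy":0,"wz":0,"hand":0},{"tx":0,"ty":4,"tz":-4,"wx":0,"wy":0,"wz":0,"hand":0},{"tx":10,"ty":0,"tz":-14,"wx":0,"wy":0,"wz":0,"hand":0},{"tx":16,"ty":-10,"tz":-8,"wx":0,"wy":0,"wz":0,"hand":0},{"tx":10,"ty":-22,"tz":0,"wx":0,"wy":0,"wz":0,"hand":0},{"tx":0,"ty":-20,"tz":0,"wx":0,"wy":0,"wz":0,"hand":0},{"tx":0,"ty":-11,"tz":4,"wx":0,"wy":0,"wz":0,"hand":0},{"tx":0,"ty":0,"tz":10,"wx":0,"wy":0,"wz":0,"hand":0},{"tx":0,"ty":0,"tz":9,"wx":0,"wy":0,"wz":0,"hand":0},{"tx":0,"ty":0,"tz":3,"wx":0,"wy":0,"wz":0,"hand":0}]'; python3 -m crank '[{"tx":-2,"ty":0,"tz":0,"wx":0,"wy":0,"wz":0,"hand":0},{"tx":-2,"ty":0,"tz":0,"wx":0,"wy":0,"wz":0,"hand":0},{"tx":-2,"ty":0,"tz":0,"wx":0,"wy":0,"wz":0,"hand":0},{"tx":-1,"ty":0,"tz":0,"wx":0,"wy":0,"wz":0,"hand":0},{"tx":-1,"ty":0,"tz":0,"wx":0,"wy":0,"wz":0,"hand":0},{"tx":-1,"ty":0,"tz":0,"wx":0,"wy":0,"wz":0,"hand":0},{"tx":-1,"ty":0,"tz":0,"wx":0,"wy":0,"wz":0,"hand":0},{"tx":-1,"ty":0,"tz":0,"wx":0,"wy":0,"wz":0,"hand":0},{"tx":0,"ty":0,"tz":0,"wx":0,"wy":0,"wz":0,"hand":0},{"tx":0,"ty":0,"tz":0,"wx":0,"wy":0,"wz":0,"hand":0}]';python3 p.py 673.5 80 6.5 -89.35
```

```text
time: 44.23
ee_pos: [0.673, -0.0177, 0.004]
tool_rot: [0.711, -0.703, -0.002, 0.001]
force: [-0.0, -1.1, -1.2]
finger_gap: 0.0
time: 45.07
ee_pos: [0.6749, -0.0086, 0.007]
tool_rot: [0.711, -0.703, 0.001, 0.0]
force: [0.3, -7.4, 1.6]
finger_gap: -0.0001
turn [-0.0011 -0.0022 -0.0011] shift [-88.6   0.4   0.5] | pos [674.9  -8.6   7. ] gap -0.1 F [ 0.3 -7.4  1.6] t 45.1 q6 1.49
```

```bash
python3 - <<'E'
from h import *
t=load("top0.npz");s=load("side0.npz")
T=[(107,471),(106,400),(105,328)]; S=[(121,168),(184,151),(249,134)]
for a,b in zip(T,S):
    print(tri(t,(140+a[0]/6-.42,145+a[1]/6-.42),s,(160+b[0]/6-.42,130+b[1]/6-.42)).round(4), ray(s,[(160+b[0]/6-.42,130+b[1]/6-.42)],.052).round(4))
crop(s,165,145,215,180,16,"pics/k.png")
E
python3 p.py 487 344 90 -89.35
```

```text
[0.4886 0.3456 0.0444] [[0.487  0.3354 0.052 ]]
[0.5319 0.3483 0.0449] [[0.53   0.3389 0.052 ]]
[0.5769 0.3509 0.0453] [[0.575  0.3419 0.052 ]]
turn [-0.0011 -0.0022 -0.0011] shift [-354.7  183.9  -83. ] | pos [674.9  -8.6   7. ] gap -0.1 F [ 0.3 -7.4  1.6] t 45.1 q6 1.49
```

View pics/k.png

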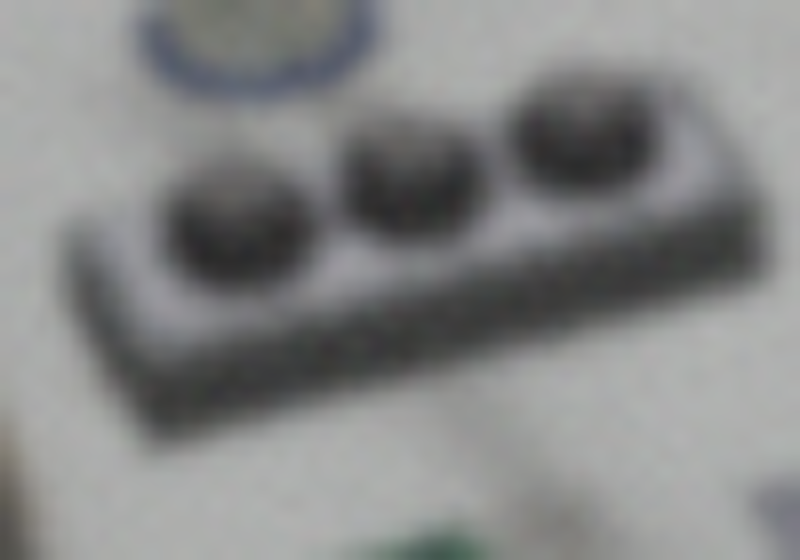

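```bash
python3 - <<'E'
from h import *
t=load("top0.npz");s=load("side0.npz")
T=[(106,471),(105,400),(105,328)]; S=[(235,185),(405,142),(580,102)]
for a,b in zip(T,S):
    sp=(165+b[0]/16-.47,145+b[1]/16-.47); tp=(140+a[0]/6-.42,145+a[1]/6-.42)
    print(tri(t,tp,s,sp).round(4), ray(t,[tp],.052).round(4),ray(s,[sp],.052).round(4))
E
```

```text
[0.4873 0.344  0.0531] [[0.4873 0.3443 0.052 ]] [[0.4877 0.3453 0.052 ]]
[0.5308 0.3468 0.0528] [[0.5308 0.347  0.052 ]] [[0.5311 0.3478 0.052 ]]
[0.5757 0.3492 0.0517] [[0.5753 0.3492 0.052 ]] [[0.5759 0.3487 0.052 ]]
```

```bash
python3 -m crank '[{"tx":4,"ty":0,"tz":0,"wx":0,"wy":0,"wz":0,"hand":0},{"tx":3,"ty":0,"tz":-12,"wx":0,"wy":0,"wz":0,"hand":0},{"tx":0,"ty":5,"tz":-28,"wx":0,"wy":0,"wz":0,"hand":0},{"tx":-10,"ty":10,"tz":-28,"wx":0,"wy":0,"wz":0,"hand":0},{"tx":-30,"ty":15,"tz":-20,"wx":0,"wy":0,"wz":0,"hand":0},{"tx":-32,"ty":17,"tz":0,"wx":0,"wy":0,"wz":0,"hand":0},{"tx":-32,"ty":17,"tz":0,"wx":0,"wy":0,"wz":0,"hand":0},{"tx":-32,"ty":17,"tz":0,"wx":0,"wy":0,"wz":0,"hand":0},{"tx":-32,"ty":17,"tz":0,"wx":0,"wy":0,"wz":0,"hand":0},{"tx":-32,"ty":17,"tz":0,"wx":0,"wy":0,"wz":0,"hand":0}]';python3 p.py 487.3 344.3 75 -88
```

```text
time: 45.9
ee_pos: [0.5563, 0.1866, 0.0957]
tool_rot: [0.711, -0.703, -0.0, -0.001]
force: [0.2, 1.0, 0.0]
finger_gap: -0.0003
turn [-0.001   0.0017 -0.0233] shift [-160.    63.5   20.7] | pos [556.3 186.6  95.7] gap -0.3 F [0.2 1.  0. ] t 45.9 q6 1.82
```

```bash
python3 -m crank '[{"tx":-30,"ty":11,"tz":0,"wx":0,"wy":0,"wz":-0.02,"hand":0},{"tx":-32,"ty":13,"tz":0,"wx":0,"wy":0,"wz":0,"hand":0},{"tx":-32,"ty":13,"tz":0,"wx":0,"wy":0,"wz":0,"hand":0},{"tx":-30,"ty":12,"tz":0,"wx":0,"wy":0,"wz":0,"hand":0},{"tx":-22,"ty":9,"tz":5,"wx":0,"wy":0,"wz":0,"hand":0},{"tx":-10,"ty":4,"tz":8,"wx":0,"wy":0,"wz":0,"hand":0},{"tx":-4,"ty":1,"tz":5,"wx":0,"wy":0,"wz":0,"hand":0},{"tx":0,"ty":0,"tz":2,"wx":0,"wy":0,"wz":0,"hand":0},{"tx":0,"ty":0,"tz":0,"wx":0,"wy":0,"wz":0,"hand":0},{"tx":0,"ty":0,"tz":0,"wx":0,"wy":0,"wz":0,"hand":0}]';python3 p.py 487.3 344.3 55 -88
```

```text
time: 46.73
ee_pos: [0.4906, 0.3419, 0.0746]
tool_rot: [0.718, -0.696, -0.0, -0.0]
force: [0.7, 0.2, 0.2]
finger_gap: 0.0002
turn [ 0.0001  0.0004 -0.0051] shift [-2.5  3.3 19.6] | pos [490.6 341.9  74.6] gap 0.2 F [0.7 0.2 0.2] t 46.7 q6 2.09
```

```bash
python3 - <<'E'
from h import *; from cell import bot
s=bot.read_camera("side"); crop(s,150,130,280,225,6,"pics/sc11.png")
E
```

```text
(no output)
```

View pics/sc11.png

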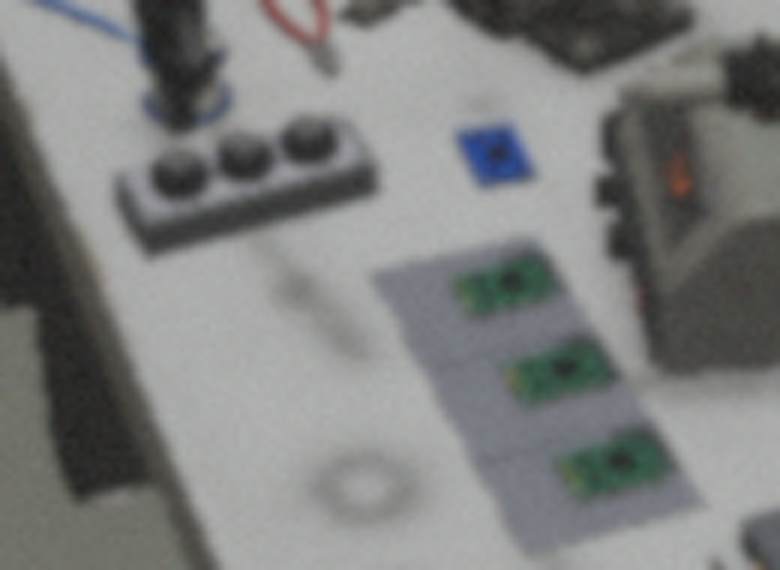

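```bash
python3 -m crank '[{"tx":-1.2,"ty":1.6,"tz":2,"wx":0,"wy":0,"wz":-0.005,"hand":0},{"tx":-1.3,"ty":1.7,"tz":5,"wx":0,"wy":0,"wz":0,"hand":0},{"tx":0,"ty":0,"tz":6,"wx":0,"wy":0,"wz":0,"hand":0},{"tx":0,"ty":0,"tz":4,"wx":0,"wy":0,"wz":0,"hand":0},{"tx":0,"ty":0,"tz":3,"wx":0,"wy":0,"wz":0,"hand":0},{"tx":0,"ty":0,"tz":2.5,"wx":0,"wy":0,"wz":0,"hand":0},{"tx":0,"ty":0,"tz":2.5,"wx":0,"wy":0,"wz":0,"hand":0},{"tx":0,"ty":0,"tz":2,"wx":0,"wy":0,"wz":0,"hand":0},{"tx":0,"ty":0,"tz":1,"wx":0,"wy":0,"wz":0,"hand":0},{"tx":0,"ty":0,"tz":0,"wx":0,"wy":0,"wz":0,"hand":0}]';python3 p.py 487.3 344.3 46 -88
```

```text
time: 47.62
ee_pos: [0.4865, 0.3456, 0.0468]
tool_rot: [0.72, -0.694, -0.0, -0.0]
force: [-2.0, -2.1, 5.3]
finger_gap: -0.0001
turn [0.     0.0006 0.0016] shift [ 1.3 -0.8  0.8] | pos [486.5 345.6  46.8] gap -0.1 F [-2.  -2.1  5.3] t 47.6 q6 2.09
```

Need the hard stop: press further.

```bash
python3 -m crank '[{"tx":0,"ty":0,"tz":0.7,"wx":0,"wy":0,"wz":0,"hand":0},{"tx":0,"ty":0,"tz":0.7,"wx":0,"wy":0,"wz":0,"hand":0},{"tx":0,"ty":0,"tz":0.6,"wx":0,"wy":0,"wz":0,"hand":0},{"tx":0,"ty":0,"tz":0.5,"wx":0,"wy":0,"wz":0,"hand":0},{"tx":0,"ty":0,"tz":0.5,"wx":0,"wy":0,"wz":0,"hand":0},{"tx":0,"ty":0,"tz":0,"wx":0,"wy":0,"wz":0,"hand":0},{"tx":0,"ty":0,"tz":0,"wx":0,"wy":0,"wz":0,"hand":0},{"tx":0,"ty":0,"tz":0,"wx":0,"wy":0,"wz":0,"hand":0},{"tx":0,"ty":0,"tz":0,"wx":0,"wy":0,"wz":0,"hand":0},{"tx":0,"ty":0,"tz":0,"wx":0,"wy":0,"wz":0,"hand":0}]';python3 p.py 487.3 344.3 46 -88
```

```text
time: 48.45
ee_pos: [0.4868, 0.3458, 0.0459]
tool_rot: [0.72, -0.694, -0.0, -0.001]
force: [-8.0, -4.4, 15.4]
finger_gap: -0.0001
turn [-0.001   0.0012  0.0017] shift [ 1.5 -0.5 -0.1] | pos [486.8 345.8  45.9] gap -0.1 F [-8.  -4.4 15.4] t 48.5 q6 2.09
```

```bash
python3 -m crank '[{"tx":0,"ty":0,"tz":-6,"wx":0,"wy":0,"wz":0,"hand":0},{"tx":0,"ty":0,"tz":-10,"wx":0,"wy":0,"wz":0,"hand":0},{"tx":0,"ty":0,"tz":-10,"wx":0,"wy":0,"wz":0.0016,"hand":0},{"tx":0,"ty":-10,"tz":0,"wx":0,"wy":0,"wz":0,"hand":0},{"tx":0,"ty":-22,"tz":0,"wx":0,"wy":0,"wz":0,"hand":0},{"tx":0,"ty":-26,"tz":0,"wx":0,"wy":0,"wz":0,"hand":0},{"tx":0,"ty":-20,"tz":0,"wx":0,"wy":0,"wz":0,"hand":0},{"tx":0,"ty":-8,"tz":0,"wx":0,"wy":0,"wz":0,"hand":0},{"tx":0,"ty":-2.8,"tz":0,"wx":0,"wy":0,"wz":0,"hand":0},{"tx":0,"ty":0,"tz":0,"wx":0,"wy":0,"wz":0,"hand":0}]';python3 p.py 575.5 349 46 -88
```

```text
time: 49.28
ee_pos: [0.5757, 0.3486, 0.0696]
tool_rot: [0.719, -0.695, -0.0, -0.0]
force: [0.3, -0.1, -1.2]
finger_gap: -0.0002
turn [-0.0002  0.0009 -0.0005] shift [-0.4  0.2 23.6] | pos [575.7 348.6  69.6] gap -0.2 F [ 0.3 -0.1 -1.2] t 49.3 q6 2.03
```

```bash
python3 -m crank '[{"tx":0,"ty":0,"tz":4,"wx":0,"wy":0,"wz":0,"hand":0},{"tx":0,"ty":0,"tz":7,"wx":0,"wy":0,"wz":0,"hand":0},{"tx":0,"ty":0,"tz":5,"wx":0,"wy":0,"wz":0,"hand":0},{"tx":0,"ty":0,"tz":3,"wx":0,"wy":0,"wz":0,"hand":0},{"tx":0,"ty":0,"tz":3,"wx":0,"wy":0,"wz":0,"hand":0},{"tx":0,"ty":0,"tz":2,"wx":0,"wy":0,"wz":0,"hand":0},{"tx":0,"ty":0,"tz":1.5,"wx":0,"wy":0,"wz":0,"hand":0},{"tx":0,"ty":0,"tz":1,"wx":0,"wy":0,"wz":0,"hand":0},{"tx":0,"ty":0,"tz":0,"wx":0,"wy":0,"wz":0,"hand":0},{"tx":0,"ty":0,"tz":0,"wx":0,"wy":0,"wz":0,"hand":0}]';python3 p.py 575.5 349 46 -88
```

```text
time: 50.12
ee_pos: [0.5749, 0.349, 0.0459]
tool_rot: [0.719, -0.695, -0.0, -0.0]
force: [-10.6, -3.8, 15.4]
finger_gap: 0.0002
turn [0.0001 0.001  0.0003] shift [-0.  -0.6 -0.1] | pos [574.9 349.   45.9] gap 0.2 F [-10.6  -3.8  15.4] t 50.1 q6 2.03
```

```bash
python3 -m crank '[{"tx":0,"ty":0,"tz":-6,"wx":0,"wy":0,"wz":0,"hand":0},{"tx":0,"ty":0,"tz":-10,"wx":0,"wy":0,"wz":0,"hand":0},{"tx":0,"ty":0,"tz":-9,"wx":0,"wy":0,"wz":0,"hand":0},{"tx":0.5,"ty":8,"tz":0,"wx":0,"wy":0,"wz":0,"hand":0},{"tx":0,"ty":15,"tz":0,"wx":0,"wy":0,"wz":0,"hand":0},{"tx":0,"ty":14,"tz":0,"wx":0,"wy":0,"wz":0,"hand":0},{"tx":0,"ty":6,"tz":0,"wx":0,"wy":0,"wz":0,"hand":0},{"tx":0,"ty":1.5,"tz":0,"wx":0,"wy":0,"wz":0,"hand":0},{"tx":0,"ty":0,"tz":0,"wx":0,"wy":0,"wz":0,"hand":0},{"tx":0,"ty":0,"tz":0,"wx":0,"wy":0,"wz":0,"hand":0}]';python3 p.py 530.8 347 46 -88; python3 - <<'E'
from h import *; from cell import bot
s=bot.read_camera("side"); crop(s,150,130,280,225,6,"pics/sc12.png")
E
```

```text
time: 50.95
ee_pos: [0.5315, 0.3467, 0.0684]
tool_rot: [0.719, -0.695, -0.0, -0.001]
force: [0.1, 0.1, 0.5]
finger_gap: -0.0001
turn [-0.0009  0.001  -0.0002] shift [-0.4  0.6 22.4] | pos [531.5 346.7  68.4] gap -0.1 F [0.1 0.1 0.5] t 51.0 q6 2.06
```

View pics/sc12.png

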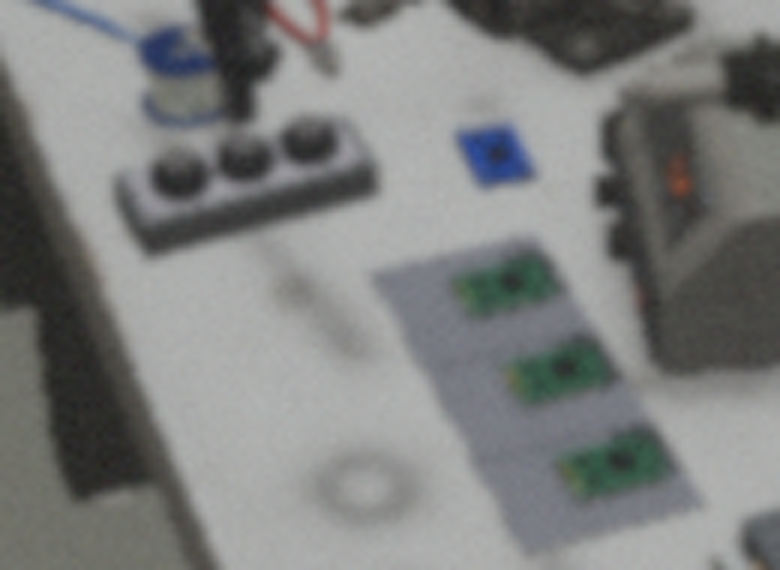

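Over the middle key; boards unmoved, spool upright. Press.

```bash
python3 -m crank '[{"tx":0,"ty":0,"tz":4,"wx":0,"wy":0,"wz":0,"hand":0},{"tx":0,"ty":0,"tz":6,"wx":0,"wy":0,"wz":0,"hand":0},{"tx":0,"ty":0,"tz":5,"wx":0,"wy":0,"wz":0,"hand":0},{"tx":0,"ty":0,"tz":3,"wx":0,"wy":0,"wz":0,"hand":0},{"tx":0,"ty":0,"tz":3,"wx":0,"wy":0,"wz":0,"hand":0},{"tx":0,"ty":0,"tz":2,"wx":0,"wy":0,"wz":0,"hand":0},{"tx":0,"ty":0,"tz":1.5,"wx":0,"wy":0,"wz":0,"hand":0},{"tx":0,"ty":0,"tz":0.8,"wx":0,"wy":0,"wz":0,"hand":0},{"tx":0,"ty":0,"tz":0,"wx":0,"wy":0,"wz":0,"hand":0},{"tx":0,"ty":0,"tz":0,"wx":0,"wy":0,"wz":0,"hand":0}]';python3 p.py 530.8 347 46 -88
```

```text
time: 51.83
ee_pos: [0.531, 0.3466, 0.0459]
tool_rot: [0.719, -0.695, 0.0, -0.0]
force: [-8.9, -6.0, 18.8]
finger_gap: -0.0002
turn [-0.0007  0.0006 -0.    ] shift [-0.4  0.2 -0.1] | pos [531.  346.6  45.9] gap -0.2 F [-8.9 -6.  18.8] t 51.8 q6 2.06
```

```bash
python3 -m crank '[{"tx":0,"ty":0,"tz":-10,"wx":0,"wy":0,"wz":0,"hand":0},{"tx":0,"ty":0,"tz":-20,"wx":0,"wy":0,"wz":-0.06,"hand":0},{"tx":0,"ty":0,"tz":-25,"wx":0,"wy":0,"wz":-0.12,"hand":0},{"tx":0,"ty":0,"tz":-15,"wx":0,"wy":0,"wz":-0.12,"hand":0},{"tx":0,"ty":0,"tz":0,"wx":0,"wy":0,"wz":-0.12,"hand":0},{"tx":0,"ty":0,"tz":0,"wx":0,"wy":0,"wz":-0.12,"hand":0},{"tx":0,"ty":0,"tz":0,"wx":0,"wy":0,"wz":-0.12,"hand":0},{"tx":0,"ty":0,"tz":0,"wx":0,"wy":0,"wz":-0.12,"hand":0},{"tx":0,"ty":0,"tz":0,"wx":0,"wy":0,"wz":-0.12,"hand":0},{"tx":0,"ty":0,"tz":0,"wx":0,"wy":0,"wz":-0.12,"hand":0}]';python3 p.py 627 -251 80 1.8; python3 - <<'E'
from h import *; from cell import bot
s=bot.read_camera("side"); crop(s,250,190,370,300,6,"pics/sd1.png");np.savez("side2.npz",**s)
s=bot.read_camera("top"); crop(s,270,140,400,240,6,"pics/td1.png");np.savez("top2.npz",**s)
E
```

```text
time: 52.67
ee_pos: [0.5307, 0.3466, 0.1125]
tool_rot: [0.968, -0.252, -0.0, -0.0]
force: [0.4, 0.4, 0.2]
finger_gap: -0.0002
turn [-6.000e-04  4.000e-04 -5.413e-01] shift [ 77.5 600.4  32.5] | pos [530.7 346.6 112.5] gap -0.2 F [0.4 0.4 0.2] t 52.7 q6 1.03
```

View pics/sd1.png

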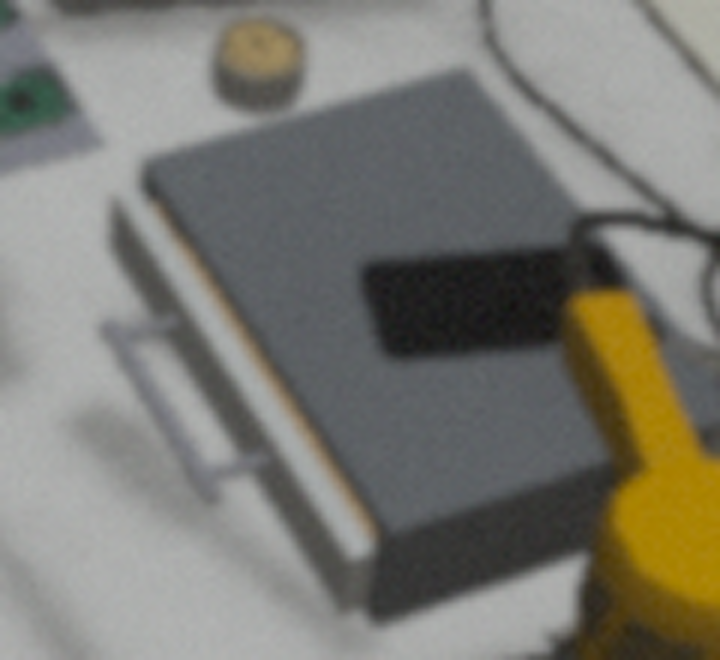

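```bash
python3 - <<'E'
from h import *
t=load("top0.npz");s=load("side0.npz")
for a,b in (((196,290),(106,325)),((405,285),(211,494))):
    sp=(250+b[0]/6-.42,190+b[1]/6-.42); tp=(270+a[0]/6-.42,140+a[1]/6-.42)
    print(tri(t,tp,s,sp).round(4), ray(t,[tp],.043).round(4),ray(s,[sp],.043).round(4))
E
```

```text
[ 0.6261 -0.1876  0.041 ] [[ 0.6253 -0.1873  0.043 ]] [[ 0.6257 -0.1894  0.043 ]]
[ 0.6288 -0.3145  0.0447] [[ 0.6299 -0.3151  0.043 ]] [[ 0.6289 -0.3132  0.043 ]]
```

```bash
python3 -m crank '[{"tx":0,"ty":0,"tz":0,"wx":0,"wy":0,"wz":-0.12,"hand":0},{"tx":0,"ty":0,"tz":0,"wx":0,"wy":0,"wz":-0.12,"hand":0},{"tx":0,"ty":0,"tz":0,"wx":0,"wy":0,"wz":-0.12,"hand":15},{"tx":0,"ty":0,"tz":0,"wx":0,"wy":0,"wz":-0.12,"hand":30},{"tx":0,"ty":10,"tz":0,"wx":0,"wy":0,"wz":-0.061,"hand":30},{"tx":4,"ty":30,"tz":0,"wx":0,"wy":0,"wz":0,"hand":30},{"tx":5,"ty":38,"tz":0,"wx":0,"wy":0,"wz":0,"hand":30},{"tx":5,"ty":38,"tz":0,"wx":0,"wy":0,"wz":0,"hand":30},{"tx":5,"ty":38,"tz":0,"wx":0,"wy":0,"wz":0,"hand":30},{"tx":5,"ty":38,"tz":0,"wx":0,"wy":0,"wz":0,"hand":30}]';python3 p.py 627 -251 80 1.8
```

```text
time: 53.6
ee_pos: [0.559, 0.1537, 0.1126]
tool_rot: [1.0, 0.011, 0.0, -0.0]
force: [0.0, -0.6, -0.5]
finger_gap: 0.0256
turn [-0.0008 -0.0003 -0.0104] shift [ 55.3 406.6  32.6] | pos [559.  153.7 112.6] gap 25.6 F [ 0.  -0.6 -0.5] t 53.6 q6 0.18
```

```bash
python3 -m crank '[{"tx":5,"ty":39,"tz":0,"wx":0,"wy":0,"wz":-0.008,"hand":30},{"tx":5,"ty":39,"tz":0,"wx":0,"wy":0,"wz":0,"hand":30},{"tx":5,"ty":39,"tz":0,"wx":0,"wy":0,"wz":0,"hand":30},{"tx":5,"ty":39,"tz":0,"wx":0,"wy":0,"wz":0,"hand":30},{"tx":5,"ty":39,"tz":0,"wx":0,"wy":0,"wz":0,"hand":30},{"tx":5,"ty":39,"tz":0,"wx":0,"wy":0,"wz":0,"hand":30},{"tx":5,"ty":39,"tz":0,"wx":0,"wy":0,"wz":0,"hand":30},{"tx":5,"ty":39,"tz":0,"wx":0,"wy":0,"wz":0,"hand":30},{"tx":5,"ty":39,"tz":0,"wx":0,"wy":0,"wz":0,"hand":30},{"tx":5,"ty":25,"tz":0,"wx":0,"wy":0,"wz":0,"hand":30}]';python3 p.py 627.4 -251 22 1.6
```

```text
time: 54.43
ee_pos: [0.6208, -0.2227, 0.1122]
tool_rot: [1.0, 0.013, 0.0, -0.0]
force: [0.3, 0.0, 0.0]
finger_gap: 0.0253
turn [-0.     -0.0001 -0.0018] shift [ 5.8 28.4 90.2] | pos [ 620.8 -222.7  112.2] gap 25.3 F [0.3 0.  0. ] t 54.4 q6 -0.43
```

```bash
python3 -m crank '[{"tx":2,"ty":10,"tz":0,"wx":0,"wy":0,"wz":-0.002,"hand":30},{"tx":2,"ty":10,"tz":8,"wx":0,"wy":0,"wz":0,"hand":30},{"tx":1.5,"ty":8,"tz":12,"wx":0,"wy":0,"wz":0,"hand":30},{"tx":0,"ty":0,"tz":12,"wx":0,"wy":0,"wz":0,"hand":30},{"tx":0,"ty":0,"tz":12,"wx":0,"wy":0,"wz":0,"hand":30},{"tx":0,"ty":0,"tz":8,"wx":0,"wy":0,"wz":0,"hand":30},{"tx":0,"ty":0,"tz":3,"wx":0,"wy":0,"wz":0,"hand":30},{"tx":0,"ty":0,"tz":0,"wx":0,"wy":0,"wz":0,"hand":30},{"tx":0,"ty":0,"tz":0,"wx":0,"wy":0,"wz":0,"hand":30},{"tx":0,"ty":0,"tz":0,"wx":0,"wy":0,"wz":0,"hand":30}]';python3 p.py 627.4 -251 22 1.6; python3 - <<'E'
from h import *; from cell import bot
s=bot.read_camera("side"); crop(s,250,190,370,300,6,"pics/sd2.png")
E
```

```text
time: 55.27
ee_pos: [0.6281, -0.2465, 0.0584]
tool_rot: [1.0, 0.018, 0.001, -0.0]
force: [-0.5, -0.3, -0.6]
finger_gap: 0.0259
turn [-0.0001 -0.0017  0.0075] shift [-0.9  4.5 36.4] | pos [ 628.1 -246.5   58.4] gap 25.9 F [-0.5 -0.3 -0.6] t 55.3 q6 -0.46
```

View pics/sd2.png

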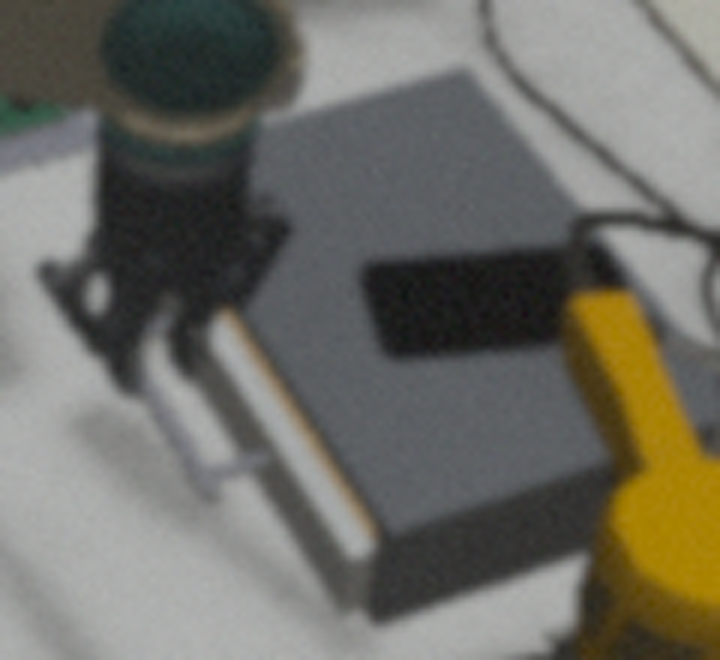

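```bash
python3 -m crank '[{"tx":-0.5,"ty":2,"tz":4,"wx":0,"wy":0,"wz":0.004,"hand":30},{"tx":-0.4,"ty":2,"tz":6,"wx":0,"wy":0,"wz":0.003,"hand":30},{"tx":0,"ty":0,"tz":6,"wx":0,"wy":0,"wz":0,"hand":30},{"tx":0,"ty":0,"tz":5,"wx":0,"wy":0,"wz":0,"hand":30},{"tx":0,"ty":0,"tz":4,"wx":0,"wy":0,"wz":0,"hand":30},{"tx":0,"ty":0,"tz":3,"wx":0,"wy":0,"wz":0,"hand":30},{"tx":0,"ty":0,"tz":0,"wx":0,"wy":0,"wz":0,"hand":30},{"tx":0,"ty":0,"tz":0,"wx":0,"wy":0,"wz":0,"hand":30},{"tx":0,"ty":0,"tz":0,"wx":0,"wy":0,"wz":0,"hand":15},{"tx":0,"ty":0,"tz":0,"wx":0,"wy":0,"wz":0,"hand":5}]';python3 p.py 627.4 -251 30 1.6
```

```text
time: 56.15
ee_pos: [0.6273, -0.2507, 0.0301]
tool_rot: [1.0, 0.014, 0.001, -0.0]
force: [0.4, 1.2, 0.5]
finger_gap: 0.0083
turn [-0.0004 -0.0013  0.0002] shift [0.1 0.3 0.1] | pos [ 627.3 -250.7   30.1] gap 8.3 F [0.4 1.2 0.5] t 56.1 q6 -0.46
```

```bash
python3 -m crank '[{"tx":-3,"ty":0,"tz":0,"wx":0,"wy":0,"wz":0,"hand":5},{"tx":-8,"ty":0,"tz":0,"wx":0,"wy":0,"wz":0,"hand":5},{"tx":-14,"ty":0,"tz":0,"wx":0,"wy":0,"wz":0,"hand":5},{"tx":-18,"ty":0,"tz":0,"wx":0,"wy":0,"wz":0,"hand":5},{"tx":-20,"ty":0,"tz":0,"wx":0,"wy":0,"wz":0,"hand":5},{"tx":-20,"ty":0,"tz":0,"wx":0,"wy":0,"wz":0,"hand":5},{"tx":-20,"ty":0,"tz":0,"wx":0,"wy":0,"wz":0,"hand":5},{"tx":-18,"ty":0,"tz":0,"wx":0,"wy":0,"wz":0,"hand":5},{"tx":-12,"ty":0,"tz":0,"wx":0,"wy":0,"wz":0,"hand":5},{"tx":-6,"ty":0,"tz":0,"wx":0,"wy":0,"wz":0,"hand":5}]';python3 p.py 478.5 -255 30 1.6
```

```text
time: 56.98
ee_pos: [0.487, -0.2538, 0.03]
tool_rot: [1.0, 0.014, 0.0, -0.001]
force: [0.1, 4.9, 2.8]
finger_gap: 0.0087
turn [-0.0022 -0.0008 -0.0001] shift [-8.5  1.  -0. ] | pos [ 487.  -253.8   30. ] gap 8.7 F [0.1 4.9 2.8] t 57.0 q6 -0.58
```

```bash
python3 -m crank '[{"tx":-3,"ty":0,"tz":0,"wx":0,"wy":0,"wz":0,"hand":5},{"tx":-3,"ty":0,"tz":0,"wx":0,"wy":0,"wz":0,"hand":5},{"tx":-2,"ty":0,"tz":0,"wx":0,"wy":0,"wz":0,"hand":5},{"tx":-1.5,"ty":0,"tz":0,"wx":0,"wy":0,"wz":0,"hand":5},{"tx":-1,"ty":0,"tz":0,"wx":0,"wy":0,"wz":0,"hand":5},{"tx":0,"ty":0,"tz":0,"wx":0,"wy":0,"wz":0,"hand":5},{"tx":0,"ty":0,"tz":0,"wx":0,"wy":0,"wz":0,"hand":5},{"tx":0,"ty":0,"tz":0,"wx":0,"wy":0,"wz":0,"hand":5},{"tx":0,"ty":0,"tz":0,"wx":0,"wy":0,"wz":0,"hand":5},{"tx":0,"ty":0,"tz":0,"wx":0,"wy":0,"wz":0,"hand":5}]';python3 p.py 478.5 -255 30 1.6
```

```text
time: 57.82
ee_pos: [0.4837, -0.2539, 0.0302]
tool_rot: [1.0, 0.015, 0.008, 0.0]
force: [32.3, 3.7, -17.2]
finger_gap: 0.0086
turn [ 0.0005 -0.0159  0.0016] shift [-5.2  0.9  0.2] | pos [ 483.7 -253.9   30.2] gap 8.6 F [ 32.3   3.7 -17.2] t 57.8 q6 -0.59
```

```bash
python3 -m crank '[{"tx":3,"ty":0,"tz":0,"wx":0,"wy":0,"wz":0,"hand":5},{"tx":3,"ty":0,"tz":0,"wx":0,"wy":0,"wz":0,"hand":5},{"tx":0,"ty":0,"tz":0,"wx":0,"wy":0,"wz":0,"hand":5},{"tx":0,"ty":0,"tz":0,"wx":0,"wy":0,"wz":0,"hand":20},{"tx":0,"ty":0,"tz":0,"wx":0,"wy":0,"wz":0,"hand":32},{"tx":0,"ty":0,"tz":0,"wx":0,"wy":0,"wz":0,"hand":32},{"tx":0,"ty":0,"tz":0,"wx":0,"wy":0,"wz":0,"hand":32},{"tx":0,"ty":0,"tz":0,"wx":0,"wy":0,"wz":0,"hand":32},{"tx":0,"ty":0,"tz":-10,"wx":0,"wy":0,"wz":0,"hand":32},{"tx":0,"ty":0,"tz":-25,"wx":0,"wy":0,"wz":0,"hand":32}]';python3 p.py 640 18 60 -89.7
```

```text
time: 58.65
ee_pos: [0.4813, -0.2537, 0.0617]
tool_rot: [1.0, 0.014, -0.003, -0.002]
force: [0.8, -0.0, -0.7]
finger_gap: 0.0272
turn [1.1000e-03 8.2000e-03 1.5934e+00] shift [-270.8 -160.1    1.7] | pos [ 481.3 -253.7   61.7] gap 27.2 F [ 0.8 -0.  -0.7] t 58.6 q6 -0.58
```

```bash
python3 -m crank '[{"tx":0,"ty":0,"tz":-20,"wx":0,"wy":0.008,"wz":0.05,"hand":40},{"tx":0,"ty":0,"tz":-20,"wx":0,"wy":0,"wz":0.12,"hand":50},{"tx":0,"ty":0,"tz":0,"wx":0,"wy":0,"wz":0.12,"hand":62},{"tx":0,"ty":0,"tz":0,"wx":0,"wy":0,"wz":0.12,"hand":62},{"tx":0,"ty":0,"tz":0,"wx":0,"wy":0,"wz":0.12,"hand":62},{"tx":0,"ty":0,"tz":0,"wx":0,"wy":0,"wz":0.12,"hand":62},{"tx":0,"ty":0,"tz":0,"wx":0,"wy":0,"wz":0.12,"hand":62},{"tx":0,"ty":0,"tz":0,"wx":0,"wy":0,"wz":0.12,"hand":62},{"tx":0,"ty":0,"tz":0,"wx":0,"wy":0,"wz":0.12,"hand":62},{"tx":0,"ty":0,"tz":0,"wx":0,"wy":0,"wz":0.12,"hand":62}]'; python3 - <<'E'
from h import *; from cell import bot
s=bot.read_camera("side"); crop(s,200,160,330,270,6,"pics/sd3.png");np.savez("side3.npz",**s)
s=bot.read_camera("top"); crop(s,255,140,385,240,6,"pics/td3.png");np.savez("top3.npz",**s)
E
```

```text
time: 59.48
ee_pos: [0.4833, -0.2549, 0.1053]
tool_rot: [0.85, -0.526, 0.004, -0.002]
force: [0.8, -0.3, -0.1]
finger_gap: 0.0528
```

View pics/td3.png

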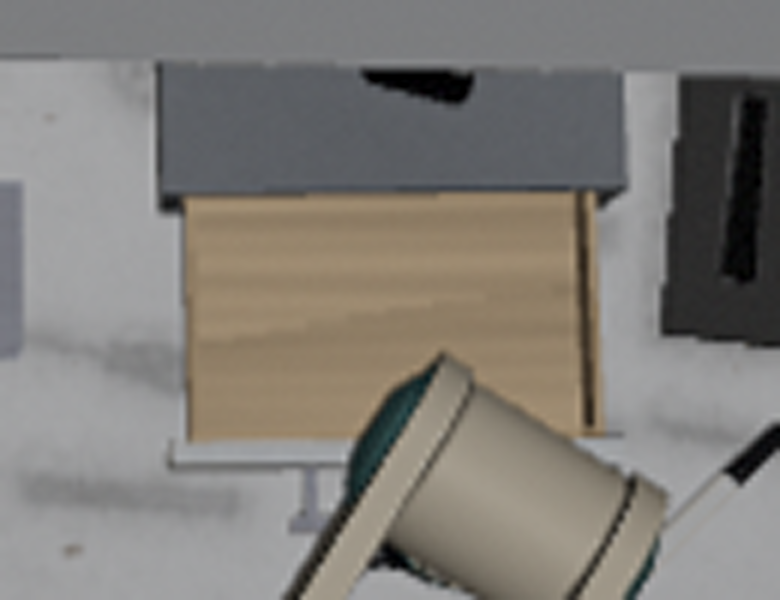

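View pics/sd3.png

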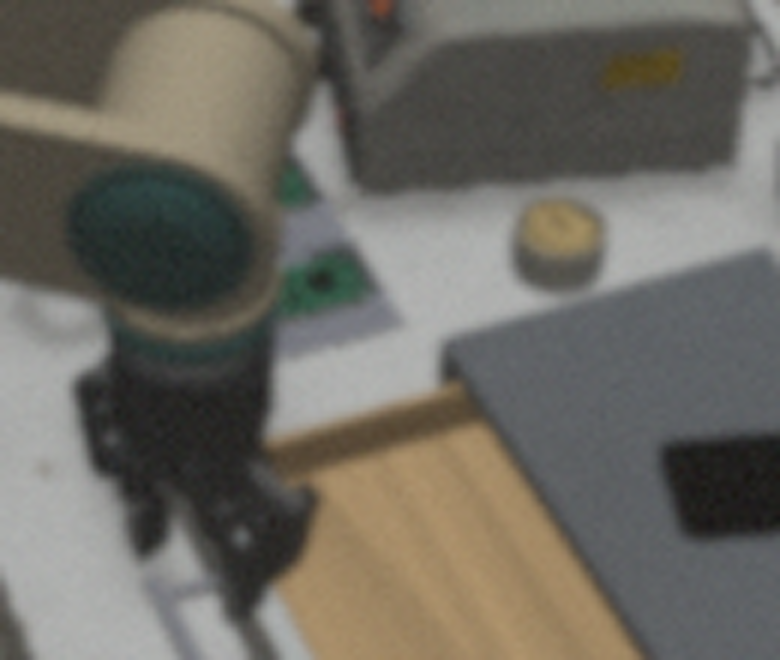

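```bash
python3 - <<'E'
from h import *
t=load("top3.npz")
f=lambda a,z:ray(t,[(255+a[0]/6-.42,140+a[1]/6-.42)],z).round(4)[0]
for a,z in (((190,437),.053),((603,433),.053),((184,197),.053),((597,195),.053),((172,466),.063),((190,440),.063),((308,530),.044),((175,192),.075)): print(a,f(a,z))
E
python3 p.py 649.6 18 60 -89.7
```

```text
(190, 437) [ 0.5331 -0.1283  0.053 ]
(603, 433) [ 0.5391 -0.377   0.053 ]
(184, 197) [ 0.6809 -0.1238  0.053 ]
(597, 195) [ 0.6848 -0.3759  0.053 ]
(172, 466) [ 0.5148 -0.1171  0.063 ]
(190, 440) [ 0.5306 -0.1278  0.063 ]
(308, 530) [ 0.4783 -0.2005  0.044 ]
(175, 192) [ 0.68   -0.1173  0.075 ]
turn [-0.0086 -0.0018  0.4623] shift [-272.  -167.7   45.2] | pos [ 483.3 -254.9  105.2] gap 53.0 F [-0.2  0.6 -1.5] t 59.6 q6 0.55
```

```bash
python3 -m crank '[{"tx":0,"ty":0,"tz":0,"wx":-0.008,"wy":-0.002,"wz":0.12,"hand":62},{"tx":0,"ty":0,"tz":0,"wx":0,"wy":0,"wz":0.12,"hand":62},{"tx":0,"ty":0,"tz":0,"wx":0,"wy":0,"wz":0.12,"hand":62},{"tx":-10,"ty":-6,"tz":0,"wx":0,"wy":0,"wz":0.102,"hand":62},{"tx":-25,"ty":-15,"tz":0,"wx":0,"wy":0,"wz":0,"hand":62},{"tx":-34,"ty":-21,"tz":0,"wx":0,"wy":0,"wz":0,"hand":62},{"tx":-34,"ty":-21,"tz":0,"wx":0,"wy":0,"wz":0,"hand":62},{"tx":-34,"ty":-21,"tz":0,"wx":0,"wy":0,"wz":0,"hand":62},{"tx":-34,"ty":-21,"tz":0,"wx":0,"wy":0,"wz":0,"hand":62},{"tx":-34,"ty":-21,"tz":0,"wx":0,"wy":0,"wz":0,"hand":62}]'; python3 p.py 649.6 18 60 -89.7
```

```text
time: 60.42
ee_pos: [0.6076, -0.0466, 0.1049]
tool_rot: [0.711, -0.703, 0.001, 0.0]
force: [1.2, -0.2, 0.7]
finger_gap: 0.0529
turn [-0.0007 -0.0007  0.006 ] shift [-64.4 -42.4  44.9] | pos [607.6 -46.6 104.9] gap 52.9 F [ 1.2 -0.2  0.7] t 60.4 q6 1.42
```

```bash
python3 -m crank '[{"tx":-25,"ty":-16,"tz":0,"wx":0,"wy":0,"wz":0.005,"hand":62},{"tx":-20,"ty":-13,"tz":0,"wx":0,"wy":0,"wz":0,"hand":62},{"tx":-12,"ty":-8,"tz":5,"wx":0,"wy":0,"wz":0,"hand":62},{"tx":-6,"ty":-4,"tz":15,"wx":0,"wy":0,"wz":0,"hand":62},{"tx":-1,"ty":-1,"tz":20,"wx":0,"wy":0,"wz":0,"hand":62},{"tx":0,"ty":0,"tz":20,"wx":0,"wy":0,"wz":0,"hand":62},{"tx":0,"ty":0,"tz":15,"wx":0,"wy":0,"wz":0,"hand":62},{"tx":0,"ty":0,"tz":5,"wx":0,"wy":0,"wz":0,"hand":62},{"tx":0,"ty":0,"tz":0,"wx":0,"wy":0,"wz":0,"hand":62},{"tx":0,"ty":0,"tz":0,"wx":0,"wy":0,"wz":0,"hand":62}]'; python3 p.py 649.6 18 3.8 -89.7
```

```text
time: 61.25
ee_pos: [0.6486, 0.0153, 0.0246]
tool_rot: [0.708, -0.706, 0.0, 0.0]
force: [-0.2, 0.2, 0.7]
finger_gap: 0.053
turn [-0.0002 -0.0006 -0.0028] shift [-2.7 -1.  20.8] | pos [648.6  15.3  24.6] gap 53.0 F [-0.2  0.2  0.7] t 61.2 q6 1.54
```

```bash
python3 -m crank '[{"tx":-1.4,"ty":-0.5,"tz":5,"wx":0,"wy":0,"wz":-0.002,"hand":62},{"tx":-1.3,"ty":0,"tz":7,"wx":0,"wy":0,"wz":0,"hand":62},{"tx":0,"ty":0,"tz":5,"wx":0,"wy":0,"wz":0,"hand":62},{"tx":0,"ty":0,"tz":3,"wx":0,"wy":0,"wz":0,"hand":62},{"tx":0,"ty":0,"tz":1,"wx":0,"wy":0,"wz":0,"hand":62},{"tx":0,"ty":0,"tz":0,"wx":0,"wy":0,"wz":0,"hand":62},{"tx":0,"ty":0,"tz":0,"wx":0,"wy":0,"wz":0,"hand":50},{"tx":0,"ty":0,"tz":0,"wx":0,"wy":0,"wz":0,"hand":20},{"tx":0,"ty":0,"tz":0,"wx":0,"wy":0,"wz":0,"hand":20},{"tx":0,"ty":0,"tz":0,"wx":0,"wy":0,"wz":0,"hand":20}]'; python3 p.py 597 -317 40 -88.4
```

```text
time: 62.08
ee_pos: [0.6492, 0.0177, 0.004]
tool_rot: [0.708, -0.706, 0.001, 0.0]
force: [-3.7, -5.4, 5.6]
finger_gap: 0.0377
turn [-0.0005 -0.0016 -0.0244] shift [333.2  61.5 -36. ] | pos [649.2  17.7   4. ] gap 37.7 F [-3.7 -5.4  5.6] t 62.1 q6 1.54
```

```bash
python3 -m crank '[{"tx":0,"ty":0,"tz":-8,"wx":0,"wy":0,"wz":0,"hand":20},{"tx":0,"ty":0,"tz":-25,"wx":0,"wy":0,"wz":0,"hand":20},{"tx":0,"ty":8,"tz":-35,"wx":0,"wy":0,"wz":-0.024,"hand":20},{"tx":5,"ty":18,"tz":-30,"wx":0,"wy":0,"wz":0,"hand":20},{"tx":20,"ty":18,"tz":-8,"wx":0,"wy":0,"wz":0,"hand":20},{"tx":35,"ty":12,"tz":0,"wx":0,"wy":0,"wz":0,"hand":20},{"tx":38,"ty":5,"tz":0,"wx":0,"wy":0,"wz":0,"hand":20},{"tx":38,"ty":0,"tz":0,"wx":0,"wy":0,"wz":0,"hand":20},{"tx":38,"ty":0,"tz":0,"wx":0,"wy":0,"wz":0,"hand":20},{"tx":38,"ty":0,"tz":0,"wx":0,"wy":0,"wz":0,"hand":20}]'; python3 p.py 597 -317 40 -88.4
```

```text
time: 62.92
ee_pos: [0.594, -0.196, 0.1099]
tool_rot: [0.717, -0.697, 0.0, -0.001]
force: [0.1, 0.4, -0.6]
finger_gap: 0.0377
turn [-0.0014  0.0003  0.0007] shift [121.1   0.4  69.9] | pos [ 594.  -196.   109.9] gap 37.7 F [ 0.1  0.4 -0.6] t 62.9 q6 1.16
```

```bash
python3 -m crank '[{"tx":32,"ty":0,"tz":0,"wx":0,"wy":0,"wz":0,"hand":20},{"tx":30,"ty":0,"tz":0,"wx":0,"wy":0,"wz":0,"hand":20},{"tx":28,"ty":0,"tz":0,"wx":0,"wy":0,"wz":0,"hand":20},{"tx":18,"ty":0,"tz":4,"wx":0,"wy":0,"wz":0,"hand":20},{"tx":9,"ty":0,"tz":12,"wx":0,"wy":0,"wz":0,"hand":20},{"tx":4,"ty":0,"tz":16,"wx":0,"wy":0,"wz":0,"hand":20},{"tx":0,"ty":0,"tz":16,"wx":0,"wy":0,"wz":0,"hand":20},{"tx":0,"ty":0,"tz":12,"wx":0,"wy":0,"wz":0,"hand":20},{"tx":0,"ty":0,"tz":4,"wx":0,"wy":0,"wz":0,"hand":20},{"tx":0,"ty":0,"tz":0,"wx":0,"wy":0,"wz":0,"hand":20}]'; python3 p.py 597 -317 25 -88.4;python3 - <<'E'
from h import *; from cell import bot
s=bot.read_camera("side"); crop(s,230,160,360,270,6,"pics/sd4.png")
E
```

```text
time: 63.75
ee_pos: [0.5968, -0.3145, 0.0435]
tool_rot: [0.717, -0.697, -0.001, 0.0]
force: [-0.4, -0.3, -0.7]
finger_gap: 0.0374
turn [0.0024 0.0015 0.0009] shift [ 2.5 -0.1 18.5] | pos [ 596.8 -314.5   43.5] gap 37.4 F [-0.4 -0.3 -0.7] t 63.8 q6 1.0
```

View pics/sd4.png

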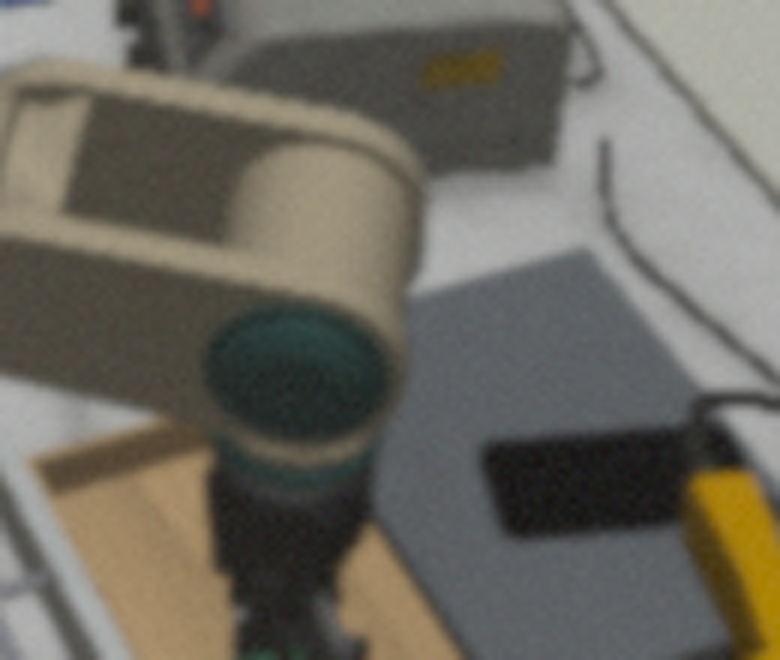

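```bash
python3 -m crank '[{"tx":1,"ty":0,"tz":3,"wx":0,"wy":0,"wz":0,"hand":20},{"tx":1,"ty":0,"tz":5,"wx":0,"wy":0,"wz":0,"hand":20},{"tx":0,"ty":0,"tz":5,"wx":0,"wy":0,"wz":0,"hand":20},{"tx":0,"ty":0,"tz":4,"wx":0,"wy":0,"wz":0,"hand":20},{"tx":0,"ty":0,"tz":2,"wx":0,"wy":0,"wz":0,"hand":20},{"tx":0,"ty":0,"tz":1,"wx":0,"wy":0,"wz":0,"hand":20},{"tx":0,"ty":0,"tz":0.5,"wx":0,"wy":0,"wz":0,"hand":20},{"tx":0,"ty":0,"tz":0,"wx":0,"wy":0,"wz":0,"hand":20},{"tx":0,"ty":0,"tz":0,"wx":0,"wy":0,"wz":0,"hand":20},{"tx":0,"ty":0,"tz":0,"wx":0,"wy":0,"wz":0,"hand":20}]'; python3 p.py 597 -317 23 -88.4
```

```text
time: 64.63
ee_pos: [0.5975, -0.318, 0.0252]
tool_rot: [0.717, -0.697, 0.0, 0.0]
force: [0.0, 0.3, -1.1]
finger_gap: 0.0375
turn [-0.0004 -0.0008 -0.    ] shift [-1.   0.5  2.2] | pos [ 597.5 -318.    25.2] gap 37.5 F [ 0.   0.3 -1.1] t 64.6 q6 1.0
```

```bash
python3 -m crank '[{"tx":0,"ty":0,"tz":0.8,"wx":0,"wy":0,"wz":0,"hand":20},{"tx":0,"ty":0,"tz":0.8,"wx":0,"wy":0,"wz":0,"hand":20},{"tx":0,"ty":0,"tz":0.4,"wx":0,"wy":0,"wz":0,"hand":20},{"tx":0,"ty":0,"tz":0,"wx":0,"wy":0,"wz":0,"hand":20},{"tx":0,"ty":0,"tz":0,"wx":0,"wy":0,"wz":0,"hand":50},{"tx":0,"ty":0,"tz":0,"wx":0,"wy":0,"wz":0,"hand":60},{"tx":0,"ty":0,"tz":0,"wx":0,"wy":0,"wz":0,"hand":60},{"tx":0,"ty":0,"tz":0,"wx":0,"wy":0,"wz":0,"hand":60},{"tx":0,"ty":0,"tz":0,"wx":0,"wy":0,"wz":0,"hand":60},{"tx":0,"ty":0,"tz":-5,"wx":0,"wy":0,"wz":0,"hand":60}]'; python3 p.py 649.2 107.9 110 -89.7
```

```text
time: 65.47
ee_pos: [0.5968, -0.3175, 0.0268]
tool_rot: [0.717, -0.697, -0.001, 0.0]
force: [-0.5, 0.3, -0.7]
finger_gap: 0.0511
turn [0.0017 0.0006 0.0227] shift [-425.2  -54.6  -83.2] | pos [ 596.8 -317.5   26.8] gap 51.1 F [-0.5  0.3 -0.7] t 65.5 q6 1.0
```

```bash
python3 -m crank '[{"tx":0,"ty":0,"tz":-20,"wx":0,"wy":0,"wz":0,"hand":62},{"tx":0,"ty":0,"tz":-35,"wx":0,"wy":0,"wz":0,"hand":62},{"tx":0,"ty":0,"tz":-28,"wx":0,"wy":0,"wz":0,"hand":62},{"tx":-20,"ty":0,"tz":0,"wx":0,"wy":0,"wz":0,"hand":62},{"tx":-35,"ty":0,"tz":0,"wx":0,"wy":0,"wz":0,"hand":62},{"tx":-39,"ty":0,"tz":0,"wx":0,"wy":0,"wz":0,"hand":62},{"tx":-39,"ty":0,"tz":0,"wx":0,"wy":0,"wz":0,"hand":62},{"tx":-39,"ty":0,"tz":0,"wx":0,"wy":0,"wz":0,"hand":62},{"tx":-39,"ty":0,"tz":0,"wx":0,"wy":0,"wz":0,"hand":62},{"tx":-39,"ty":-4,"tz":0,"wx":0,"wy":0,"wz":0,"hand":62}]'; python3 -m crank '[{"tx":-39,"ty":-7,"tz":0,"wx":0,"wy":0,"wz":0.023,"hand":62},{"tx":-39,"ty":-8,"tz":0,"wx":0,"wy":0,"wz":0,"hand":62},{"tx":-36,"ty":-8,"tz":0,"wx":0,"wy":0,"wz":0,"hand":62},{"tx":-30,"ty":-8,"tz":0,"wx":0,"wy":0,"wz":0,"hand":62},{"tx":-18,"ty":-8,"tz":0,"wx":0,"wy":0,"wz":0,"hand":62},{"tx":-9,"ty":-6,"tz":5,"wx":0,"wy":0,"wz":0,"hand":62},{"tx":-4,"ty":-2,"tz":15,"wx":0,"wy":0,"wz":0,"hand":62},{"tx":0,"ty":0,"tz":20,"wx":0,"wy":0,"wz":0,"hand":62},{"tx":0,"ty":0,"tz":20,"wx":0,"wy":0,"wz":0,"hand":62},{"tx":0,"ty":0,"tz":10,"wx":0,"wy":0,"wz":0,"hand":62}]';python3 p.py 649.2 107.9 20 -89.7;python3 - <<'E'
from h import *; from cell import bot
s=bot.read_camera("side"); crop(s,210,170,340,280,6,"pics/sd5.png")
E
```

```text
time: 66.3
ee_pos: [0.5939, -0.0661, 0.1115]
tool_rot: [0.717, -0.697, 0.0, 0.0]
force: [0.4, 0.1, -0.7]
finger_gap: 0.0528
time: 67.13
ee_pos: [0.6378, 0.1059, 0.0362]
tool_rot: [0.708, -0.706, -0.001, 0.002]
force: [-0.6, -0.2, -1.3]
finger_gap: 0.053
turn [ 0.0056 -0.0015 -0.0017] shift [ -1.9 -11.4  16.2] | pos [637.8 105.9  36.2] gap 53.0 F [-0.6 -0.2 -1.3] t 67.1 q6 1.68
```

View pics/sd5.png

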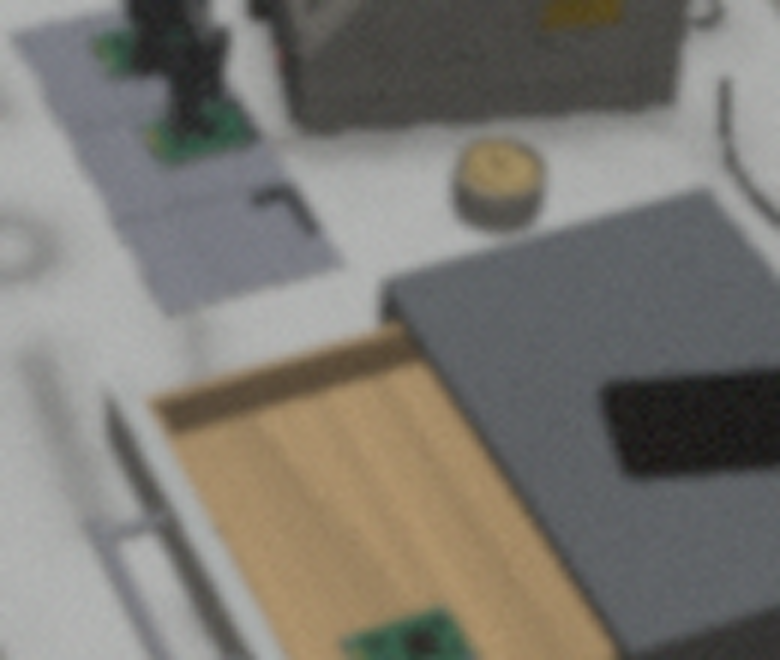

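```bash
python3 -m crank '[{"tx":-1,"ty":-5,"tz":0,"wx":0.004,"wy":0,"wz":0,"hand":62},{"tx":-1,"ty":-5,"tz":5,"wx":0,"wy":0,"wz":0,"hand":62},{"tx":0,"ty":0,"tz":8,"wx":0,"wy":0,"wz":0,"hand":62},{"tx":0,"ty":0,"tz":7,"wx":0,"wy":0,"wz":0,"hand":62},{"tx":0,"ty":0,"tz":4,"wx":0,"wy":0,"wz":0,"hand":62},{"tx":0,"ty":0,"tz":2,"wx":0,"wy":0,"wz":0,"hand":62},{"tx":0,"ty":0,"tz":0,"wx":0,"wy":0,"wz":0,"hand":62},{"tx":0,"ty":0,"tz":0,"wx":0,"wy":0,"wz":0,"hand":62},{"tx":0,"ty":0,"tz":0,"wx":0,"wy":0,"wz":0,"hand":62},{"tx":0,"ty":0,"tz":0,"wx":0,"wy":0,"wz":0,"hand":62}]';python3 p.py 649.2 107.9 4 -89.7
```

```text
time: 68.02
ee_pos: [0.65, 0.1096, 0.0152]
tool_rot: [0.709, -0.705, 0.002, -0.002]
force: [-0.2, 0.9, 0.2]
finger_gap: 0.0532
turn [-0.0048 -0.0004 -0.0003] shift [ 1.7  0.8 11.2] | pos [650.  109.6  15.2] gap 53.2 F [-0.2  0.9  0.2] t 68.0 q6 1.68
```

```bash
python3 -m crank '[{"tx":1,"ty":0.5,"tz":3,"wx":-0.002,"wy":0,"wz":0,"hand":62},{"tx":0.7,"ty":0.3,"tz":4,"wx":-0.002,"wy":0,"wz":0,"hand":62},{"tx":0,"ty":0,"tz":3,"wx":0,"wy":0,"wz":0,"hand":62},{"tx":0,"ty":0,"tz":1.2,"wx":0,"wy":0,"wz":0,"hand":62},{"tx":0,"ty":0,"tz":0,"wx":0,"wy":0,"wz":0,"hand":62},{"tx":0,"ty":0,"tz":0,"wx":0,"wy":0,"wz":0,"hand":62},{"tx":0,"ty":0,"tz":0,"wx":0,"wy":0,"wz":0,"hand":50},{"tx":0,"ty":0,"tz":0,"wx":0,"wy":0,"wz":0,"hand":20},{"tx":0,"ty":0,"tz":0,"wx":0,"wy":0,"wz":0,"hand":20},{"tx":0,"ty":0,"tz":0,"wx":0,"wy":0,"wz":0,"hand":20}]';python3 p.py 597 -251.5 110 -88.4
```

```text
time: 68.85
ee_pos: [0.6491, 0.1076, 0.0042]
tool_rot: [0.709, -0.705, 0.0, 0.0]
force: [-3.0, -1.5, 5.3]
finger_gap: 0.0375
turn [-0.0004 -0.0009 -0.0231] shift [ 357.5   62.1 -105.8] | pos [649.1 107.6   4.2] gap 37.5 F [-3.  -1.5  5.3] t 68.8 q6 1.67
```

```bash
python3 -m crank '[{"tx":0,"ty":0,"tz":-8,"wx":0,"wy":0,"wz":0,"hand":20},{"tx":0,"ty":0,"tz":-25,"wx":0,"wy":0,"wz":0,"hand":20},{"tx":0,"ty":8,"tz":-35,"wx":0,"wy":0,"wz":-0.023,"hand":20},{"tx":5,"ty":18,"tz":-30,"wx":0,"wy":0,"wz":0,"hand":20},{"tx":20,"ty":18,"tz":-8,"wx":0,"wy":0,"wz":0,"hand":20},{"tx":35,"ty":12,"tz":0,"wx":0,"wy":0,"wz":0,"hand":20},{"tx":38,"ty":5,"tz":0,"wx":0,"wy":0,"wz":0,"hand":20},{"tx":38,"ty":1,"tz":0,"wx":0,"wy":0,"wz":0,"hand":20},{"tx":38,"ty":0,"tz":0,"wx":0,"wy":0,"wz":0,"hand":20},{"tx":38,"ty":0,"tz":0,"wx":0,"wy":0,"wz":0,"hand":20}]'; python3 p.py 597 -251.5 40 -88.4
```

```text
time: 69.68
ee_pos: [0.5927, -0.107, 0.1102]
tool_rot: [0.717, -0.697, 0.0, -0.0]
force: [1.6, 0.1, -0.8]
finger_gap: 0.0374
turn [-0.0011 -0.0003  0.0004] shift [144.5  -0.2  70.2] | pos [ 592.7 -107.   110.2] gap 37.4 F [ 1.6  0.1 -0.8] t 69.7 q6 1.3
```

```bash
python3 -m crank '[{"tx":36,"ty":0,"tz":0,"wx":0,"wy":0,"wz":0,"hand":20},{"tx":36,"ty":0,"tz":0,"wx":0,"wy":0,"wz":0,"hand":20},{"tx":34,"ty":0,"tz":0,"wx":0,"wy":0,"wz":0,"hand":20},{"tx":22,"ty":0,"tz":4,"wx":0,"wy":0,"wz":0,"hand":20},{"tx":11,"ty":0,"tz":12,"wx":0,"wy":0,"wz":0,"hand":20},{"tx":5,"ty":0,"tz":16,"wx":0,"wy":0,"wz":0,"hand":20},{"tx":0,"ty":0,"tz":16,"wx":0,"wy":0,"wz":0,"hand":20},{"tx":0,"ty":0,"tz":14,"wx":0,"wy":0,"wz":0,"hand":20},{"tx":0,"ty":0,"tz":8,"wx":0,"wy":0,"wz":0,"hand":20},{"tx":0,"ty":0,"tz":3,"wx":0,"wy":0,"wz":0,"hand":20}]'; python3 p.py 597 -251.5 25 -88.4
```

```text
time: 70.52
ee_pos: [0.5961, -0.2482, 0.0343]
tool_rot: [0.717, -0.697, -0.001, 0.001]
force: [-0.1, 0.8, -0.4]
finger_gap: 0.0375
turn [0.003  0.0013 0.0009] shift [ 3.3 -0.8  9.3] | pos [ 596.1 -248.2   34.3] gap 37.5 F [-0.1  0.8 -0.4] t 70.5 q6 1.09
```

```bash
python3 -m crank '[{"tx":0.5,"ty":0,"tz":2,"wx":0,"wy":0,"wz":0,"hand":20},{"tx":0,"ty":0,"tz":3,"wx":0,"wy":0,"wz":0,"hand":20},{"tx":0,"ty":0,"tz":3,"wx":0,"wy":0,"wz":0,"hand":20},{"tx":0,"ty":0,"tz":2,"wx":0,"wy":0,"wz":0,"hand":20},{"tx":0,"ty":0,"tz":1,"wx":0,"wy":0,"wz":0,"hand":20},{"tx":0,"ty":0,"tz":0,"wx":0,"wy":0,"wz":0,"hand":20},{"tx":0,"ty":0,"tz":0,"wx":0,"wy":0,"wz":0,"hand":20},{"tx":0,"ty":0,"tz":0,"wx":0,"wy":0,"wz":0,"hand":20},{"tx":0,"ty":0,"tz":0,"wx":0,"wy":0,"wz":0,"hand":20},{"tx":0,"ty":0,"tz":0,"wx":0,"wy":0,"wz":0,"hand":20}]'; python3 p.py 597 -251.5 23 -88.4
```

```text
time: 71.35
ee_pos: [0.597, -0.2501, 0.0259]
tool_rot: [0.717, -0.697, 0.0, 0.0]
force: [-0.8, 0.4, -1.6]
finger_gap: 0.0377
turn [-0.0002 -0.0007 -0.0001] shift [1.4 0.1 2.9] | pos [ 597.  -250.1   25.9] gap 37.7 F [-0.8  0.4 -1.6] t 71.3 q6 1.09
```

```bash
python3 -m crank '[{"tx":0,"ty":0,"tz":1,"wx":0,"wy":0,"wz":0,"hand":20},{"tx":0,"ty":0,"tz":1,"wx":0,"wy":0,"wz":0,"hand":20},{"tx":0,"ty":0,"tz":0.7,"wx":0,"wy":0,"wz":0,"hand":20},{"tx":0,"ty":0,"tz":0,"wx":0,"wy":0,"wz":0,"hand":20},{"tx":0,"ty":0,"tz":0,"wx":0,"wy":0,"wz":0,"hand":50},{"tx":0,"ty":0,"tz":0,"wx":0,"wy":0,"wz":0,"hand":60},{"tx":0,"ty":0,"tz":0,"wx":0,"wy":0,"wz":0,"hand":60},{"tx":0,"ty":0,"tz":0,"wx":0,"wy":0,"wz":0,"hand":60},{"tx":0,"ty":0,"tz":0,"wx":0,"wy":0,"wz":0,"hand":60},{"tx":0,"ty":0,"tz":-5,"wx":0,"wy":0,"wz":0,"hand":60}]'; python3 -m crank '[{"tx":0,"ty":0,"tz":-20,"wx":0,"wy":0,"wz":0,"hand":62},{"tx":0,"ty":0,"tz":-35,"wx":0,"wy":0,"wz":0,"hand":62},{"tx":0,"ty":0,"tz":-28,"wx":0,"wy":0,"wz":0,"hand":62},{"tx":-20,"ty":0,"tz":0,"wx":0,"wy":0,"wz":0,"hand":62},{"tx":-35,"ty":0,"tz":0,"wx":0,"wy":0,"wz":0,"hand":62},{"tx":-39,"ty":0,"tz":0,"wx":0,"wy":0,"wz":0,"hand":62},{"tx":-39,"ty":0,"tz":0,"wx":0,"wy":0,"wz":0,"hand":62},{"tx":-39,"ty":0,"tz":0,"wx":0,"wy":0,"wz":0,"hand":62},{"tx":-39,"ty":0,"tz":0,"wx":0,"wy":0,"wz":0,"hand":62},{"tx":-39,"ty":-4,"tz":0,"wx":0,"wy":0,"wz":0,"hand":62}]';python3 p.py 648.8 197.9 50 -89.7
```

```text
time: 72.18
ee_pos: [0.5963, -0.2498, 0.0269]
tool_rot: [0.717, -0.697, -0.001, 0.001]
force: [-0.3, 0.0, -0.2]
finger_gap: 0.0513
time: 73.02
ee_pos: [0.5934, 0.0017, 0.1116]
tool_rot: [0.717, -0.697, 0.0, 0.0]
force: [0.1, -0.4, -0.9]
finger_gap: 0.0528
turn [-0.0006 -0.0006  0.0224] shift [-195.9  -56.4   61.6] | pos [593.4   1.7 111.6] gap 52.8 F [ 0.1 -0.4 -0.9] t 73.0 q6 1.48
```

```bash
python3 -m crank '[{"tx":-38,"ty":-7,"tz":0,"wx":0,"wy":0,"wz":0.022,"hand":62},{"tx":-38,"ty":-10,"tz":0,"wx":0,"wy":0,"wz":0,"hand":62},{"tx":-38,"ty":-10,"tz":0,"wx":0,"wy":0,"wz":0,"hand":62},{"tx":-33,"ty":-10,"tz":0,"wx":0,"wy":0,"wz":0,"hand":62},{"tx":-24,"ty":-8,"tz":0,"wx":0,"wy":0,"wz":0,"hand":62},{"tx":-14,"ty":-6,"tz":5,"wx":0,"wy":0,"wz":0,"hand":62},{"tx":-6,"ty":-4,"tz":15,"wx":0,"wy":0,"wz":0,"hand":62},{"tx":-3,"ty":-1,"tz":20,"wx":0,"wy":0,"wz":0,"hand":62},{"tx":0,"ty":0,"tz":20,"wx":0,"wy":0,"wz":0,"hand":62},{"tx":0,"ty":0,"tz":10,"wx":0,"wy":0,"wz":0,"hand":62}]';python3 -m crank '[{"tx":0,"ty":0,"tz":8,"wx":0,"wy":0,"wz":0,"hand":62},{"tx":0,"ty":0,"tz":4,"wx":0,"wy":0,"wz":0,"hand":62},{"tx":0,"ty":0,"tz":2,"wx":0,"wy":0,"wz":0,"hand":62},{"tx":0,"ty":0,"tz":0,"wx":0,"wy":0,"wz":0,"hand":62},{"tx":0,"ty":0,"tz":0,"wx":0,"wy":0,"wz":0,"hand":62},{"tx":0,"ty":0,"tz":0,"wx":0,"wy":0,"wz":0,"hand":62},{"tx":0,"ty":0,"tz":0,"wx":0,"wy":0,"wz":0,"hand":62},{"tx":0,"ty":0,"tz":0,"wx":0,"wy":0,"wz":0,"hand":62},{"tx":0,"ty":0,"tz":0,"wx":0,"wy":0,"wz":0,"hand":62},{"tx":0,"ty":0,"tz":0,"wx":0,"wy":0,"wz":0,"hand":62}]';python3 p.py 648.8 197.9 4 -89.7;python3 - <<'E'
from h import *; from cell import bot
s=bot.read_camera("side"); crop(s,210,170,340,270,6,"pics/sd6.png")
E
```

```text
time: 73.85
ee_pos: [0.6468, 0.1945, 0.038]
tool_rot: [0.709, -0.705, -0.001, 0.002]
force: [0.8, 0.2, -0.4]
finger_gap: 0.0529
time: 74.68
ee_pos: [0.648, 0.1944, 0.0269]
tool_rot: [0.709, -0.705, 0.0, 0.0]
force: [1.1, 0.3, 0.3]
finger_gap: 0.0528
turn [-0.0002 -0.0005  0.0007] shift [-3.5 -0.8 22.9] | pos [648.  194.4  26.9] gap 52.8 F [1.1 0.3 0.3] t 74.7 q6 1.8
```

View pics/sd6.png

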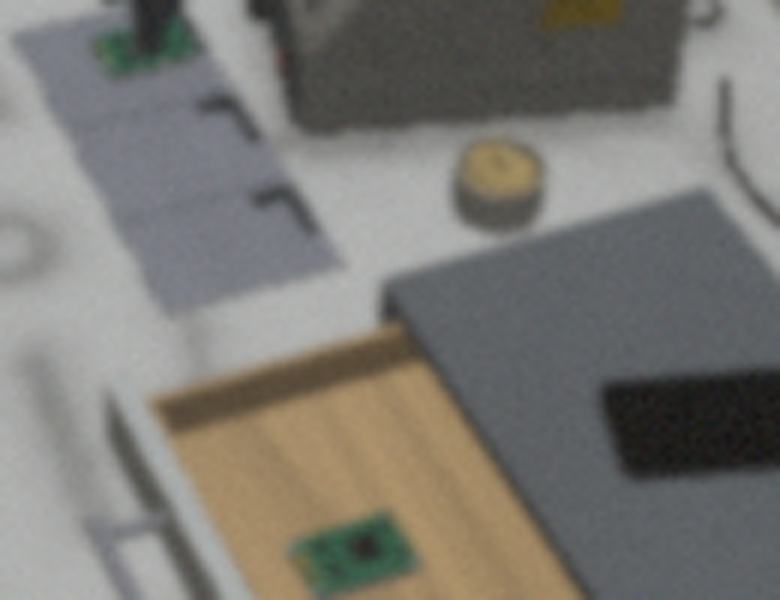

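Board 2 is flat in the drawer; tool is above board 3. Descend and grip.

```bash
python3 -m crank '[{"tx":-1.7,"ty":-0.4,"tz":5,"wx":0,"wy":0,"wz":0,"hand":62},{"tx":-1.7,"ty":-0.4,"tz":7,"wx":0,"wy":0,"wz":0,"hand":62},{"tx":0,"ty":0,"tz":6,"wx":0,"wy":0,"wz":0,"hand":62},{"tx":0,"ty":0,"tz":3.5,"wx":0,"wy":0,"wz":0,"hand":62},{"tx":0,"ty":0,"tz":1.4,"wx":0,"wy":0,"wz":0,"hand":62},{"tx":0,"ty":0,"tz":0,"wx":0,"wy":0,"wz":0,"hand":62},{"tx":0,"ty":0,"tz":0,"wx":0,"wy":0,"wz":0,"hand":50},{"tx":0,"ty":0,"tz":0,"wx":0,"wy":0,"wz":0,"hand":20},{"tx":0,"ty":0,"tz":0,"wx":0,"wy":0,"wz":0,"hand":20},{"tx":0,"ty":0,"tz":0,"wx":0,"wy":0,"wz":0,"hand":20}]';python3 p.py 597 -185 110 -88.4
```

```text
time: 75.57
ee_pos: [0.6489, 0.1976, 0.0046]
tool_rot: [0.709, -0.705, 0.0, 0.0]
force: [-2.7, -1.6, 4.3]
finger_gap: 0.0377
turn [-0.0004 -0.0008 -0.0222] shift [ 381.    62.6 -105.4] | pos [648.9 197.6   4.6] gap 37.7 F [-2.7 -1.6  4.3] t 75.6 q6 1.81
```

```bash
python3 -m crank '[{"tx":0,"ty":0,"tz":-8,"wx":0,"wy":0,"wz":0,"hand":20},{"tx":0,"ty":0,"tz":-25,"wx":0,"wy":0,"wz":0,"hand":20},{"tx":0,"ty":8,"tz":-35,"wx":0,"wy":0,"wz":-0.022,"hand":20},{"tx":5,"ty":18,"tz":-30,"wx":0,"wy":0,"wz":0,"hand":20},{"tx":20,"ty":18,"tz":-8,"wx":0,"wy":0,"wz":0,"hand":20},{"tx":35,"ty":12,"tz":0,"wx":0,"wy":0,"wz":0,"hand":20},{"tx":38,"ty":5,"tz":0,"wx":0,"wy":0,"wz":0,"hand":20},{"tx":38,"ty":1,"tz":0,"wx":0,"wy":0,"wz":0,"hand":20},{"tx":38,"ty":0,"tz":0,"wx":0,"wy":0,"wz":0,"hand":20},{"tx":38,"ty":0,"tz":0,"wx":0,"wy":0,"wz":0,"hand":20}]'; python3 p.py 597 -185 40 -88.4
```

```text
time: 76.4
ee_pos: [0.5926, -0.0171, 0.1108]
tool_rot: [0.717, -0.697, 0.001, -0.0]
force: [0.4, -0.1, -1.1]
finger_gap: 0.0374
turn [-0.0016 -0.0004  0.0005] shift [168.    0.3  70.8] | pos [592.6 -17.1 110.8] gap 37.4 F [ 0.4 -0.1 -1.1] t 76.4 q6 1.45
```

```bash
python3 -m crank '[{"tx":38,"ty":0,"tz":0,"wx":0,"wy":0,"wz":0,"hand":20},{"tx":38,"ty":0,"tz":0,"wx":0,"wy":0,"wz":0,"hand":20},{"tx":36,"ty":0,"tz":0,"wx":0,"wy":0,"wz":0,"hand":20},{"tx":28,"ty":0,"tz":0,"wx":0,"wy":0,"wz":0,"hand":20},{"tx":17,"ty":0,"tz":6,"wx":0,"wy":0,"wz":0,"hand":20},{"tx":8,"ty":0,"tz":14,"wx":0,"wy":0,"wz":0,"hand":20},{"tx":2,"ty":0,"tz":18,"wx":0,"wy":0,"wz":0,"hand":20},{"tx":0,"ty":0,"tz":16,"wx":0,"wy":0,"wz":0,"hand":20},{"tx":0,"ty":0,"tz":11,"wx":0,"wy":0,"wz":0,"hand":20},{"tx":0,"ty":0,"tz":6,"wx":0,"wy":0,"wz":0,"hand":20}]'; python3 -m crank '[{"tx":0,"ty":0,"tz":3,"wx":0,"wy":0,"wz":0,"hand":20},{"tx":0,"ty":0,"tz":3,"wx":0,"wy":0,"wz":0,"hand":20},{"tx":0,"ty":0,"tz":2,"wx":0,"wy":0,"wz":0,"hand":20},{"tx":0,"ty":0,"tz":0,"wx":0,"wy":0,"wz":0,"hand":20},{"tx":0,"ty":0,"tz":0,"wx":0,"wy":0,"wz":0,"hand":20},{"tx":0,"ty":0,"tz":0,"wx":0,"wy":0,"wz":0,"hand":20},{"tx":0,"ty":0,"tz":0,"wx":0,"wy":0,"wz":0,"hand":20},{"tx":0,"ty":0,"tz":0,"wx":0,"wy":0,"wz":0,"hand":20},{"tx":0,"ty":0,"tz":0,"wx":0,"wy":0,"wz":0,"hand":20},{"tx":0,"ty":0,"tz":0,"wx":0,"wy":0,"wz":0,"hand":20}]'; python3 p.py 597 -185 23.5 -88.4
```

```text
time: 77.23
ee_pos: [0.5964, -0.1814, 0.0365]
tool_rot: [0.717, -0.697, -0.001, 0.001]
force: [-0.3, -0.2, -0.7]
finger_gap: 0.0379
time: 78.07
ee_pos: [0.5974, -0.1826, 0.0311]
tool_rot: [0.717, -0.697, 0.0, 0.0]
force: [0.0, 0.8, -1.3]
finger_gap: 0.0376
turn [-0.0001 -0.0006 -0.0001] shift [2.4 0.4 7.6] | pos [ 597.4 -182.6   31.1] gap 37.6 F [ 0.   0.8 -1.3] t 78.1 q6 1.19
```

```bash
python3 -m crank '[{"tx":1,"ty":0,"tz":2.5,"wx":0,"wy":0,"wz":0,"hand":20},{"tx":1,"ty":0,"tz":2.5,"wx":0,"wy":0,"wz":0,"hand":20},{"tx":0,"ty":0,"tz":1.6,"wx":0,"wy":0,"wz":0,"hand":20},{"tx":0,"ty":0,"tz":0.7,"wx":0,"wy":0,"wz":0,"hand":20},{"tx":0,"ty":0,"tz":0,"wx":0,"wy":0,"wz":0,"hand":20},{"tx":0,"ty":0,"tz":0,"wx":0,"wy":0,"wz":0,"hand":20},{"tx":0,"ty":0,"tz":0,"wx":0,"wy":0,"wz":0,"hand":50},{"tx":0,"ty":0,"tz":0,"wx":0,"wy":0,"wz":0,"hand":60},{"tx":0,"ty":0,"tz":0,"wx":0,"wy":0,"wz":0,"hand":60},{"tx":0,"ty":0,"tz":0,"wx":0,"wy":0,"wz":0,"hand":60}]'; python3 -m crank '[{"tx":0,"ty":0,"tz":-10,"wx":0,"wy":0,"wz":0,"hand":60},{"tx":0,"ty":0,"tz":-25,"wx":0,"wy":0,"wz":0,"hand":60},{"tx":0,"ty":0,"tz":-35,"wx":0,"wy":0,"wz":0,"hand":50},{"tx":0,"ty":0,"tz":-25,"wx":0,"wy":0,"wz":0,"hand":20},{"tx":0,"ty":20,"tz":0,"wx":0,"wy":0,"wz":0,"hand":0},{"tx":0,"ty":35,"tz":0,"wx":0,"wy":0,"wz":0,"hand":0},{"tx":0,"ty":38,"tz":0,"wx":0,"wy":0,"wz":0,"hand":0},{"tx":0,"ty":38,"tz":0,"wx":0,"wy":0,"wz":0,"hand":0},{"tx":0,"ty":25,"tz":0,"wx":0,"wy":0,"wz":0,"hand":0},{"tx":0,"ty":8,"tz":0,"wx":0,"wy":0,"wz":0,"hand":0}]';python3 p.py 440 -254 35 -88.4;python3 - <<'E'
from h import *; from cell import bot
s=bot.read_camera("side"); crop(s,230,180,360,280,6,"pics/sd7.png")
s=bot.read_camera("top"); crop(s,255,140,385,240,6,"pics/td7.png");np.savez("top7.npz",**s)
E
```

```text
time: 78.9
ee_pos: [0.5974, -0.1846, 0.0238]
tool_rot: [0.717, -0.697, 0.0, 0.0]
force: [-0.0, -0.4, 0.7]
finger_gap: 0.0508
time: 79.73
ee_pos: [0.4309, -0.1892, 0.1195]
tool_rot: [0.716, -0.698, 0.0, 0.0]
force: [-0.4, 0.5, 1.0]
finger_gap: -0.0002
turn [ 0.     -0.001  -0.0012] shift [65.1 -7.3 84.5] | pos [ 430.9 -189.2  119.5] gap -0.2 F [-0.4  0.5  1. ] t 79.7 q6 1.05
```

View pics/sd7.png

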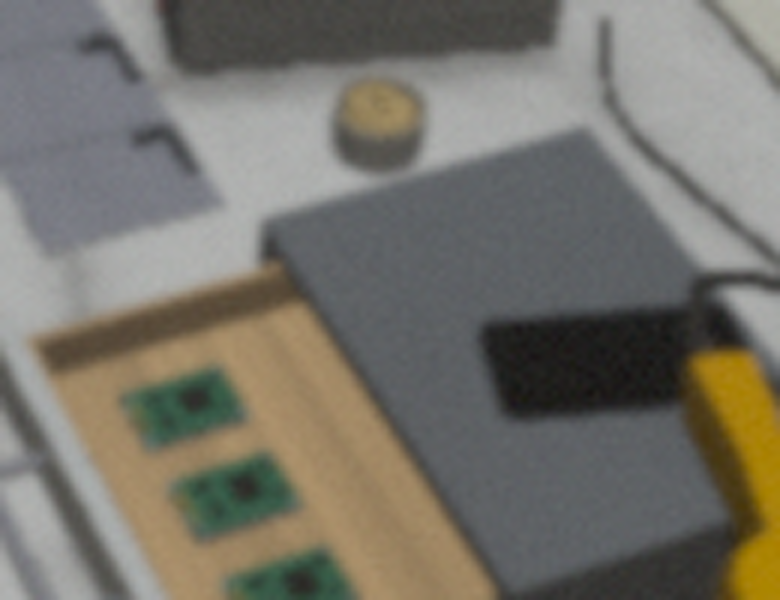

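View pics/td7.png

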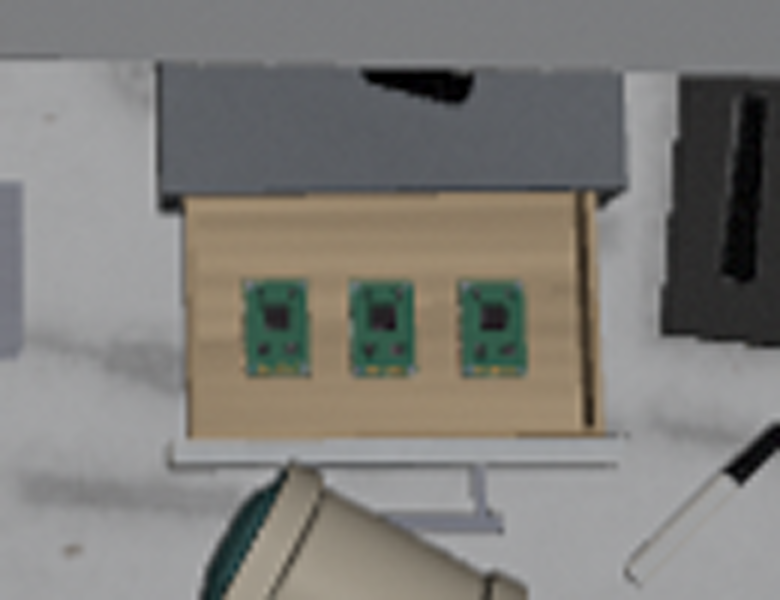

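```bash
python3 -m crank '[{"tx":12,"ty":0,"tz":0,"wx":0,"wy":0,"wz":0,"hand":0},{"tx":22,"ty":-2,"tz":0,"wx":0,"wy":0,"wz":0,"hand":0},{"tx":20,"ty":-2,"tz":5,"wx":0,"wy":0,"wz":0,"hand":0},{"tx":9,"ty":-2,"tz":15,"wx":0,"wy":0,"wz":0,"hand":0},{"tx":3,"ty":-1,"tz":20,"wx":0,"wy":0,"wz":0,"hand":0},{"tx":0,"ty":0,"tz":20,"wx":0,"wy":0,"wz":0,"hand":0},{"tx":0,"ty":0,"tz":18,"wx":0,"wy":0,"wz":0,"hand":0},{"tx":0,"ty":0,"tz":12,"wx":0,"wy":0,"wz":0,"hand":0},{"tx":0,"ty":0,"tz":4,"wx":0,"wy":0,"wz":0,"hand":0},{"tx":0,"ty":0,"tz":0,"wx":0,"wy":0,"wz":0,"hand":0}]';python3 p.py 605 -250 26 -88.4
```

```text
time: 80.67
ee_pos: [0.4424, -0.255, 0.0238]
tool_rot: [0.717, -0.697, -0.001, 0.0]
force: [0.4, -0.6, 0.4]
finger_gap: -0.0
turn [0.0015 0.0005 0.0003] shift [  -0.4 -162.6   -2.2] | pos [ 442.4 -255.    23.8] gap -0.0 F [ 0.4 -0.6  0.4] t 80.7 q6 0.95
```

```bash
python3 -m crank '[{"tx":0,"ty":-4,"tz":0,"wx":0,"wy":0,"wz":0,"hand":0},{"tx":0,"ty":-5,"tz":0,"wx":0,"wy":0,"wz":0,"hand":0},{"tx":0,"ty":-4,"tz":0,"wx":0,"wy":0,"wz":0,"hand":0},{"tx":0,"ty":-3,"tz":0,"wx":0,"wy":0,"wz":0,"hand":0},{"tx":0,"ty":-3,"tz":0,"wx":0,"wy":0,"wz":0,"hand":0},{"tx":0,"ty":-4,"tz":0,"wx":0,"wy":0,"wz":0,"hand":0},{"tx":0,"ty":-5,"tz":0,"wx":0,"wy":0,"wz":0,"hand":0},{"tx":0,"ty":-7,"tz":0,"wx":0,"wy":0,"wz":0,"hand":0},{"tx":0,"ty":-8,"tz":0,"wx":0,"wy":0,"wz":0,"hand":0},{"tx":0,"ty":-8,"tz":0,"wx":0,"wy":0,"wz":0,"hand":0}]';python3 p.py 605 -250 26 -88.4
```

```text
time: 81.5
ee_pos: [0.4941, -0.2536, 0.0248]
tool_rot: [0.717, -0.697, 0.0, 0.0]
force: [-1.1, -1.6, 0.4]
finger_gap: 0.0
turn [ 0.     -0.0008 -0.0001] shift [  -0.5 -111.    -1.2] | pos [ 494.1 -253.6   24.8] gap 0.0 F [-1.1 -1.6  0.4] t 81.5 q6 1.0
```

```bash
python3 -m crank '[{"tx":0,"ty":-9,"tz":0,"wx":0,"wy":0,"wz":0,"hand":0},{"tx":0,"ty":-10,"tz":0,"wx":0,"wy":0,"wz":0,"hand":0},{"tx":0,"ty":-11,"tz":0,"wx":0,"wy":0,"wz":0,"hand":0},{"tx":0,"ty":-12,"tz":0,"wx":0,"wy":0,"wz":0,"hand":0},{"tx":0,"ty":-12,"tz":0,"wx":0,"wy":0,"wz":0,"hand":0},{"tx":0,"ty":-12,"tz":0,"wx":0,"wy":0,"wz":0,"hand":0},{"tx":0,"ty":-11,"tz":0,"wx":0,"wy":0,"wz":0,"hand":0},{"tx":0,"ty":-10,"tz":0,"wx":0,"wy":0,"wz":0,"hand":0},{"tx":0,"ty":-8,"tz":0,"wx":0,"wy":0,"wz":0,"hand":0},{"tx":0,"ty":-6,"tz":0,"wx":0,"wy":0,"wz":0,"hand":0}]';python3 p.py 610 -250 26 -88.4
```

```text
time: 82.33
ee_pos: [0.5953, -0.2505, 0.0245]
tool_rot: [0.717, -0.697, 0.0, 0.0]
force: [-1.6, -0.1, 0.7]
finger_gap: 0.0001
turn [-0.     -0.0005  0.0003] shift [ -0.1 -14.7  -1.5] | pos [ 595.3 -250.5   24.5] gap 0.1 F [-1.6 -0.1  0.7] t 82.3 q6 1.09
```

```bash
python3 -m crank '[{"tx":0,"ty":-4,"tz":0,"wx":0,"wy":0,"wz":0,"hand":0},{"tx":0,"ty":-3,"tz":0,"wx":0,"wy":0,"wz":0,"hand":0},{"tx":0,"ty":-2.5,"tz":0,"wx":0,"wy":0,"wz":0,"hand":0},{"tx":0,"ty":-2,"tz":0,"wx":0,"wy":0,"wz":0,"hand":0},{"tx":0,"ty":-1.5,"tz":0,"wx":0,"wy":0,"wz":0,"hand":0},{"tx":0,"ty":-1.5,"tz":0,"wx":0,"wy":0,"wz":0,"hand":0},{"tx":0,"ty":-1,"tz":0,"wx":0,"wy":0,"wz":0,"hand":0},{"tx":0,"ty":0,"tz":0,"wx":0,"wy":0,"wz":0,"hand":0},{"tx":0,"ty":0,"tz":0,"wx":0,"wy":0,"wz":0,"hand":0},{"tx":0,"ty":0,"tz":0,"wx":0,"wy":0,"wz":0,"hand":0}]';python3 p.py 610 -250 26 -88.4
```

```text
time: 83.17
ee_pos: [0.6099, -0.2504, 0.025]
tool_rot: [0.717, -0.697, 0.0, 0.0]
force: [-1.3, 0.1, -0.5]
finger_gap: -0.0002
turn [-0.0006 -0.0008 -0.0001] shift [-0.4 -0.1 -1. ] | pos [ 609.9 -250.4   25. ] gap -0.2 F [-1.3  0.1 -0.5] t 83.2 q6 1.1
```

```bash
python3 -m crank '[{"tx":0,"ty":-1,"tz":0,"wx":0,"wy":0,"wz":0,"hand":0},{"tx":0,"ty":-1,"tz":0,"wx":0,"wy":0,"wz":0,"hand":0},{"tx":0,"ty":-1,"tz":0,"wx":0,"wy":0,"wz":0,"hand":0},{"tx":0,"ty":-1,"tz":0,"wx":0,"wy":0,"wz":0,"hand":0},{"tx":0,"ty":-1,"tz":0,"wx":0,"wy":0,"wz":0,"hand":0},{"tx":0,"ty":-0.5,"tz":0,"wx":0,"wy":0,"wz":0,"hand":0},{"tx":0,"ty":0,"tz":0,"wx":0,"wy":0,"wz":0,"hand":0},{"tx":0,"ty":0,"tz":0,"wx":0,"wy":0,"wz":0,"hand":0},{"tx":0,"ty":0,"tz":0,"wx":0,"wy":0,"wz":0,"hand":0},{"tx":0,"ty":0,"tz":0,"wx":0,"wy":0,"wz":0,"hand":0}]';python3 p.py 610 -250 26 -88.4
```

```text
time: 84.0
ee_pos: [0.6153, -0.25, 0.0247]
tool_rot: [0.717, -0.697, 0.0, 0.0]
force: [-0.3, 0.3, 0.7]
finger_gap: 0.0
turn [-0.0001 -0.0005  0.    ] shift [-0.2  5.3 -1.3] | pos [ 615.3 -250.    24.7] gap 0.0 F [-0.3  0.3  0.7] t 84.0 q6 1.1
```

```bash
python3 -m crank '[{"tx":0,"ty":-1,"tz":0,"wx":0,"wy":0,"wz":0,"hand":0},{"tx":0,"ty":-1,"tz":0,"wx":0,"wy":0,"wz":0,"hand":0},{"tx":0,"ty":-1,"tz":0,"wx":0,"wy":0,"wz":0,"hand":0},{"tx":0,"ty":-0.5,"tz":0,"wx":0,"wy":0,"wz":0,"hand":0},{"tx":0,"ty":-0.5,"tz":0,"wx":0,"wy":0,"wz":0,"hand":0},{"tx":0,"ty":0,"tz":0,"wx":0,"wy":0,"wz":0,"hand":0},{"tx":0,"ty":0,"tz":0,"wx":0,"wy":0,"wz":0,"hand":0},{"tx":0,"ty":0,"tz":0,"wx":0,"wy":0,"wz":0,"hand":0},{"tx":0,"ty":0,"tz":0,"wx":0,"wy":0,"wz":0,"hand":0},{"tx":0,"ty":0,"tz":0,"wx":0,"wy":0,"wz":0,"hand":0}]';python3 p.py 610 -250 26 -88.4;python3 - <<'E'
from h import *; from cell import bot
s=bot.read_camera("side"); crop(s,250,190,370,290,6,"pics/sd8.png");np.savez("side8.npz",**s)
E
```

```text
time: 84.83
ee_pos: [0.6172, -0.2501, 0.0246]
tool_rot: [0.717, -0.697, -0.002, 0.002]
force: [-12.5, 0.7, 6.2]
finger_gap: 0.0001
turn [ 0.0055  0.0006 -0.0005] shift [-0.3  7.2 -1.4] | pos [ 617.2 -250.1   24.6] gap 0.1 F [-12.5   0.7   6.2] t 84.8 q6 1.1
```

View pics/sd8.png

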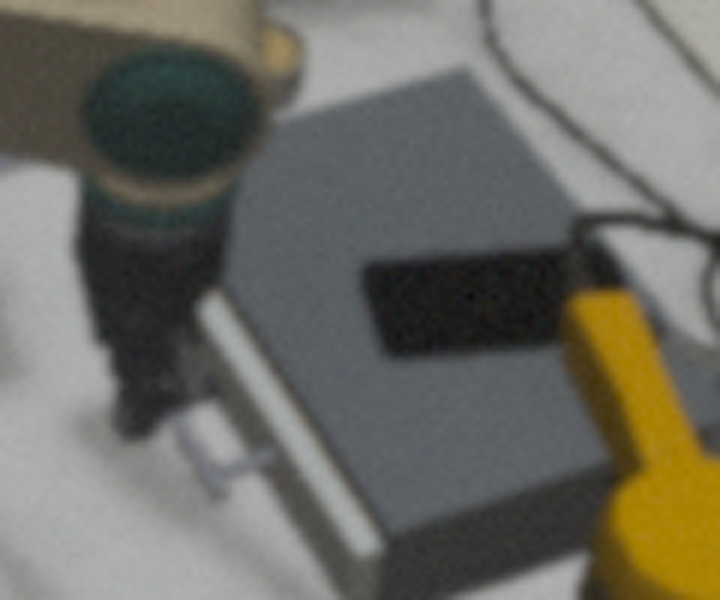

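```bash
python3 -m crank '[{"tx":0,"ty":-1,"tz":0,"wx":0,"wy":0,"wz":0,"hand":0},{"tx":0,"ty":-1,"tz":0,"wx":0,"wy":0,"wz":0,"hand":0},{"tx":0,"ty":0,"tz":0,"wx":0,"wy":0,"wz":0,"hand":0},{"tx":0,"ty":0,"tz":0,"wx":0,"wy":0,"wz":0,"hand":0},{"tx":0,"ty":0,"tz":0,"wx":0,"wy":0,"wz":0,"hand":0},{"tx":0,"ty":0,"tz":0,"wx":0,"wy":0,"wz":0,"hand":0},{"tx":0,"ty":0,"tz":0,"wx":0,"wy":0,"wz":0,"hand":0},{"tx":0,"ty":0,"tz":0,"wx":0,"wy":0,"wz":0,"hand":0},{"tx":0,"ty":0,"tz":0,"wx":0,"wy":0,"wz":0,"hand":0},{"tx":0,"ty":0,"tz":0,"wx":0,"wy":0,"wz":0,"hand":0}]';python3 -m crank '[{"tx":0,"ty":2,"tz":0,"wx":0,"wy":0,"wz":0,"hand":0},{"tx":0,"ty":4,"tz":0,"wx":0,"wy":0,"wz":0,"hand":0},{"tx":0,"ty":8,"tz":0,"wx":0,"wy":0,"wz":0,"hand":0},{"tx":0,"ty":15,"tz":0,"wx":0,"wy":0,"wz":0,"hand":0},{"tx":0,"ty":25,"tz":-10,"wx":0,"wy":0,"wz":0,"hand":0},{"tx":0,"ty":30,"tz":-25,"wx":0,"wy":0,"wz":0,"hand":0},{"tx":0,"ty":30,"tz":-30,"wx":0,"wy":0,"wz":0,"hand":0},{"tx":0,"ty":20,"tz":-20,"wx":0,"wy":0,"wz":0,"hand":0},{"tx":0,"ty":10,"tz":0,"wx":0,"wy":0,"wz":0,"hand":0},{"tx":0,"ty":0,"tz":0,"wx":0,"wy":0,"wz":0,"hand":0}]';python3 - <<'E'
from h import *; from cell import bot
s=bot.read_camera("side"); crop(s,140,120,340,270,4,"pics/sd9.png")
s=bot.read_camera("top"); crop(s,100,140,400,245,2.6,"pics/td9.png");np.savez("top9.npz",**s)
for n in("top0.npz",): pass
E
```

```text
time: 85.72
ee_pos: [0.6173, -0.2501, 0.0246]
tool_rot: [0.717, -0.698, -0.004, 0.003]
force: [-23.1, 2.3, 12.2]
finger_gap: 0.0
time: 86.55
ee_pos: [0.4774, -0.2546, 0.1113]
tool_rot: [0.716, -0.698, 0.002, -0.0]
force: [-0.8, -1.1, -0.1]
finger_gap: -0.0001
```

View pics/sd9.png

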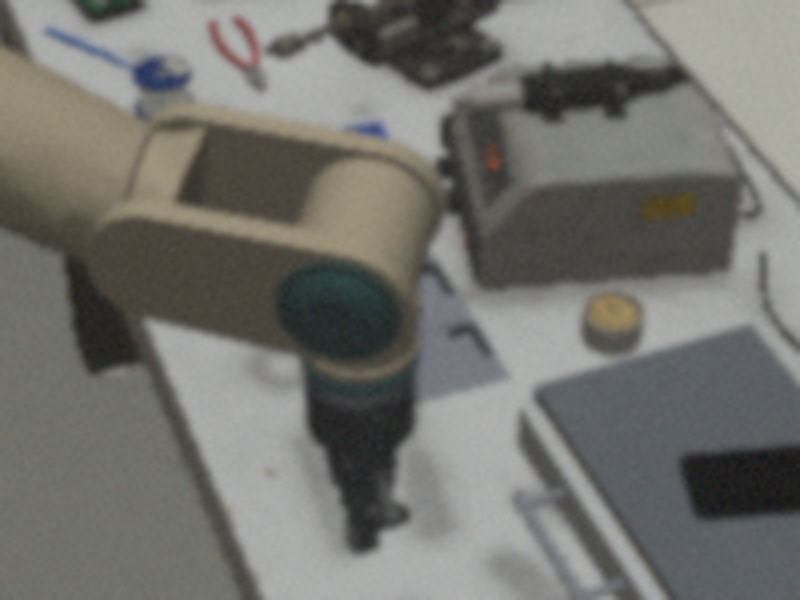

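View pics/td9.png

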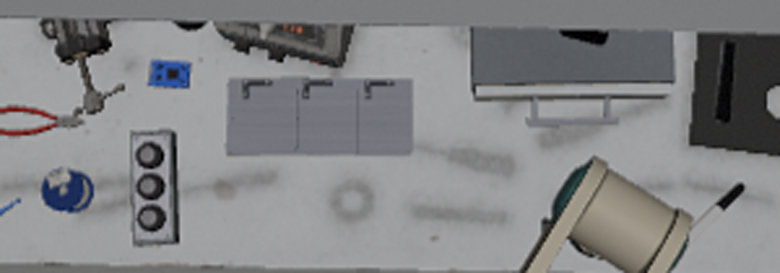

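```bash
python3 - <<'E'
from h import *; from cell import bot
a=load("top0.npz");b=load("top9.npz")
print("spool/box region diff",np.abs(a["image"][200:240,110:160].astype(int)-b["image"][200:240,110:160]).mean())
print(bot.get_state()["dq"].round(3)); print(bot.job_done())
E
```

```text
spool/box region diff 1.15
[ 0.01   0.036 -0.01   0.     0.001 -0.   ]
the job is handed in; nothing more can be done
None
```

I did the whole job in order and handed it in at about 87 s of the 210 s allowed. No verdict came back.

**Seating:** All three boards went into their own bays, long sides pointing away. I then pushed each one against its back stop (10–12 N) and its side stop (7–8 N). The three boards' front edges lined up within 1 mm, and their positions were 90 mm apart, matching the bays. How tight they sat is judged from forces and arm positions; the cameras cannot show gaps under a millimetre.

**Keys:** I pressed the near, far and middle keys in that order. Each one stopped at a height of 45.9 mm with 15–19 N on it. The last picture of the boards before the middle key showed all three still in place.

**Drawer:** I laid the boards flat and side by side in the drawer. I then pushed it shut against its hard stop; with 23 N on it, it moved no further.

**Last checks:** The final pictures show the drawer closed, an empty test bed, and the blue look-alike, spool, tip tin and marker apparently where they were. The arm covers part of the marker in the final top view. The boards cannot be seen inside the shut drawer, so they were last checked with it open.

**What went wrong:**
- The left-hand board was knocked a few centimetres before I reached it, so I found it again in the pictures.
- My first grip on that board closed on its chip instead of its sides. I opened the gripper and gripped it again.
- The drawer started about 5 mm open, which is why it closed slightly past where I had first measured the handle.

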